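# Bottle the 24 mm claw spacers

## Robot

A 7-joint arm with a two-finger parallel gripper is mounted at the origin on the work surface. World frame = base frame: x ahead of the robot, y to its left, z up, the work surface at z = 0. Lengths are in m, angles in rad, forces in N, time in s.
With the tool pointing down it reaches from about 0.425 to 0.825 m from the base axis. Payload 3.6 kg.
Tool frame: the origin (TCP) lies on the centre line of the jaws, within the pads' length; the fingertips stand 22 mm ahead of it and the grasp point (between the pads) lies 3 mm ahead of it; z points along the fingers, x is the direction in which the jaws open and shut, and the axes are right-handed (so a half turn about z gives the same grasp; the last joint's range is limited). The gripper opens to 85 mm and grips with 20 to 120 N. Pads are 22 mm wide; open, the fingers measure 114 mm over their backs; the gripper's body (76 mm by 85 mm) begins 54 mm behind the grasp point. The pads swing forward as they close: fully open they stand 13 mm farther back than shut.
Start: joints at [-1.274, 0.615, -0.013, 1.423, 0.008, 1.103, -0.04], TCP at [0.206, 0.616, 0.253] pointing down, gripper open.
Joint ranges: [-3.12, 3.12], [-0.3, 2.06], [-1.34, 1.32], [0.26, 2.42], [-1.36, 4.5], [0.01, 1.98], [-2.84, 2.84]. Speed limits (rad/s): [2.79, 2.79, 3.14, 3.14, 3.14, 3.14, 3.14].

## Interface

Orientations are given as a 3x3 rotation matrix whose columns are the frame's x, y, z axes.
In Python, from cell import bot gives the robot as it stands. The module is installed in compiled form; this text tells all that it offers.
- The arm moves only by the tool step_arm, never from a script. Its argument "commands" is a list of rows, each an object of numbers: "gripper": the closure in counts, from 0 (fully open) to 255 (shut); "tx", "ty", "tz": the shift along the tool's x, y, z in cm; "wx", "wy", "wz": the turn, a rotation vector about the tool's x, y, z in rad. In form: [{"gripper": .., "tx": .., "ty": .., "tz": .., "wx": .., "wy": .., "wz": ..}, ...]. A call has 1 to 8 rows; each row is the pose to reach, as a shift and turn from the pose commanded when the call began, along the tool's axes at that moment; what a row does not reach only later rows make up. A row lasts 1/8 s, in which the tool goes at most 62.5 mm and 10.7 degrees, less where a joint would pass 70% of its speed; a pose out of reach is approached as far as the arm can. A call with a gripper value outside its range is refused whole. The fingers move at their own pace and stop on an object; "squeeze" is the grip in N (left out, the last holds). Time passes only in rows, so rows that repeat a pose let the fingers close. It gives the time, the measured TCP pose, the force and the opening at its end, in the units of the state.
- bot.sense(): the state, without advancing time (a new reading comes with each control period).
- bot.camera(name): name is "side" or "top"; returns a dict with "frame" (420x560x3 uint8, red, green, blue), "range_z" (420x560 float32, m along the optical axis (not along the pixel's ray), 0 where there is no reading), "intrinsics" (3x3 intrinsics, pixels), "R" (3x3) and "t" (3): a world point X has camera coordinates R X + t. Camera axes: x right, y down, z forward; pixel columns grow to the right and rows downward; lengths in m; the calibration is good to about 2 mm. A picture is of the moment at which its call begins.
- bot.hand_in(): hands the job in, once; it reports no verdict.
The state is a dict: "time_s": time; "qpos": joint angles; "qd": joint speeds; "joint_torque": joint torques, N m; "ee_pos": TCP position; "tool_rot": TCP orientation; "wrist_force": force on the tool from outside, world axes, zero at the start; "wrist_torque": the same for the moment, N m; "opening": finger opening in m.
Only numpy, scipy, OpenCV 4.12 (cv2) and the standard library are available. Lean on these libraries where they do the work, as an engineer would, in place of code of your own. Each camera call takes 0.05 s, during which the arm holds its last target.

## Task

Gather every 24 mm brass spacer (the middle size) from the sorting sheet into the pouring pan as it stands on the bench, leaving the 16 mm and 32 mm look-alikes on the bench. Once all of them are in the pan, pick the pan up by its orange fin and pour them through the funnel into the clear jar, then stand the pan, empty, upright on the bare bench again. Do not disturb the claw, the blue torque adaptor, the copper washers or the clevis pin.

Things in the scene. Friction and masses are not known exactly. Their poses are not given: they have to be found in the camera images.
- spacer24_1: loose brass spacer with a dark bore, a plain short cylinder 24 mm across and 14 mm high (40 g, the size wanted), standing on a flat end on the sorting sheet; origin at the centre of one flat end (the lower one at the start), z along its axis into the spacer. From 4 to 6 of the six 24 mm spacers are present; absent ones read None from the start
- spacer24_2: loose brass spacer with a dark bore, a plain short cylinder 24 mm across and 14 mm high (40 g, the size wanted), standing on a flat end on the sorting sheet; origin at the centre of one flat end (the lower one at the start), z along its axis into the spacer. From 4 to 6 of the six 24 mm spacers are present; absent ones read None from the start
- spacer24_3: loose brass spacer with a dark bore, a plain short cylinder 24 mm across and 14 mm high (40 g, the size wanted), standing on a flat end on the sorting sheet; origin at the centre of one flat end (the lower one at the start), z along its axis into the spacer. From 4 to 6 of the six 24 mm spacers are present; absent ones read None from the start
- spacer24_4: loose brass spacer with a dark bore, a plain short cylinder 24 mm across and 14 mm high (40 g, the size wanted), standing on a flat end on the sorting sheet; origin at the centre of one flat end (the lower one at the start), z along its axis into the spacer. From 4 to 6 of the six 24 mm spacers are present; absent ones read None from the start
- spacer24_5: loose brass spacer with a dark bore, a plain short cylinder 24 mm across and 14 mm high (40 g, the size wanted), standing on a flat end on the sorting sheet; origin at the centre of one flat end (the lower one at the start), z along its axis into the spacer. From 4 to 6 of the six 24 mm spacers are present; absent ones read None from the start
- spacer24_6: loose brass spacer with a dark bore, a plain short cylinder 24 mm across and 14 mm high (40 g, the size wanted), standing on a flat end on the sorting sheet; origin at the centre of one flat end (the lower one at the start), z along its axis into the spacer. From 4 to 6 of the six 24 mm spacers are present; absent ones read None from the start
- spacer16_1: loose brass spacer with a dark bore, a plain short cylinder 16 mm across and 14 mm high (20 g, too small), standing on a flat end on the sorting sheet; origin at the centre of one flat end (the lower one at the start), z along its axis into the spacer. One or both of the two of this size are present; absent ones read None from the start
- spacer16_2: loose brass spacer with a dark bore, a plain short cylinder 16 mm across and 14 mm high (20 g, too small), standing on a flat end on the sorting sheet; origin at the centre of one flat end (the lower one at the start), z along its axis into the spacer. One or both of the two of this size are present; absent ones read None from the start
- spacer32_1: loose brass spacer with a dark bore, a plain short cylinder 32 mm across and 14 mm high (70 g, too large), standing on a flat end on the sorting sheet; origin at the centre of one flat end (the lower one at the start), z along its axis into the spacer. One or both of the two of this size are present; absent ones read None from the start
- spacer32_2: loose brass spacer with a dark bore, a plain short cylinder 32 mm across and 14 mm high (70 g, too large), standing on a flat end on the sorting sheet; origin at the centre of one flat end (the lower one at the start), z along its axis into the spacer. One or both of the two of this size are present; absent ones read None from the start
- sheet: thin flat light-grey sorting sheet with a blue border, 180 mm (along its x) x 360 mm, lying on the bench (look only, no thickness to feel); the spacers start on it in two loose rows of five places about 66 mm apart, some empty; origin at its centre on the bench, z up
- pan: loose open aluminium pouring pan, 250 g, orange grip fin at its back, spout at its front; x points to the spout, z up; origin on its underside. It starts on the bench at any yaw. Floor 3 mm thick, flat from x = -40 to +32 mm, 73 mm wide inside; back and side walls reach 34 mm above the bench; no wall at the spout
- pan_lip (a point): middle of the spout's lip, at pan x = +70 mm, z = 13 mm: from the flat floor a ramp rises 10 mm to it while the side walls close from 73 to 57 mm apart. Spacers slide (friction about 0.6) out over it when the pan is tipped spout-down by about 60 degrees or more
- pan_grip (a point): middle of the pan's orange fin, at pan x = -70 mm, z = 48 mm: the fin is an upright plate 14 mm thick (along the pan's y), from x = -97 to -41 mm, z = 24 to 70 mm, to be pinched across its thickness from above. Axes as the pan's
- stand: filling stand, fixed to the bench: dark steel base disc 140 mm across and 8 mm high, a clear jar (62 mm outside, 54 mm inside) on it up to 98 mm above the bench, and a steel funnel over it held by two 8 mm rods; origin at the centre of the base's underside, z up
- funnel_mouth (a point): centre of the funnel's round mouth, at the height of its rim, 154 mm above the bench; the mouth is 132 mm across inside, tapers to a 49 mm throat 104 mm above the bench and ends at the jar's mouth (98 mm)
- jar_floor (a point): centre of the jar's inner floor, 12 mm above the bench, straight under the funnel
- claw: bystander, fixed: cast iron turntable 156 mm across with a half-built matte black three-finger claw, about 140 mm high in all; origin at the centre of its underside
- adaptor: bystander, loose: blue torque adaptor, stepped cylinder 48 mm across, 72 mm high with its square drive; origin at the centre of its underside
- washers: bystander, loose: stack of copper crush washers (one piece), 30 mm across, 18 mm high; origin at the centre of its underside
- clevis_pin: bystander, loose: stainless clevis pin lying on the bench, 61 mm long, 17 mm head; origin under its middle

How it is judged:
On the way, in this order (a step that is already met when the one before it is completed fails the run):
1. every 24 mm spacer that is present lies in the pan, and the pan stands upright on the bench (x of spacer24_1 in the frame of pan between -0.042 and 0.07 m and y of spacer24_1 in the frame of pan between -0.042 and 0.042 m and z of spacer24_1 in the frame of pan between -0.005 and 0.06 m and x of spacer24_2 in the frame of pan between -0.042 and 0.07 m and y of spacer24_2 in the frame of pan between -0.042 and 0.042 m and z of spacer24_2 in the frame of pan between -0.005 and 0.06 m and x of spacer24_3 in the frame of pan between -0.042 and 0.07 m and y of spacer24_3 in the frame of pan between -0.042 and 0.042 m and z of spacer24_3 in the frame of pan between -0.005 and 0.06 m and x of spacer24_4 in the frame of pan between -0.042 and 0.07 m and y of spacer24_4 in the frame of pan between -0.042 and 0.042 m and z of spacer24_4 in the frame of pan between -0.005 and 0.06 m and x of spacer24_5 in the frame of pan between -0.042 and 0.07 m and y of spacer24_5 in the frame of pan between -0.042 and 0.042 m and z of spacer24_5 in the frame of pan between -0.005 and 0.06 m and x of spacer24_6 in the frame of pan between -0.042 and 0.07 m and y of spacer24_6 in the frame of pan between -0.042 and 0.042 m and z of spacer24_6 in the frame of pan between -0.005 and 0.06 m and height (world z) of pan below 0.008 m and angle between pan's own z axis and vertical below 0.1 rad), for 0.2 s.
2. the pan is tipped by more than 35 degrees with its lip above the funnel (angle between pan's own z axis and vertical above 0.61 rad and horizontal distance between pan_lip and funnel_mouth below 0.075 m and height (world z) of pan_lip above 0.12 m), for 0.1 s.
At the end, for the whole second after the job is handed in: every 24 mm spacer present lies at rest in the jar (within 34 mm of its axis, below 100 mm); the 16 and 32 mm spacers are on the bench (origin below 36 mm), neither in the jar nor in the pan; the pan stands on the bench (within 8 mm, tilt under 0.1 rad), at rest (horizontal distance between each of spacer24_1, spacer24_2, spacer24_3, spacer24_4, spacer24_5, spacer24_6 and jar_floor below 0.034 m and height (world z) of each of spacer24_1, spacer24_2, spacer24_3, spacer24_4, spacer24_5, spacer24_6 below 0.1 m and linear speed of each of spacer24_1, spacer24_2, spacer24_3, spacer24_4, spacer24_5, spacer24_6 below 0.03 m/s and height (world z) of each of spacer16_1, spacer16_2, spacer32_1, spacer32_2 below 0.036 m and horizontal distance between each of spacer16_1, spacer16_2, spacer32_1, spacer32_2 and jar_floor above 0.045 m and not (x of spacer16_1 in the frame of pan between -0.042 and 0.07 m and y of spacer16_1 in the frame of pan between -0.042 and 0.042 m and z of spacer16_1 in the frame of pan between -0.005 and 0.06 m) and not (x of spacer16_2 in the frame of pan between -0.042 and 0.07 m and y of spacer16_2 in the frame of pan between -0.042 and 0.042 m and z of spacer16_2 in the frame of pan between -0.005 and 0.06 m) and not (x of spacer32_1 in the frame of pan between -0.042 and 0.07 m and y of spacer32_1 in the frame of pan between -0.042 and 0.042 m and z of spacer32_1 in the frame of pan between -0.005 and 0.06 m) and not (x of spacer32_2 in the frame of pan between -0.042 and 0.07 m and y of spacer32_2 in the frame of pan between -0.042 and 0.042 m and z of spacer32_2 in the frame of pan between -0.005 and 0.06 m) and height (world z) of pan below 0.008 m and angle between pan's own z axis and vertical below 0.1 rad and linear speed of pan below 0.02 m/s); the robot touches nothing.
It fails at once if the adaptor is moved by more than 30 mm (distance of adaptor from where it was at the start of the episode above 0.03 m).
It fails at once if the washers is moved by more than 30 mm (distance of washers from where it was at the start of the episode above 0.03 m).
It fails at once if the clevis pin is moved by more than 30 mm (distance of clevis_pin from where it was at the start of the episode above 0.03 m).
It fails at once if the claw or its turntable is pushed hard (over 15 N) (contact force between the arm and claw above 15 N).
Of spacer24_1, spacer24_2, spacer24_3, spacer24_4, spacer24_5, spacer24_6 only 4 to 6 are there at a start; the rules pass over those that are not, and their reading is None.
Of spacer16_1, spacer16_2 only 1 to 2 are there at a start; the rules pass over those that are not, and their reading is None.
Of spacer32_1, spacer32_2 only 1 to 2 are there at a start; the rules pass over those that are not, and their reading is None.
At some moment in a run one of spacer24_1, spacer24_2, spacer24_3, spacer24_4, spacer24_5, spacer24_6, pan may be knocked a few centimetres aside while the robot is not near it.
It also fails if it takes over 210 s, if anything falls off the work surface, if the arm or the gripper's body presses on something with over 40 N, if the wrist force passes 120 N, or if a joint passes its speed limit or range.

## Working session

There is one attempt and no reset: what is moved stays moved. The work goes in short steps, Python scripts to look and compute and a tool call to move; the robot and the scene stay as the last step left them, time stands still between calls to the robot, and variables do not carry over. Pictures are saved under pics/ and viewed, and the job is handed in when it is done.

Besides the shell and the picture viewer there is one more tool, called after "Call:" in YAML: its name, and indented under it one key for each argument. step_arm: Moves the arm, as the interface text tells. Its arguments: {"type":"object","properties":{"commands":{"type":"array","items":{"type":"object","properties":{"gripper":{"type":"number"},"tx":{"type":"number"},"ty":{"type":"number"},"tz":{"type":"number"},"wx":{"type":"number"},"wy":{"type":"number"},"wz":{"type":"number"}}}},"squeeze":{"type":"number"}},"required":["commands"]}

```bash
mkdir -p pics; python3 - <<'E'
from cell import bot
import cv2,numpy as np
for n in("top","side"):
    c=bot.camera(n); cv2.imwrite(f"pics/{n}0.png",c["frame"][:,:,::-1]); print(n,c["intrinsics"],c["R"],c["t"])
    np.savez(f"{n}0.npz",**c)
s=bot.sense()
for k,v in s.items(): print(k,np.round(v,3))
E
```

```text
top [[472.05709765   0.         284.24180265]
 [  0.         472.05709765 208.69983921]
 [  0.           0.           1.        ]] [[-0.0048271  -0.99977128 -0.0208346 ]
 [-0.98234185  0.00863773 -0.18689536]
 [ 0.18703258  0.01956454 -0.98215887]] [0.00980069 0.55166126 1.21277059]
side [[493.16061033   0.         279.7681041 ]
 [  0.         493.16061033 206.55493402]
 [  0.           0.           1.        ]] [[ 0.96069142 -0.27747355  0.00896795]
 [-0.21116948 -0.75133529 -0.62522214]
 [ 0.18022054  0.59875179 -0.78039532]] [-0.51456486  0.1935693   1.20915828]
time_s 0.1
qpos [-1.275  0.616 -0.013  1.425  0.008  1.103 -0.04 ]
qd [-0.001 -0.002 -0.002 -0.005 -0.002 -0.001 -0.001]
joint_torque [ 1.0000e-03 -4.7039e+01  2.6000e-01 -1.7157e+01  1.0000e-02  6.0000e-03
  0.0000e+00]
ee_pos [0.206 0.616 0.252]
tool_rot [[ 0.317  0.948 -0.001]
 [ 0.948 -0.317 -0.002]
 [-0.002  0.    -1.   ]]
wrist_force [-0.545 -0.12  -0.112]
wrist_torque [-0.047 -0.024 -0.009]
opening 0.085
```

View pics/top0.png

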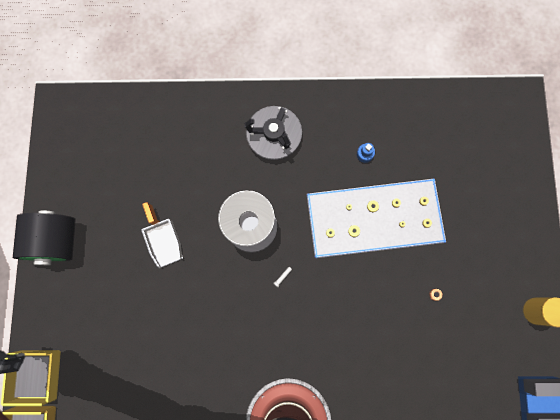

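View pics/side0.png

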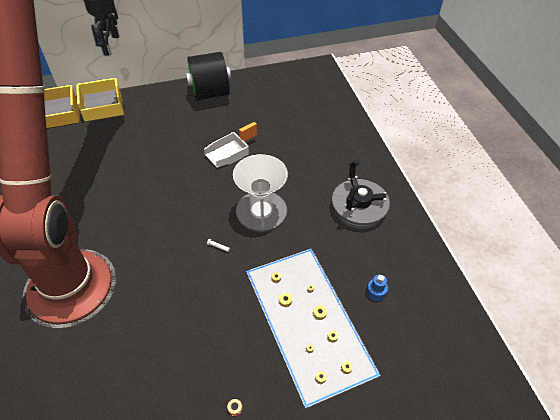

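```bash
cat > h.py <<'E'
import numpy as np,cv2
from cell import bot
def ray(c,u,v,z):
    R,t,K=c["R"],c["t"],c["intrinsics"]
    o=-R.T@t; d=R.T@np.linalg.inv(K)@np.array([u,v,1.])
    return o+d*(z-o[2])/d[2]
def proj(c,X):
    p=c["intrinsics"]@(c["R"]@np.asarray(X)+c["t"]); return p[:2]/p[2]
def load(n,i=0): return dict(np.load(f"{n}{i}.npz"))
def brass(c,zt=0.014,pr=True):
    f=c["frame"]; h=cv2.cvtColor(f,cv2.COLOR_RGB2HSV)
    m=cv2.inRange(h,(18,80,60),(36,255,255))
    m=cv2.morphologyEx(m,cv2.MORPH_CLOSE,np.ones((3,3)))
    cs,_=cv2.findContours(m,cv2.RETR_EXTERNAL,cv2.CHAIN_APPROX_NONE); out=[]
    for k in cs:
        if cv2.contourArea(k)<8: continue
        (u,v),r=cv2.minEnclosingCircle(k); 
        if r>20: continue
        x,y,w,hh=cv2.boundingRect(k); u,v=x+(w-1)/2,y+(hh-1)/2
        X=ray(c,u,v,zt); a=cv2.contourArea(k); z=c["R"][2]@X+c["t"][2]
        out.append((X[0],X[1],u,v,2*np.sqrt(a/np.pi)*z/c["intrinsics"][0,0]*1000))
    return out
def snap(i):
    r={}
    for n in("top","side"):
        c=bot.camera(n); cv2.imwrite(f"pics/{n}{i}.png",c["frame"][:,:,::-1]); np.savez(f"{n}{i}.npz",**c); r[n]=c
    return r
def crop(c,x,y,w,h,name,s=4):
    cv2.imwrite("pics/"+name,cv2.resize(c["frame"][y:y+h,x:x+w,::-1],None,fx=s,fy=s,interpolation=cv2.INTER_CUBIC))
E
python3 - <<'E'
from h import *
for n in("top","side"):
    c=load(n); print(n)
    for o in sorted(brass(c),key=lambda o:o[1]): print(np.round(o,3))
c=load("top");crop(c,130,190,150,100,"cpan.png",5);crop(c,300,170,150,100,"csh.png",5)
c=load("side");crop(c,190,110,120,130,"cpans.png",4)
E
```

```text
top
[ 3.250e-01 -3.960e-01  4.365e+02  2.940e+02  2.468e+01]
[ 5.1600e-01 -3.8300e-01  4.2700e+02  2.2300e+02  2.0881e+01]
[ 5.7700e-01 -3.7700e-01  4.2350e+02  2.0100e+02  2.0371e+01]
[ 5.1400e-01 -3.1300e-01  4.0150e+02  2.2400e+02  1.2324e+01]
[ 5.7400e-01 -3.0000e-01  3.9550e+02  2.0250e+02  2.0025e+01]
[ 5.6400e-01 -2.3500e-01  3.7200e+02  2.0600e+02  2.8139e+01]
[ 4.9500e-01 -1.8200e-01  3.5350e+02  2.3100e+02  2.5669e+01]
[ 5.6200e-01 -1.6900e-01  3.4800e+02  2.0700e+02  1.1425e+01]
[ 4.9000e-01 -1.1600e-01  3.2950e+02  2.3300e+02  1.6728e+01]
[  0.553   0.385 148.    212.     25.821]
side
[ 3.230e-01 -3.940e-01  2.340e+02  4.060e+02  2.652e+01]
[  0.516  -0.387 321.    377.     22.552]
[  0.577  -0.382 347.    367.5    22.237]
[ 5.1400e-01 -3.1800e-01  3.1000e+02  3.4800e+02  1.4678e+01]
[ 5.720e-01 -3.050e-01  3.325e+02  3.360e+02  2.260e+01]
[ 5.6400e-01 -2.4100e-01  3.2000e+02  3.1200e+02  3.0315e+01]
[ 4.9400e-01 -1.8800e-01  2.8500e+02  2.9950e+02  2.9996e+01]
[ 5.6200e-01 -1.7600e-01  3.1050e+02  2.8850e+02  1.3931e+01]
[ 4.9000e-01 -1.2300e-01  2.7600e+02  2.7700e+02  2.2381e+01]
[  0.553   0.428 247.5   126.     18.82 ]
```

View pics/cpan.png

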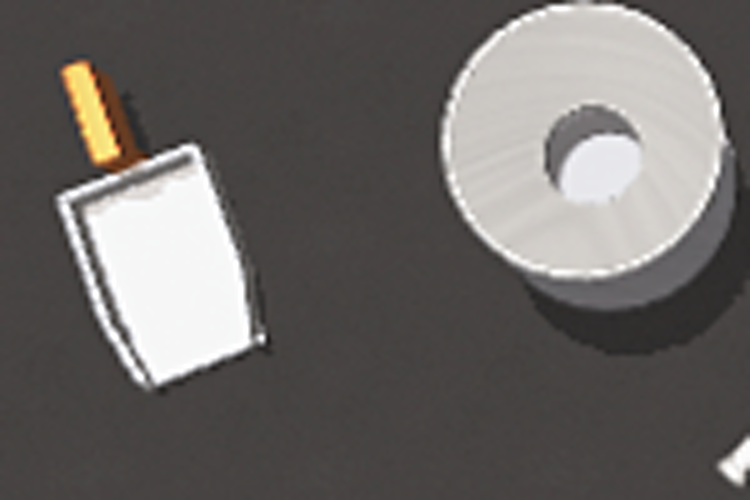

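View pics/csh.png

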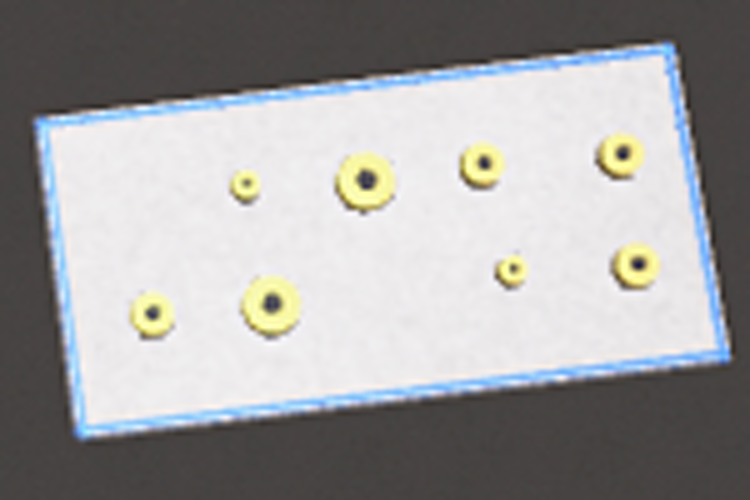

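View pics/cpans.png

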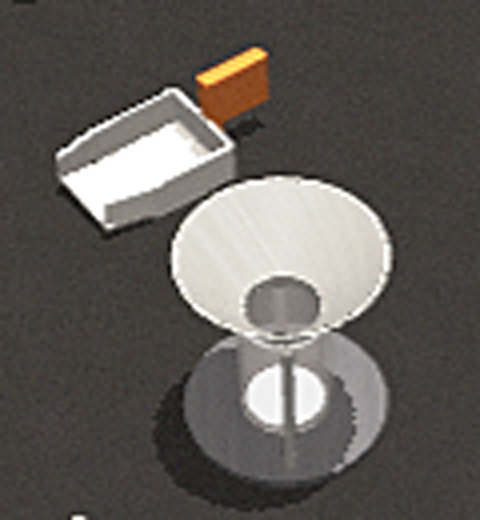

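```bash
cat >> h.py <<'E'
def fin(c,zt=0.070):
    h=cv2.cvtColor(c["frame"],cv2.COLOR_RGB2HSV)
    m=cv2.inRange(h,(8,120,190),(28,255,255)); m[:150]=m[:150]
    n,l,st,ce=cv2.connectedComponentsWithStats(m)
    out=[]
    for i in range(1,n):
        if st[i,4]<25 or st[i,4]>400: continue
        ys,xs=np.where(l==i); P=np.array([ray(c,a,b,zt)[:2] for a,b in zip(xs,ys)])
        d=np.cov(P.T); w,V=np.linalg.eigh(d); 
        out.append((P.mean(0),V[:,1],np.sqrt(w)*np.sqrt(12),st[i]))
    return out
E
python3 - <<'E'
from h import *
for n in("top","side"):
    c=load(n); print(n, "campos",-c["R"].T@c["t"])
    for o in fin(c): print([np.round(q,3) for q in o])
c=load("top")
def cr(x,y,z,ox=130,oy=190,s=5): return ray(c,(x+.5)/s-.5+ox,(y+.5)/s-.5+oy,z)
print("fin",cr(75,63,.07),cr(107,165,.07))
print("back",cr(65,200,.034),cr(193,150,.034))
print("lip",cr(150,385,.02),cr(262,340,.02))
print("funnel",cr(583,141,.154),cr(442,141,.154),cr(725,141,.154),cr(583,3,.154),cr(583,280,.154))
cs=load("side")
def cr2(x,y,z): return ray(cs,(x+.5)/4-.5+190,(y+.5)/4-.5+110,z)
print("funnel side",cr2(281,258,.154),cr2(170,258,.154),cr2(392,258,.154))
print("back side", cr2(175,90,.034),cr2(235,150,.034),"fin",cr2(202,80,.07),cr2(264,50,.07))
# bores
for n in("top","side"):
    c=load(n); g=cv2.cvtColor(c["frame"],cv2.COLOR_RGB2GRAY)
    for o in brass(c):
        u,v=int(round(o[2])),int(round(o[3])); w=g[v-4:v+5,u-4:u+5].astype(float)
        yy,xx=np.mgrid[v-4:v+5,u-4:u+5]; k=np.clip(110-w,0,None)*((xx-u)**2+(yy-v)**2<12); 
        if k.sum()>0: print(n,np.round(ray(c,(k*xx).sum()/k.sum(),(k*yy).sum()/k.sum(),.014),3),u,v)
E
```

```text
top campos [ 0.31513964 -0.01869395  1.29444051]
[array([0.543, 0.368]), array([-0.929, -0.371]), array([0.014, 0.055]), array([143, 203,  11,  20, 103], dtype=int32)]
[array([0.182, 0.636]), array([0.003, 1.   ]), array([0.004, 0.054]), array([ 25, 353,  21,   2,  42], dtype=int32)]
[array([0.14 , 0.596]), array([-1.   , -0.002]), array([0.005, 0.093]), array([ 47, 353,   5,  39,  68], dtype=int32)]
[array([0.064, 0.658]), array([0.001, 1.   ]), array([0.   , 0.099]), array([  3, 403,  39,   1,  39], dtype=int32)]
side campos [ 0.31729881 -0.72132837  1.06925986]
[array([0.139, 0.576]), array([-1.   , -0.014]), array([0.007, 0.087]), array([ 91, 102,  29,   7,  41], dtype=int32)]
[array([0.54 , 0.366]), array([-0.93 , -0.368]), array([0.014, 0.056]), array([239, 122,  18,  10,  60], dtype=int32)]
fin [0.56921285 0.37777901 0.07      ] [0.51402344 0.35796411 0.07      ]
back [0.5008257  0.39104068 0.034     ] [0.52775275 0.32234943 0.034     ]
lip [0.40160583 0.34416791 0.02      ] [0.42547676 0.28425214 0.02      ]
funnel [0.51039389 0.09754229 0.154     ] [0.51097576 0.1669915  0.1
[... 353 characters left out ...]
56843786 0.37754729 0.07      ]
top [ 0.324 -0.394  0.014] 436 294
top [ 0.492 -0.118  0.014] 330 233
top [ 0.497 -0.183  0.014] 354 231
top [ 0.513 -0.311  0.014] 402 224
top [ 0.517 -0.383  0.014] 427 223
top [0.554 0.377 0.014] 148 212
top [ 0.565 -0.237  0.014] 372 206
top [ 0.574 -0.302  0.014] 396 202
top [ 0.579 -0.378  0.014] 424 201
side [ 0.323 -0.394  0.014] 234 406
side [ 0.517 -0.384  0.014] 321 377
side [ 0.579 -0.379  0.014] 347 368
side [ 0.514 -0.319  0.014] 310 348
side [ 0.574 -0.303  0.014] 332 336
side [ 0.565 -0.238  0.014] 320 312
side [ 0.496 -0.184  0.014] 285 300
side [ 0.56  -0.178  0.014] 310 288
side [ 0.492 -0.119  0.014] 276 277
side [0.555 0.431 0.014] 248 126
```

```bash
cat >> h.py <<'E'
from scipy.spatial.transform import Rotation as Ro
def calc(p,ang,s=None,R=None):
    """target TCP pos and tool-x world angle(deg), tool down"""
    s=s or bot.sense(); T=np.array(s["tool_rot"]); 
    if R is None:
        a=np.radians(ang); x=np.array([np.cos(a),np.sin(a),0]); z=np.array([0,0,-1.]); R=np.c_[x,np.cross(z,x),z]
    d=T.T@(np.array(p)-s["ee_pos"])*100; w=Ro.from_matrix(T.T@R).as_rotvec()
    print("t",np.round(d,2),"w",np.round(w,3)); return d,w
E
python3 -c "
from h import *
calc((0.52,0.25,0.28),40); calc((0.492,-.118,.12),40)"
```

```text
t [-24.74  41.38  -2.72] w [0.001 0.002 0.55 ]
t [-60.5   50.4   13.37] w [0.001 0.002 0.55 ]
```

Call:
step_arm:
  commands:
    - {"gripper": 120, "tx": -24.7, "ty": 41.4, "tz": -2.7, "wz": 0.55}
    - {"gripper": 120, "tx": -24.7, "ty": 41.4, "tz": -2.7, "wz": 0.55}
    - {"gripper": 120, "tx": -24.7, "ty": 41.4, "tz": -2.7, "wz": 0.55}
    - {"gripper": 120, "tx": -24.7, "ty": 41.4, "tz": -2.7, "wz": 0.55}
    - {"gripper": 120, "tx": -24.7, "ty": 41.4, "tz": -2.7, "wz": 0.55}
    - {"gripper": 120, "tx": -24.7, "ty": 41.4, "tz": -2.7, "wz": 0.55}
    - {"gripper": 120, "tx": -24.7, "ty": 41.4, "tz": -2.7, "wz": 0.55}
    - {"gripper": 120, "tx": -24.7, "ty": 41.4, "tz": -2.7, "wz": 0.55}

```text
$.commands[0]: bad value
```

```bash
python3 -c "
from h import *
s=bot.sense();print(s['qpos'],s['opening'],s['ee_pos'])
calc((0.492,-.118,.28),40)"
```

```text
[-1.27451808  0.61583458 -0.01262007  1.42471633  0.00813698  1.10340235
 -0.04039728] 0.08483044142568105 [0.2059784  0.61584131 0.25225348]
t [-60.53  50.4   -2.63] w [0.001 0.002 0.55 ]
```

Call:
step_arm:
  commands:
    - {"gripper": 120, "tx": -24.7, "ty": 41.4, "tz": -2.7, "wx": 0, "wy": 0, "wz": 0.55}
    - {"gripper": 120, "tx": -24.7, "ty": 41.4, "tz": -2.7, "wx": 0, "wy": 0, "wz": 0.55}
    - {"gripper": 120, "tx": -24.7, "ty": 41.4, "tz": -2.7, "wx": 0, "wy": 0, "wz": 0.55}
    - {"gripper": 120, "tx": -24.7, "ty": 41.4, "tz": -2.7, "wx": 0, "wy": 0, "wz": 0.55}
    - {"gripper": 120, "tx": -24.7, "ty": 41.4, "tz": -2.7, "wx": 0, "wy": 0, "wz": 0.55}
    - {"gripper": 120, "tx": -24.7, "ty": 41.4, "tz": -2.7, "wx": 0, "wy": 0, "wz": 0.55}
    - {"gripper": 120, "tx": -24.7, "ty": 41.4, "tz": -2.7, "wx": 0, "wy": 0, "wz": 0.55}
    - {"gripper": 120, "tx": -24.7, "ty": 41.4, "tz": -2.7, "wx": 0, "wy": 0, "wz": 0.55}

```text
time_s: 1.1
ee_pos: [0.5221, 0.2476, 0.2802]
tool_rot: [[0.768, 0.64, 0.0], [0.64, -0.768, -0.001], [-0.001, 0.001, -1.0]]
wrist_force: [-0.1, 1.0, -0.5]
opening: 0.0454
```

```bash
python3 -c "
from h import *
s=bot.sense();print(s['qpos'],s['opening'],s['ee_pos'])
calc((0.492,-.118,.28),40)"
```

```text
[-0.59729546  0.47984423  0.18080846  1.60537586 -0.09355947  1.06547161
  0.30365977] 0.04537416056397143 [0.52207106 0.24755658 0.28016047]
t [-25.71  26.16   0.07] w [ 0.001  0.001 -0.003]
```

Call:
step_arm:
  commands:
    - {"gripper": 120, "tx": -25.7, "ty": 26.2, "tz": 0, "wx": 0, "wy": 0, "wz": 0}
    - {"gripper": 120, "tx": -25.7, "ty": 26.2, "tz": 0, "wx": 0, "wy": 0, "wz": 0}
    - {"gripper": 120, "tx": -25.7, "ty": 26.2, "tz": 0, "wx": 0, "wy": 0, "wz": 0}
    - {"gripper": 120, "tx": -25.7, "ty": 26.2, "tz": 0, "wx": 0, "wy": 0, "wz": 0}
    - {"gripper": 120, "tx": -25.7, "ty": 26.2, "tz": 0, "wx": 0, "wy": 0, "wz": 0}
    - {"gripper": 120, "tx": -25.7, "ty": 26.2, "tz": 0, "wx": 0, "wy": 0, "wz": 0}
    - {"gripper": 120, "tx": -25.7, "ty": 26.2, "tz": 6, "wx": 0, "wy": 0, "wz": 0}
    - {"gripper": 120, "tx": -25.7, "ty": 26.2, "tz": 12, "wx": 0, "wy": 0, "wz": 0}

```text
time_s: 2.1
ee_pos: [0.4923, -0.1161, 0.1595]
tool_rot: [[0.767, 0.641, 0.003], [0.641, -0.767, -0.001], [0.002, 0.002, -1.0]]
wrist_force: [1.6, 0.2, -0.0]
opening: 0.0451
```

```bash
python3 -c "
from h import *
s=bot.sense();print(s['qpos'],s['opening'],s['ee_pos'])
calc((0.492,-.118,.023),40)
c=snap(1)['side'];crop(c,230,200,150,100,'c1.png',5)"
```

```text
[ 0.04095408  0.52466462  0.21621229  1.95411335 -0.17241671  0.67750827
  1.05936659] 0.04511865851753808 [ 0.49228256 -0.1160534   0.15947389]
t [-0.17  0.1  13.65] w [ 0.002 -0.002 -0.002]
```

View pics/c1.png

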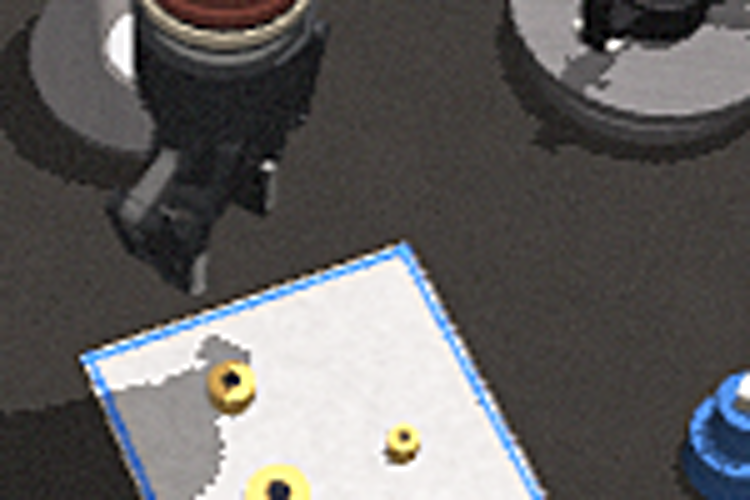

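Call:
step_arm:
  commands:
    - {"gripper": 120, "tx": -0.2, "ty": 0.1, "tz": 6, "wx": 0, "wy": 0, "wz": 0}
    - {"gripper": 120, "tx": -0.2, "ty": 0.1, "tz": 11, "wx": 0, "wy": 0, "wz": 0}
    - {"gripper": 120, "tx": -0.2, "ty": 0.1, "tz": 13.6, "wx": 0, "wy": 0, "wz": 0}
    - {"gripper": 120, "tx": -0.2, "ty": 0.1, "tz": 13.6, "wx": 0, "wy": 0, "wz": 0}
    - {"gripper": 200, "tx": -0.2, "ty": 0.1, "tz": 13.6, "wx": 0, "wy": 0, "wz": 0}
    - {"gripper": 200, "tx": -0.2, "ty": 0.1, "tz": 13.6, "wx": 0, "wy": 0, "wz": 0}
    - {"gripper": 200, "tx": -0.2, "ty": 0.1, "tz": 13.6, "wx": 0, "wy": 0, "wz": 0}
    - {"gripper": 200, "tx": -0.2, "ty": 0.1, "tz": 13.6, "wx": 0, "wy": 0, "wz": 0}
  squeeze: 40

```text
time_s: 3.2
ee_pos: [0.4928, -0.1174, 0.0265]
tool_rot: [[0.766, 0.643, 0.005], [0.643, -0.766, -0.001], [0.003, 0.004, -1.0]]
wrist_force: [-0.1, 0.2, 7.0]
opening: 0.0215
```

```bash
python3 -c "
from h import *
s=bot.sense();print(s['qpos'],s['opening'],s['ee_pos'],s['wrist_force'])
c=snap(2)['side'];crop(c,230,200,150,100,'c2.png',5)
o=fin(load('top',2));print(o[0])
a=111.64
pan=np.array([.477,.3415]);d=np.array([-.930,-.369])
p=pan-.027*d; print(p)
calc((*s['ee_pos'][:2],.23),40)
calc((*p,.23),a)"
```

```text
[ 0.10847553  0.75221346  0.12525357  2.0377174  -0.24439897  0.36067705
  1.12714135] 0.021548381864108842 [ 0.49279371 -0.11743901  0.02653993] [-0.12840318  0.18062365  7.00199221]
(array([0.54295425, 0.36835363]), array([-0.92910763, -0.36980944]), array([0.01438845, 0.05474755]), array([143, 203,  11,  20, 104], dtype=int32))
[0.50211  0.351463]
t [  0.06   0.08 -20.34] w [ 0.004 -0.003  0.   ]
t [ 30.92 -35.24 -20.38] w [ 0.005 -0.    -1.25 ]
```

View pics/c2.png

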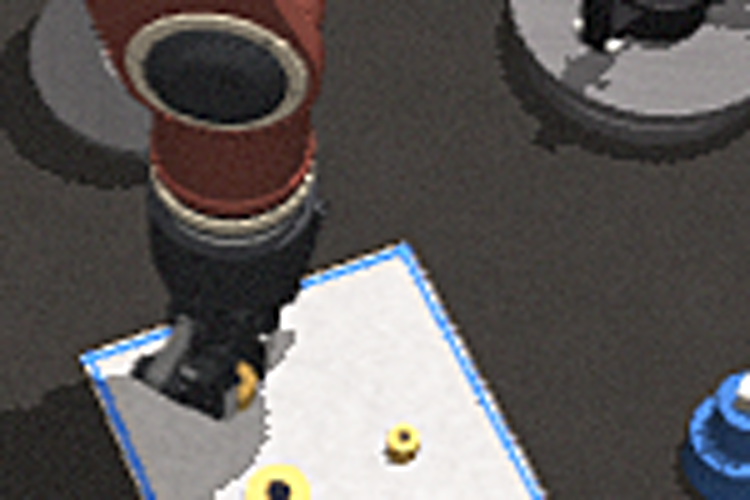

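Call:
step_arm:
  commands:
    - {"gripper": 200, "tx": 0, "ty": 0, "tz": -6, "wx": 0, "wy": 0, "wz": 0}
    - {"gripper": 200, "tx": 0, "ty": 0, "tz": -12, "wx": 0, "wy": 0, "wz": 0}
    - {"gripper": 200, "tx": 0, "ty": 0, "tz": -18, "wx": 0, "wy": 0, "wz": 0}
    - {"gripper": 200, "tx": 0, "ty": 0, "tz": -20.4, "wx": 0, "wy": 0, "wz": 0}

```text
time_s: 3.8
ee_pos: [0.4924, -0.1176, 0.2332]
tool_rot: [[0.766, 0.643, 0.008], [0.643, -0.766, -0.001], [0.005, 0.006, -1.0]]
wrist_force: [0.3, -0.3, -0.2]
opening: 0.0219
```

```bash
python3 -c "
from h import *
s=bot.sense();print(s['opening'],s['ee_pos'],s['wrist_force'])
c=snap(3)['side'];crop(c,210,150,150,100,'c3.png',5)
calc((.502,.3515,.23),111.64)"
```

```text
0.021886572920468434 [ 0.49239709 -0.11758967  0.2331898 ] [ 0.25655126 -0.30002196 -0.21458482]
t [ 30.86 -35.34   0.18] w [ 9.00e-03 -1.00e-03 -1.25e+00]
```

View pics/c3.png

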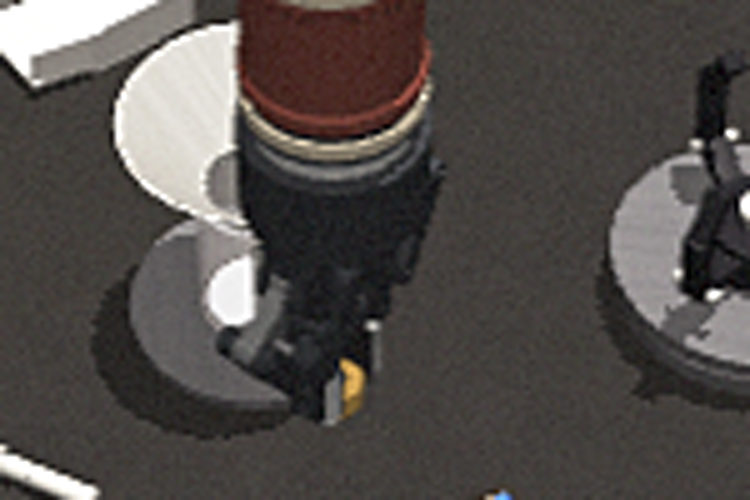

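Call:
step_arm:
  commands:
    - {"gripper": 200, "tx": 30.9, "ty": -35.3, "tz": 0, "wx": 0, "wy": 0, "wz": -1.25}
    - {"gripper": 200, "tx": 30.9, "ty": -35.3, "tz": 0, "wx": 0, "wy": 0, "wz": -1.25}
    - {"gripper": 200, "tx": 30.9, "ty": -35.3, "tz": 0, "wx": 0, "wy": 0, "wz": -1.25}
    - {"gripper": 200, "tx": 30.9, "ty": -35.3, "tz": 0, "wx": 0, "wy": 0, "wz": -1.25}
    - {"gripper": 200, "tx": 30.9, "ty": -35.3, "tz": 0, "wx": 0, "wy": 0, "wz": -1.25}
    - {"gripper": 200, "tx": 30.9, "ty": -35.3, "tz": 0, "wx": 0, "wy": 0, "wz": -1.25}
    - {"gripper": 200, "tx": 30.9, "ty": -35.3, "tz": 0, "wx": 0, "wy": 0, "wz": -1.25}
    - {"gripper": 200, "tx": 30.9, "ty": -35.3, "tz": 0, "wx": 0, "wy": 0, "wz": -1.25}

```text
time_s: 4.9
ee_pos: [0.4986, 0.3561, 0.2267]
tool_rot: [[-0.374, 0.927, -0.003], [0.927, 0.374, 0.001], [0.003, -0.003, -1.0]]
wrist_force: [1.0, -1.0, 0.5]
opening: 0.0216
```

```bash
python3 -c "
from h import *
s=bot.sense();print(s['qpos'],s['opening'],s['ee_pos'],s['wrist_force'])
c=snap(4)['side'];crop(c,180,80,150,100,'c4.png',5)
calc((.502,.3515,.032),111.64)"
```

```text
[-0.58246191  0.58385447 -0.11856154  1.56974173  0.07403314  0.99429669
  1.23192957] 0.021597052333940676 [0.49859912 0.35608763 0.22670314] [ 0.986531   -1.02013433  0.51565245]
t [-0.74  0.2  19.45] w [-0.002 -0.004  0.007]
```

View pics/c4.png

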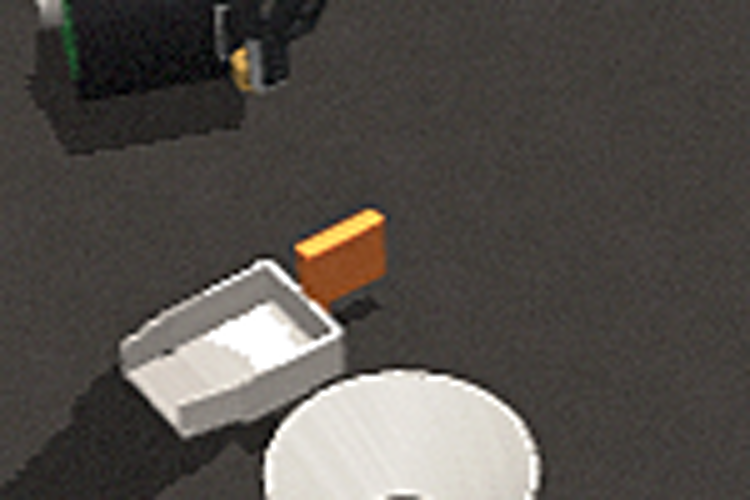

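Call:
step_arm:
  commands:
    - {"gripper": 200, "tx": -0.7, "ty": 0.2, "tz": 6, "wx": 0, "wy": 0, "wz": 0}
    - {"gripper": 200, "tx": -0.7, "ty": 0.2, "tz": 12, "wx": 0, "wy": 0, "wz": 0}
    - {"gripper": 200, "tx": -0.7, "ty": 0.2, "tz": 16, "wx": 0, "wy": 0, "wz": 0}
    - {"gripper": 200, "tx": -0.7, "ty": 0.2, "tz": 18.5, "wx": 0, "wy": 0, "wz": 0}
    - {"gripper": 200, "tx": -0.7, "ty": 0.2, "tz": 19.4, "wx": 0, "wy": 0, "wz": 0}
    - {"gripper": 200, "tx": -0.7, "ty": 0.2, "tz": 19.4, "wx": 0, "wy": 0, "wz": 0}
    - {"gripper": 152, "tx": -0.7, "ty": 0.2, "tz": 19.4, "wx": 0, "wy": 0, "wz": 0}
    - {"gripper": 152, "tx": -0.7, "ty": 0.2, "tz": 19.4, "wx": 0, "wy": 0, "wz": 0}

```text
time_s: 6.0
ee_pos: [0.5059, 0.3469, 0.0357]
tool_rot: [[-0.368, 0.93, 0.002], [0.93, 0.368, 0.002], [0.001, 0.002, -1.0]]
wrist_force: [-0.6, 0.6, 0.6]
opening: 0.0345
```

Call:
step_arm:
  commands:
    - {"gripper": 152, "tx": 0, "ty": 0, "tz": 0, "wx": 0, "wy": 0, "wz": 0}
    - {"gripper": 152, "tx": 0, "ty": 0, "tz": -6, "wx": 0, "wy": 0, "wz": 0}
    - {"gripper": 152, "tx": 0, "ty": 0, "tz": -12, "wx": 0, "wy": 0, "wz": 0}
    - {"gripper": 152, "tx": 0, "ty": 0, "tz": -18, "wx": 0, "wy": 0, "wz": 0}
    - {"gripper": 120, "tx": 0, "ty": 0, "tz": -22, "wx": 0, "wy": 0, "wz": 0}
    - {"gripper": 120, "tx": 0, "ty": 0, "tz": -22, "wx": 0, "wy": 0, "wz": 0}

```text
time_s: 6.75
ee_pos: [0.5071, 0.3471, 0.2591]
tool_rot: [[-0.368, 0.93, 0.008], [0.93, 0.368, 0.005], [0.002, 0.009, -1.0]]
wrist_force: [0.4, -0.2, 0.3]
opening: 0.0452
```

```bash
python3 -c "
from h import *
s=bot.sense();print(s['qpos'],s['opening'],s['ee_pos'],s['wrist_force'])
r=snap(5);c=r['side'];crop(c,180,80,150,100,'c5.png',5)
for n in r:
  print(n,fin(r[n]))
  for o in sorted(brass(r[n]),key=lambda o:o[1]): print(np.round(o,3))
calc((.517,-.383,.25),40)"
```

```text
[-0.56415972  0.5510786  -0.11835243  1.5311081   0.0720885   1.05411279
  1.24740148] 0.04519423393922008 [0.50713963 0.34714817 0.25905819] [ 0.4397445  -0.2191572   0.28912772]
top [(array([0.53527123, 0.36092455]), array([-0.95296431, -0.30308254]), array([0.01407269, 0.0364339 ]), array([147, 208,   8,  14,  69], dtype=int32)), (array([0.06426851, 0.65755701]), array([5.52150230e-04, 9.99999848e-01]), array([1.11389897e-12, 9.89048332e-02]), array([  3, 403,  39,   1,  39], dtype=int32))]
[ 3.250e-01 -3.960e-01  4.365e+02  2.940e+02  2.468e+01]
[ 5.1600e-01 -3.8300e-01  4.2700e+02  2.2300e+02  2.0653e+01]
[ 5.7700e-01 -3.7700e-01  4.2350e+02  2.0100e+02  2.0371e+01]
[ 5.1400e-01 -3.1300e-01  4.0150e+02  2.2400e+02  1.2324e+01]
[ 5.7400e-01 -3.0000e-01  3.9550e+02  2.0250e+02  2.0025e+01]
[ 5.6400e-01 -2.3500e-01  3.7200e+02  2.0600e+02  2.8139e+01]
[ 4.9500e-01 -1.8200e-01  3.5350e+02  2.3100e+02  2.7018e+01]
[ 5.6200e-01 -1.6900e-01  3.4800e+02  2.0700e+02  1.1425e+01]
[  0.508   0.343 162.5   228.     21.315]
[  0.547   0.376 151.    214.     19.284]
side [(array([0.54255878, 0.36254625]), array([-0.94299784, -0.33279886]), array([0.014039  , 0.05747101]), array([240, 123,  18,   9,  62], dtype=int32))]
[ 3.2300e-01 -3.9400e-01  2.3400e+02  4.0600e+02  2.6417e+01]
[  0.516  -0.387 321.    377.     22.422]
[  0.577  -0.382 347.    367.5    22.237]
[ 5.140e-01 -3.180e-01  3.100e+02  3.480e+02  1.457e+01]
[ 5.7200e-01 -3.0500e-01  3.3250e+02  3.3600e+02  2.2161e+01]
[ 5.6400e-01 -2.4100e-01  3.2000e+02  3.1200e+02  3.0315e+01]
[ 4.9400e-01 -1.8800e-01  2.8500e+02  2.9950e+02  2.9449e+01]
[ 5.6200e-01 -1.7600e-01  3.1050e+02  2.8850e+02  1.4586e+01]
[  0.505   0.34  239.    148.     16.202]
[  0.554   0.423 248.    127.     19.445]
[-0.191  0.859  4.5   83.    34.023]
t [-68.19 -25.72   0.48] w [0.   0.   1.25]
```

View pics/c5.png

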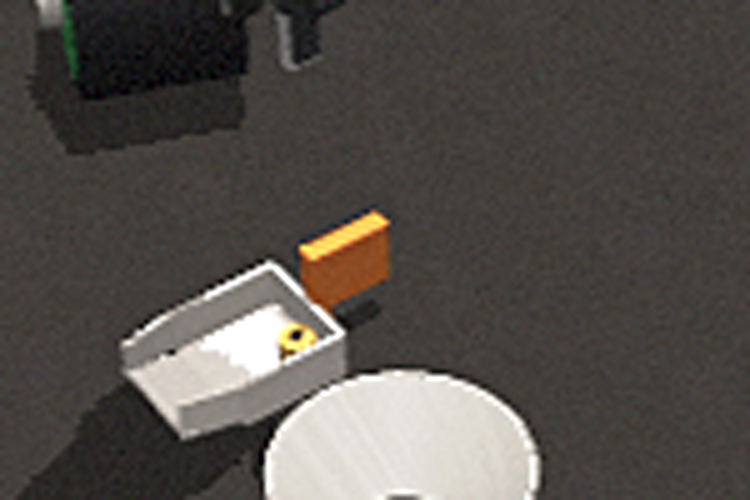

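Call:
step_arm:
  commands:
    - {"gripper": 120, "tx": -68.2, "ty": -25.7, "tz": 0.5, "wx": 0, "wy": 0, "wz": 1.25}
    - {"gripper": 120, "tx": -68.2, "ty": -25.7, "tz": 0.5, "wx": 0, "wy": 0, "wz": 1.25}
    - {"gripper": 120, "tx": -68.2, "ty": -25.7, "tz": 0.5, "wx": 0, "wy": 0, "wz": 1.25}
    - {"gripper": 120, "tx": -68.2, "ty": -25.7, "tz": 0.5, "wx": 0, "wy": 0, "wz": 1.25}
    - {"gripper": 120, "tx": -68.2, "ty": -25.7, "tz": 0.5, "wx": 0, "wy": 0, "wz": 1.25}
    - {"gripper": 120, "tx": -68.2, "ty": -25.7, "tz": 0.5, "wx": 0, "wy": 0, "wz": 1.25}
    - {"gripper": 120, "tx": -68.2, "ty": -25.7, "tz": 0.5, "wx": 0, "wy": 0, "wz": 1.25}
    - {"gripper": 120, "tx": -68.2, "ty": -25.7, "tz": 0.5, "wx": 0, "wy": 0, "wz": 1.25}

```text
time_s: 7.85
ee_pos: [0.5126, -0.1552, 0.2492]
tool_rot: [[0.766, 0.642, -0.004], [0.642, -0.766, 0.0], [-0.003, -0.003, -1.0]]
wrist_force: [0.2, 0.8, -1.0]
opening: 0.0452
```

```bash
python3 -c "
from h import *
s=bot.sense();print(s['qpos'],s['opening'],s['ee_pos'],s['qd'])
calc((.517,-.383,.25),40)"
```

```text
[ 0.07395203  0.45189713  0.26450463  1.76496182 -0.14029815  0.94683424
  1.09334141] 0.045235127633508225 [ 0.51262737 -0.15523875  0.24915301] [ 0.92555097  0.20593238  0.03724688 -0.33773078 -0.0727275   0.13595132
  0.98578492]
t [-14.3   17.74  -0.1 ] w [-0.003  0.003 -0.   ]
```

Call:
step_arm:
  commands:
    - {"gripper": 120, "tx": -14.3, "ty": 17.7, "tz": 0, "wx": 0, "wy": 0, "wz": 0}
    - {"gripper": 120, "tx": -14.3, "ty": 17.7, "tz": 0, "wx": 0, "wy": 0, "wz": 0}
    - {"gripper": 120, "tx": -14.3, "ty": 17.7, "tz": 0, "wx": 0, "wy": 0, "wz": 0}
    - {"gripper": 120, "tx": -14.3, "ty": 17.7, "tz": 0, "wx": 0, "wy": 0, "wz": 0}
    - {"gripper": 120, "tx": -14.3, "ty": 17.7, "tz": 6, "wx": 0, "wy": 0, "wz": 0}
    - {"gripper": 120, "tx": -14.3, "ty": 17.7, "tz": 12, "wx": 0, "wy": 0, "wz": 0}
    - {"gripper": 120, "tx": -14.3, "ty": 17.7, "tz": 16, "wx": 0, "wy": 0, "wz": 0}
    - {"gripper": 120, "tx": -14.3, "ty": 17.7, "tz": 16, "wx": 0, "wy": 0, "wz": 0}

```text
time_s: 8.85
ee_pos: [0.5147, -0.3787, 0.0856]
tool_rot: [[0.766, 0.642, -0.01], [0.643, -0.766, 0.007], [-0.003, -0.012, -1.0]]
wrist_force: [-0.2, 0.4, 0.9]
opening: 0.0451
```

```bash
python3 -c "
from h import *
c=bot.camera('side');print([np.round(o,3) for o in brass(c) if o[1]<-.3])
s=bot.sense();print(s['qpos'],s['opening'],s['ee_pos'])
calc((.517,-.383,.025),40)"
```

```text
[array([ 3.2300e-01, -3.9400e-01,  2.3400e+02,  4.0600e+02,  2.6978e+01]), array([  0.516,  -0.387, 321.   , 377.   ,  17.232]), array([  0.577,  -0.382, 347.   , 367.5  ,  22.101]), array([ 5.1100e-01, -3.1900e-01,  3.0900e+02,  3.4850e+02,  1.0218e+01])]
[ 0.47374496  0.79526598  0.22052693  1.61074257 -0.2264162   0.76606741
  1.49254049] 0.04543622408980556 [ 0.51660551 -0.38048639  0.08877009]
t [-0.12  0.25  6.38] w [-0.005  0.002 -0.   ]
```

Call:
step_arm:
  commands:
    - {"gripper": 120, "tx": -0.1, "ty": 0.2, "tz": 4, "wx": 0, "wy": 0, "wz": 0}
    - {"gripper": 120, "tx": -0.1, "ty": 0.2, "tz": 6.2, "wx": 0, "wy": 0, "wz": 0}
    - {"gripper": 120, "tx": -0.1, "ty": 0.2, "tz": 6.2, "wx": 0, "wy": 0, "wz": 0}
    - {"gripper": 200, "tx": -0.1, "ty": 0.2, "tz": 6.2, "wx": 0, "wy": 0, "wz": 0}
    - {"gripper": 200, "tx": -0.1, "ty": 0.2, "tz": 6.2, "wx": 0, "wy": 0, "wz": 0}
    - {"gripper": 200, "tx": -0.1, "ty": 0.2, "tz": 6.2, "wx": 0, "wy": 0, "wz": 0}
    - {"gripper": 200, "tx": -0.1, "ty": 0.2, "tz": 6.2, "wx": 0, "wy": 0, "wz": 0}

```text
time_s: 9.78
ee_pos: [0.5198, -0.3847, 0.0315]
tool_rot: [[0.766, 0.643, 0.004], [0.643, -0.766, -0.003], [0.001, 0.005, -1.0]]
wrist_force: [0.0, 0.6, 6.8]
opening: 0.0207
```

Call:
step_arm:
  commands:
    - {"gripper": 200, "tx": 0, "ty": 0, "tz": -6, "wx": 0, "wy": 0, "wz": 0}
    - {"gripper": 200, "tx": 0, "ty": 0, "tz": -12, "wx": 0, "wy": 0, "wz": 0}
    - {"gripper": 200, "tx": 0, "ty": 0, "tz": -18, "wx": 0, "wy": 0, "wz": 0}
    - {"gripper": 200, "tx": 0, "ty": 0, "tz": -22, "wx": 0, "wy": 0, "wz": 0}
    - {"gripper": 200, "tx": 0, "ty": 0, "tz": -22, "wx": 0, "wy": 0, "wz": 0}

```text
time_s: 10.4
ee_pos: [0.5199, -0.385, 0.254]
tool_rot: [[0.766, 0.643, 0.008], [0.643, -0.766, -0.006], [0.002, 0.01, -1.0]]
wrist_force: [0.1, 0.5, -0.1]
opening: 0.0212
```

```bash
python3 -c "
from h import *
r=snap(6);c=r['side']
print(fin(c)[0][:2],fin(r['top'])[0][:2])
s=bot.sense();print(s['opening'],s['ee_pos'])
pan=np.array([.477,.338]);d=np.array([-.935,-.355])
print([np.round(o,3) for o in brass(c)])
calc((*(pan),.25),111)"
```

```text
(array([ 0.32748968, -0.40453295]), array([-0.78217794,  0.62305511])) (array([0.54429891, 0.36447519]), array([-0.93323019, -0.35927903]))
0.020916693816552735 [ 0.51811491 -0.38302921  0.24897666]
[array([ 3.2100e-01, -3.9800e-01,  2.3350e+02,  4.0800e+02,  1.3278e+01]), array([  0.577,  -0.382, 347.   , 367.5  ,  22.237]), array([ 5.140e-01, -3.180e-01,  3.100e+02,  3.480e+02,  1.457e+01]), array([ 5.7700e-01, -3.0800e-01,  3.3500e+02,  3.3650e+02,  1.1147e+01]), array([ 5.5700e-01, -2.4100e-01,  3.1700e+02,  3.1250e+02,  1.8491e+01]), array([ 4.9400e-01, -1.8800e-01,  2.8500e+02,  2.9950e+02,  2.9996e+01]), array([ 5.6200e-01, -1.7600e-01,  3.1050e+02,  2.8850e+02,  1.4197e+01]), array([-0.191,  0.817,  4.   , 90.5  , 21.062]), array([-0.192,  0.894,  5.   , 77.   , 23.804]), array([-0.189,  1.033,  8.   , 54.   , 54.953])]
t [ 43.19 -57.88  -0.08] w [-0.    -0.    -1.239]
```

View pics/side6.png

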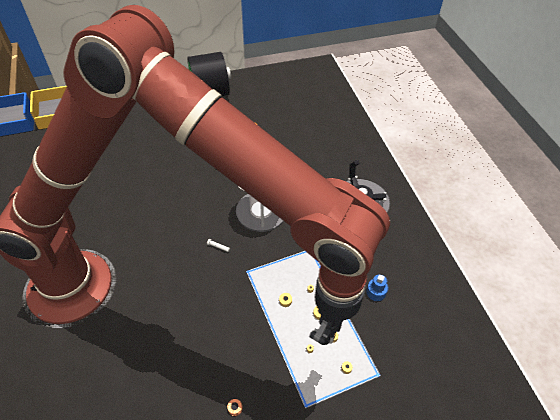

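Call:
step_arm:
  commands:
    - {"gripper": 200, "tx": 43.2, "ty": -57.9, "tz": 0, "wx": 0, "wy": 0, "wz": -1.23}
    - {"gripper": 200, "tx": 43.2, "ty": -57.9, "tz": 0, "wx": 0, "wy": 0, "wz": -1.23}
    - {"gripper": 200, "tx": 43.2, "ty": -57.9, "tz": 0, "wx": 0, "wy": 0, "wz": -1.23}
    - {"gripper": 200, "tx": 43.2, "ty": -57.9, "tz": 0, "wx": 0, "wy": 0, "wz": -1.23}
    - {"gripper": 200, "tx": 43.2, "ty": -57.9, "tz": 0, "wx": 0, "wy": 0, "wz": -1.23}
    - {"gripper": 200, "tx": 43.2, "ty": -57.9, "tz": 0, "wx": 0, "wy": 0, "wz": -1.23}
    - {"gripper": 200, "tx": 43.2, "ty": -57.9, "tz": 0, "wx": 0, "wy": 0, "wz": -1.23}
    - {"gripper": 200, "tx": 43.2, "ty": -57.9, "tz": 0, "wx": 0, "wy": 0, "wz": -1.23}

```text
time_s: 11.5
ee_pos: [0.4886, 0.1173, 0.2472]
tool_rot: [[-0.35, 0.937, -0.004], [0.937, 0.35, -0.001], [0.001, -0.004, -1.0]]
wrist_force: [1.1, 0.7, -0.2]
opening: 0.0208
```

```bash
python3 -c "
from h import *
bot.camera('side')
s=bot.sense();print(s['qpos'],s['opening'],s['ee_pos'])
calc((.4785,.339,.25),110.6)"
```

```text
[-0.21179837  0.39907983 -0.12175643  1.84385024  0.04754552  0.90271395
  1.59030194] 0.020975585556572612 [0.48675497 0.12974706 0.24746586]
t [19.79  6.86 -0.06] w [-0.    -0.01   0.014]
```

Call:
step_arm:
  commands:
    - {"gripper": 200, "tx": 19.8, "ty": 6.9, "tz": 0, "wx": 0, "wy": 0, "wz": 0}
    - {"gripper": 200, "tx": 19.8, "ty": 6.9, "tz": 0, "wx": 0, "wy": 0, "wz": 0}
    - {"gripper": 200, "tx": 19.8, "ty": 6.9, "tz": 0, "wx": 0, "wy": 0, "wz": 0}
    - {"gripper": 200, "tx": 19.8, "ty": 6.9, "tz": 0, "wx": 0, "wy": 0, "wz": 0}
    - {"gripper": 200, "tx": 19.8, "ty": 6.9, "tz": 6, "wx": 0, "wy": 0, "wz": 0}
    - {"gripper": 200, "tx": 19.8, "ty": 6.9, "tz": 12, "wx": 0, "wy": 0, "wz": 0}
    - {"gripper": 200, "tx": 19.8, "ty": 6.9, "tz": 12, "wx": 0, "wy": 0, "wz": 0}
    - {"gripper": 200, "tx": 19.8, "ty": 6.9, "tz": 12, "wx": 0, "wy": 0, "wz": 0}

```text
time_s: 12.55
ee_pos: [0.4864, 0.3255, 0.1301]
tool_rot: [[-0.349, 0.937, 0.002], [0.937, 0.349, 0.001], [0.0, 0.002, -1.0]]
wrist_force: [0.1, 0.6, -0.3]
opening: 0.021
```

```bash
python3 -c "
from h import *
c=bot.camera('side');crop(c,180,80,150,100,'c7.png',5); print(fin(c))
s=bot.sense();print(s['qpos'],s['opening'],s['ee_pos'])
calc((.4785,.339,.034),110.6)"
```

```text
[(array([0.54255878, 0.36254625]), array([-0.94299784, -0.33279886]), array([0.014039  , 0.05747101]), array([240, 123,  18,   9,  62], dtype=int32))]
[-0.55684217  0.65777861 -0.1124743   1.75085062  0.10284415  0.73427831
  1.20515758] 0.020604483707303046 [0.486981   0.32600295 0.13121384]
t [ 1.5  -0.38  9.72] w [ 0.004 -0.001 -0.003]
```

View pics/c7.png

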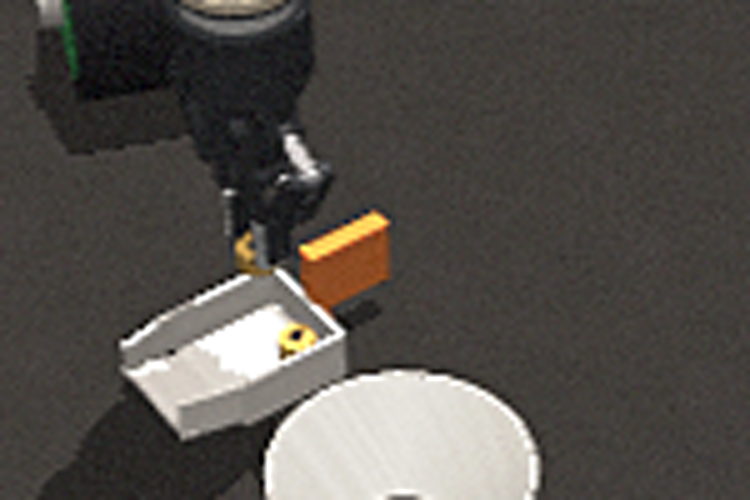

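Call:
step_arm:
  commands:
    - {"gripper": 200, "tx": 1.5, "ty": -0.4, "tz": 0, "wx": 0, "wy": 0, "wz": 0}
    - {"gripper": 200, "tx": 1.5, "ty": -0.4, "tz": 5, "wx": 0, "wy": 0, "wz": 0}
    - {"gripper": 200, "tx": 1.5, "ty": -0.4, "tz": 8, "wx": 0, "wy": 0, "wz": 0}
    - {"gripper": 200, "tx": 1.5, "ty": -0.4, "tz": 9.6, "wx": 0, "wy": 0, "wz": 0}
    - {"gripper": 200, "tx": 1.5, "ty": -0.4, "tz": 9.6, "wx": 0, "wy": 0, "wz": 0}
    - {"gripper": 152, "tx": 1.5, "ty": -0.4, "tz": 9.6, "wx": 0, "wy": 0, "wz": 0}
    - {"gripper": 152, "tx": 1.5, "ty": -0.4, "tz": 9.6, "wx": 0, "wy": 0, "wz": 0}
    - {"gripper": 152, "tx": 1.5, "ty": -0.4, "tz": 9.6, "wx": 0, "wy": 0, "wz": 0}

```text
time_s: 13.6
ee_pos: [0.4767, 0.3382, 0.0335]
tool_rot: [[-0.35, 0.937, 0.001], [0.937, 0.35, 0.001], [0.0, 0.001, -1.0]]
wrist_force: [-0.4, -0.2, -0.1]
opening: 0.0342
```

Call:
step_arm:
  commands:
    - {"gripper": 152, "tx": 0, "ty": 0, "tz": -6, "wx": 0, "wy": 0, "wz": 0}
    - {"gripper": 152, "tx": 0, "ty": 0, "tz": -12, "wx": 0, "wy": 0, "wz": 0}
    - {"gripper": 152, "tx": 0, "ty": 0, "tz": -18, "wx": 0, "wy": 0, "wz": 0}
    - {"gripper": 120, "tx": 0, "ty": 0, "tz": -22, "wx": 0, "wy": 0, "wz": 0}
    - {"gripper": 120, "tx": 0, "ty": 0, "tz": -22, "wx": 0, "wy": 0, "wz": 0}

```text
time_s: 14.22
ee_pos: [0.478, 0.3393, 0.2572]
tool_rot: [[-0.349, 0.937, 0.007], [0.937, 0.349, 0.006], [0.003, 0.009, -1.0]]
wrist_force: [-0.1, -1.1, -1.1]
opening: 0.0452
```

```bash
python3 -c "
from h import *
r=snap(8);c=r['side'];crop(c,180,80,150,100,'c8.png',5)
for n in r:
  print(n,fin(r[n])[0][:2])
  for o in sorted(brass(r[n]),key=lambda o:o[1]): print(np.round(o,3)[[0,1,4]])
s=bot.sense();print(s['ee_pos'])
calc((.579,-.378,.25),40)"
```

```text
top (array([0.06426851, 0.65755701]), array([5.52150230e-04, 9.99999848e-01]))
[ 0.325 -0.396 24.68 ]
[ 0.577 -0.377 20.371]
[ 0.514 -0.313 12.324]
[ 0.574 -0.3   20.025]
[ 0.564 -0.235 28.139]
[ 0.495 -0.182 25.853]
[ 0.562 -0.169 11.425]
[ 0.473  0.336 19.318]
[ 0.508  0.343 20.972]
side (array([0.54255878, 0.36254625]), array([-0.94299784, -0.33279886]))
[ 0.324 -0.394 26.622]
[ 0.577 -0.382 22.237]
[ 0.514 -0.318 14.786]
[ 0.572 -0.305 21.939]
[ 0.564 -0.241 30.083]
[ 0.494 -0.188 30.057]
[ 0.562 -0.176 13.931]
[ 0.473  0.333 20.076]
[ 0.505  0.34  16.558]
[ 0.554  0.423 19.445]
[-0.191  0.829 27.909]
[-0.22   1.193 14.53 ]
[0.47607301 0.33768753 0.25289415]
t [-70.65 -15.38   0.31] w [-0.    0.    1.23]
```

View pics/c8.png

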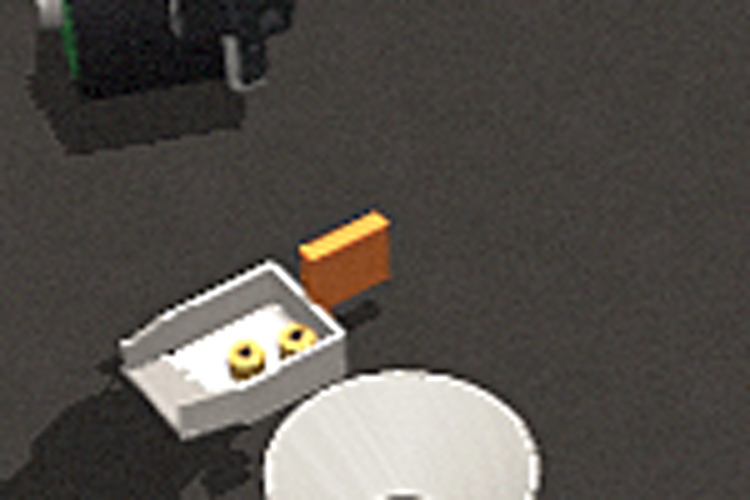

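Call:
step_arm:
  commands:
    - {"gripper": 120, "tx": -70.6, "ty": -15.4, "tz": 0.3, "wx": 0, "wy": 0, "wz": 1.23}
    - {"gripper": 120, "tx": -70.6, "ty": -15.4, "tz": 0.3, "wx": 0, "wy": 0, "wz": 1.23}
    - {"gripper": 120, "tx": -70.6, "ty": -15.4, "tz": 0.3, "wx": 0, "wy": 0, "wz": 1.23}
    - {"gripper": 120, "tx": -70.6, "ty": -15.4, "tz": 0.3, "wx": 0, "wy": 0, "wz": 1.23}
    - {"gripper": 120, "tx": -70.6, "ty": -15.4, "tz": 0.3, "wx": 0, "wy": 0, "wz": 1.23}
    - {"gripper": 120, "tx": -70.6, "ty": -15.4, "tz": 0.3, "wx": 0, "wy": 0, "wz": 1.23}
    - {"gripper": 120, "tx": -70.6, "ty": -15.4, "tz": 0.3, "wx": 0, "wy": 0, "wz": 1.23}
    - {"gripper": 120, "tx": -70.6, "ty": -15.4, "tz": 0.3, "wx": 0, "wy": 0, "wz": 1.23}

```text
time_s: 15.32
ee_pos: [0.5466, -0.1582, 0.2488]
tool_rot: [[0.766, 0.643, -0.004], [0.643, -0.766, 0.001], [-0.002, -0.003, -1.0]]
wrist_force: [1.4, 0.5, 1.6]
opening: 0.045
```

```bash
python3 -c "
from h import *
bot.camera('side');bot.camera('side')
calc((.579,-.378,.25),40)"
```

```text
t [-10.67  18.47   0.05] w [ 0.003  0.008 -0.015]
```

Call:
step_arm:
  commands:
    - {"gripper": 120, "tx": -10.7, "ty": 18.5, "tz": 0, "wx": 0, "wy": 0, "wz": 0}
    - {"gripper": 120, "tx": -10.7, "ty": 18.5, "tz": 0, "wx": 0, "wy": 0, "wz": 0}
    - {"gripper": 120, "tx": -10.7, "ty": 18.5, "tz": 0, "wx": 0, "wy": 0, "wz": 0}
    - {"gripper": 120, "tx": -10.7, "ty": 18.5, "tz": 0, "wx": 0, "wy": 0, "wz": 0}
    - {"gripper": 120, "tx": -10.7, "ty": 18.5, "tz": 6, "wx": 0, "wy": 0, "wz": 0}
    - {"gripper": 120, "tx": -10.7, "ty": 18.5, "tz": 12, "wx": 0, "wy": 0, "wz": 0}
    - {"gripper": 120, "tx": -10.7, "ty": 18.5, "tz": 16, "wx": 0, "wy": 0, "wz": 0}
    - {"gripper": 120, "tx": -10.7, "ty": 18.5, "tz": 16, "wx": 0, "wy": 0, "wz": 0}

```text
time_s: 16.42
ee_pos: [0.581, -0.3648, 0.0849]
tool_rot: [[0.766, 0.643, -0.011], [0.643, -0.766, 0.007], [-0.004, -0.012, -1.0]]
wrist_force: [0.8, -0.8, 1.1]
opening: 0.0452
```

```bash
python3 -c "
from h import *
c=bot.camera('side');c=bot.camera('side');print([np.round(o,3) for o in brass(c) if o[1]<-.3])
calc((.579,-.378,.029),40)"
```

```text
[array([ 3.2300e-01, -3.9400e-01,  2.3400e+02,  4.0600e+02,  2.6775e+01]), array([  0.577,  -0.382, 347.   , 367.5  ,  18.377]), array([ 5.1400e-01, -3.1800e-01,  3.1000e+02,  3.4800e+02,  1.4351e+01]), array([ 5.7200e-01, -3.0500e-01,  3.3250e+02,  3.3600e+02,  2.2087e+01])]
t [-1.09  0.45  6.19] w [-0.     0.001 -0.   ]
```

Call:
step_arm:
  commands:
    - {"gripper": 120, "tx": -1.1, "ty": 0.4, "tz": 0, "wx": 0, "wy": 0, "wz": 0}
    - {"gripper": 120, "tx": -1.1, "ty": 0.4, "tz": 4, "wx": 0, "wy": 0, "wz": 0}
    - {"gripper": 120, "tx": -1.1, "ty": 0.4, "tz": 6.2, "wx": 0, "wy": 0, "wz": 0}
    - {"gripper": 120, "tx": -1.1, "ty": 0.4, "tz": 6.2, "wx": 0, "wy": 0, "wz": 0}
    - {"gripper": 200, "tx": -1.1, "ty": 0.4, "tz": 6.2, "wx": 0, "wy": 0, "wz": 0}
    - {"gripper": 200, "tx": -1.1, "ty": 0.4, "tz": 6.2, "wx": 0, "wy": 0, "wz": 0}
    - {"gripper": 200, "tx": -1.1, "ty": 0.4, "tz": 6.2, "wx": 0, "wy": 0, "wz": 0}
    - {"gripper": 200, "tx": -1.1, "ty": 0.4, "tz": 6.2, "wx": 0, "wy": 0, "wz": 0}

```text
time_s: 17.52
ee_pos: [0.5796, -0.3783, 0.0306]
tool_rot: [[0.766, 0.643, 0.003], [0.643, -0.766, -0.002], [0.001, 0.003, -1.0]]
wrist_force: [-0.2, -0.2, 6.5]
opening: 0.021
```

Call:
step_arm:
  commands:
    - {"gripper": 200, "tx": 0, "ty": 0, "tz": -6, "wx": 0, "wy": 0, "wz": 0}
    - {"gripper": 200, "tx": 0, "ty": 0, "tz": -12, "wx": 0, "wy": 0, "wz": 0}
    - {"gripper": 200, "tx": 0, "ty": 0, "tz": -18, "wx": 0, "wy": 0, "wz": 0}
    - {"gripper": 200, "tx": 0, "ty": 0, "tz": -22, "wx": 0, "wy": 0, "wz": 0}
    - {"gripper": 200, "tx": 0, "ty": 0, "tz": -22, "wx": 0, "wy": 0, "wz": 0}

```text
time_s: 18.15
ee_pos: [0.5798, -0.3788, 0.2535]
tool_rot: [[0.766, 0.643, 0.007], [0.643, -0.766, -0.005], [0.002, 0.008, -1.0]]
wrist_force: [0.4, -0.4, -0.0]
opening: 0.0209
```

```bash
python3 -c "
from h import *
r=snap(9);c=r['side']
for n in r: print([np.round(o,3) for o in brass(r[n])])
print(fin(r['top'])[0][:2])
s=bot.sense();print(s['opening'],s['ee_pos'])
calc((.452,.327,.25),110.6)"
```

```text
[array([  0.49 ,   0.325, 168.5  , 234.5  ,  18.73 ]), array([ 4.9500e-01, -1.8200e-01,  3.5350e+02,  2.3100e+02,  2.6397e+01]), array([ 5.1400e-01, -3.1300e-01,  4.0150e+02,  2.2400e+02,  1.2704e+01]), array([  0.524,   0.329, 167.5  , 222.   ,  21.248]), array([ 5.6200e-01, -1.6900e-01,  3.4800e+02,  2.0700e+02,  1.1425e+01]), array([ 5.6400e-01, -2.3500e-01,  3.7200e+02,  2.0600e+02,  2.8139e+01]), array([ 5.7400e-01, -3.0000e-01,  3.9550e+02,  2.0250e+02,  2.0025e+01]), array([  0.574,   0.368, 154.5  , 204.5  ,  25.021]), array([  0.636,  -0.449, 448.5  , 180.   ,  19.417])]
[array([ 3.2300e-01, -3.9400e-01,  2.3400e+02,  4.0600e+02,  2.6001e+01]), array([ 5.1400e-01, -3.1800e-01,  3.1000e+02,  3.4800e+02,  1.4461e+01]), array([ 5.7200e-01, -3.0500e-01,  3.3250e+02,  3.3600e+02,  2.2455e+01]), array([ 6.530e-01, -3.010e-01,  3.650e+02,  3.250e+02,  7.577e+00]), array([ 5.6400e-01, -2.4100e-01,  3.2000e+02,  3.1200e+02,  2.9909e+01]), array([ 4.9400e-01, -1.8800e-01,  2.8500e+02,  2.9950e+02,  2.9996e+01]), array([ 5.6200e-01, -1.7600e-01,  3.1050e+02,  2.8850e+02,  1.4197e+01])]
(array([0.56381088, 0.34880062]), array([-0.95935359, -0.28220682]))
0.02136111962139399 [ 0.57802851 -0.3770654   0.24834114]
t [ 35.6  -62.04  -0.09] w [-1.000e-03 -1.000e-03 -1.232e+00]
```

The pan was knocked, and its spacers have moved with it. I'll carry this spacer over and measure the pan again there.

Call:
step_arm:
  commands:
    - {"gripper": 200, "tx": 35.6, "ty": -62, "tz": 0, "wx": 0, "wy": 0, "wz": -1.15}
    - {"gripper": 200, "tx": 35.6, "ty": -62, "tz": 0, "wx": 0, "wy": 0, "wz": -1.15}
    - {"gripper": 200, "tx": 35.6, "ty": -62, "tz": 0, "wx": 0, "wy": 0, "wz": -1.15}
    - {"gripper": 200, "tx": 35.6, "ty": -62, "tz": 0, "wx": 0, "wy": 0, "wz": -1.15}
    - {"gripper": 200, "tx": 35.6, "ty": -62, "tz": 0, "wx": 0, "wy": 0, "wz": -1.15}
    - {"gripper": 200, "tx": 35.6, "ty": -62, "tz": 0, "wx": 0, "wy": 0, "wz": -1.15}
    - {"gripper": 200, "tx": 35.6, "ty": -62, "tz": 0, "wx": 0, "wy": 0, "wz": -1.15}
    - {"gripper": 200, "tx": 35.6, "ty": -62, "tz": 0, "wx": 0, "wy": 0, "wz": -1.15}

```text
time_s: 19.25
ee_pos: [0.4888, 0.1162, 0.247]
tool_rot: [[-0.274, 0.962, -0.004], [0.962, 0.274, -0.001], [0.0, -0.004, -1.0]]
wrist_force: [0.7, 0.2, -1.0]
opening: 0.0212
```

```bash
python3 -c "
from h import *
r=snap(10)
for n in r: print(fin(r[n])[:2])
crop(r['side'],180,80,150,100,'c10.png',5)
crop(r['top'],120,170,150,100,'c10t.png',5)
s=bot.sense();print(s['opening'],s['ee_pos'])
"
```

```text
[(array([0.56381088, 0.34880062]), array([-0.95935359, -0.28220682]), array([0.01449395, 0.05500252]), array([151, 195,  10,  20, 105], dtype=int32)), (array([0.06426851, 0.65755701]), array([5.52150230e-04, 9.99999848e-01]), array([1.11389897e-12, 9.89048332e-02]), array([  3, 403,  39,   1,  39], dtype=int32))]
[]
0.021293988141613124 [0.48691646 0.12428665 0.24716212]
```

View pics/c10.png

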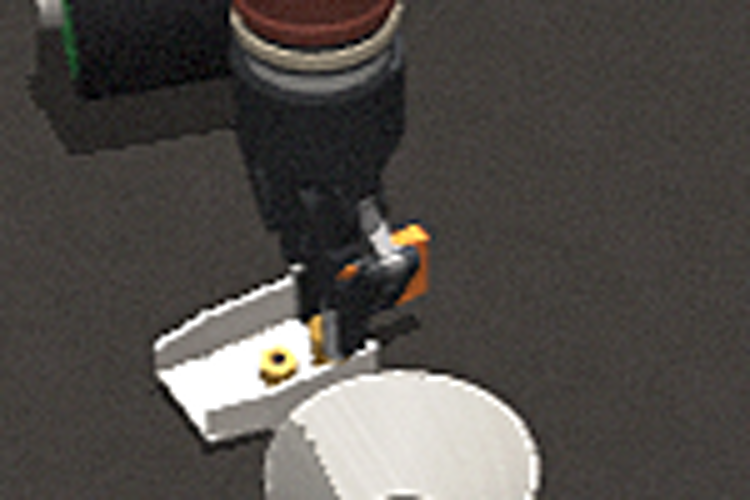

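View pics/c10t.png

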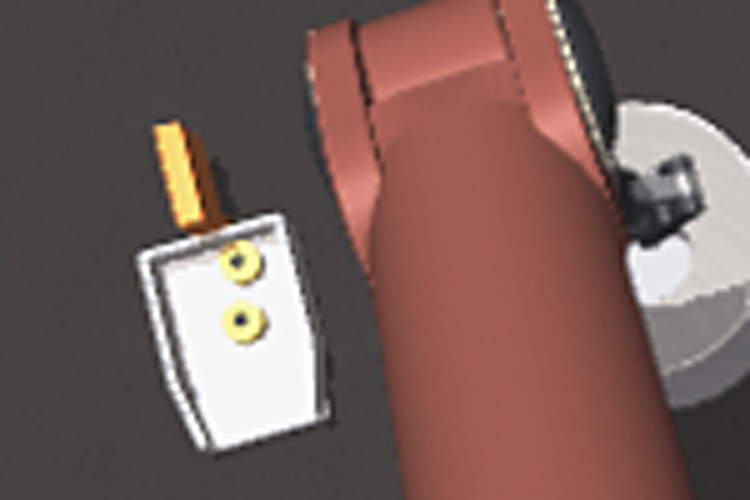

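```bash
python3 -c "
from h import *
bot.camera('top')
s=bot.sense();print(s['opening'],s['ee_pos'])
calc((.4642,.3184,.25),106.4)
"
```

```text
0.021571334423375617 [0.48810158 0.11940066 0.24707616]
t [19.76  3.35 -0.26] w [-0.004 -0.003  0.001]
```

Call:
step_arm:
  commands:
    - {"gripper": 200, "tx": 19.8, "ty": 3.3, "tz": 0, "wx": 0, "wy": 0, "wz": 0}
    - {"gripper": 200, "tx": 19.8, "ty": 3.3, "tz": 0, "wx": 0, "wy": 0, "wz": 0}
    - {"gripper": 200, "tx": 19.8, "ty": 3.3, "tz": 0, "wx": 0, "wy": 0, "wz": 0}
    - {"gripper": 200, "tx": 19.8, "ty": 3.3, "tz": 0, "wx": 0, "wy": 0, "wz": 0}
    - {"gripper": 200, "tx": 19.8, "ty": 3.3, "tz": 6, "wx": 0, "wy": 0, "wz": 0}
    - {"gripper": 200, "tx": 19.8, "ty": 3.3, "tz": 12, "wx": 0, "wy": 0, "wz": 0}
    - {"gripper": 200, "tx": 19.8, "ty": 3.3, "tz": 12, "wx": 0, "wy": 0, "wz": 0}
    - {"gripper": 200, "tx": 19.8, "ty": 3.3, "tz": 12, "wx": 0, "wy": 0, "wz": 0}

```text
time_s: 20.4
ee_pos: [0.4695, 0.3136, 0.1301]
tool_rot: [[-0.272, 0.962, 0.002], [0.962, 0.272, 0.001], [0.0, 0.002, -1.0]]
wrist_force: [-0.5, 0.2, -0.5]
opening: 0.021
```

```bash
python3 -c "
from h import *
r=snap(11)
for n in r: print(fin(r[n])[:1],[np.round(o,3) for o in brass(r[n]) if o[1]>.2])
s=bot.sense();print(s['opening'],s['ee_pos'])
calc((.4642,.3184,.036),106.4)
crop(r['side'],180,80,150,100,'c11.png',5)
"
```

```text
[(array([0.56381088, 0.34880062]), array([-0.95935359, -0.28220682]), array([0.01449395, 0.05500252]), array([151, 195,  10,  20, 105], dtype=int32))] [array([  0.475,   0.34 , 163.   , 240.   ,   9.537]), array([  0.527,   0.33 , 167.5  , 221.   ,  17.771]), array([  0.574,   0.368, 154.5  , 204.5  ,  25.021])]
[(array([0.56193865, 0.34727794]), array([-0.96440193, -0.26444078]), array([0.0143754 , 0.05711986]), array([247, 125,  19,   9,  62], dtype=int32))] [array([  0.489,   0.324, 235.   , 152.5  ,  19.015]), array([  0.523,   0.33 , 245.5  , 149.   ,  17.719]), array([  0.479,   0.413, 225.5  , 133.5  ,  11.359]), array([  0.576,   0.408, 256.   , 129.   ,  20.476]), array([-0.192,  0.821,  3.5  , 90.   , 22.241])]
0.020969482691876037 [0.46994121 0.31466354 0.13145644]
t [ 0.5  -0.5   9.54] w [ 0.005 -0.002 -0.01 ]
```

View pics/c11.png

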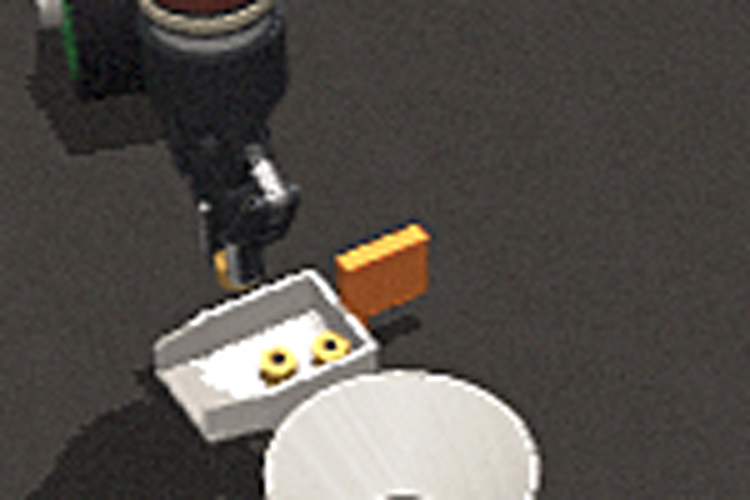

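Pan position confirmed: the fin is at (0.562, 0.347). Lowering to place the third spacer.

Call:
step_arm:
  commands:
    - {"gripper": 200, "tx": 0.5, "ty": -0.5, "tz": 0, "wx": 0, "wy": 0, "wz": 0}
    - {"gripper": 200, "tx": 0.5, "ty": -0.5, "tz": 5, "wx": 0, "wy": 0, "wz": 0}
    - {"gripper": 200, "tx": 0.5, "ty": -0.5, "tz": 8, "wx": 0, "wy": 0, "wz": 0}
    - {"gripper": 200, "tx": 0.5, "ty": -0.5, "tz": 9.6, "wx": 0, "wy": 0, "wz": 0}
    - {"gripper": 200, "tx": 0.5, "ty": -0.5, "tz": 9.6, "wx": 0, "wy": 0, "wz": 0}
    - {"gripper": 165, "tx": 0.5, "ty": -0.5, "tz": 9.6, "wx": 0, "wy": 0, "wz": 0}
    - {"gripper": 165, "tx": 0.5, "ty": -0.5, "tz": 9.6, "wx": 0, "wy": 0, "wz": 0}
    - {"gripper": 165, "tx": 0.5, "ty": -0.5, "tz": 9.6, "wx": 0, "wy": 0, "wz": 0}

```text
time_s: 21.5
ee_pos: [0.4619, 0.3178, 0.0331]
tool_rot: [[-0.274, 0.962, 0.0], [0.962, 0.274, 0.0], [0.0, 0.0, -1.0]]
wrist_force: [-0.3, -0.7, 0.2]
opening: 0.0299
```

Call:
step_arm:
  commands:
    - {"gripper": 165, "tx": 0, "ty": 0, "tz": -3, "wx": 0, "wy": 0, "wz": 0}
    - {"gripper": 165, "tx": 0, "ty": 0, "tz": -9, "wx": 0, "wy": 0, "wz": 0}
    - {"gripper": 165, "tx": 0, "ty": 0, "tz": -15, "wx": 0, "wy": 0, "wz": 0}
    - {"gripper": 120, "tx": 0, "ty": 0, "tz": -21, "wx": 0, "wy": 0, "wz": 0}
    - {"gripper": 120, "tx": 0, "ty": 0, "tz": -21, "wx": 0, "wy": 0, "wz": 0}

```text
time_s: 22.12
ee_pos: [0.4642, 0.3195, 0.2483]
tool_rot: [[-0.274, 0.962, 0.01], [0.962, 0.274, 0.007], [0.004, 0.011, -1.0]]
wrist_force: [-1.1, -0.2, 0.0]
opening: 0.0454
```

```bash
python3 -c "
from h import *
r=snap(12);c=r['side'];crop(c,180,80,150,100,'c12.png',5)
for n in r:
  print(n,fin(r[n])[0][:2])
  for o in sorted(brass(r[n]),key=lambda o:o[1]): print(np.round(o,3)[[0,1,4]])
s=bot.sense();print(s['ee_pos'])
calc((.574,-.302,.25),40)"
```

```text
top (array([0.56454888, 0.34914959]), array([-0.96363053, -0.2672381 ]))
[ 0.325 -0.396 24.13 ]
[ 0.514 -0.313 12.324]
[ 0.574 -0.3   20.025]
[ 0.564 -0.235 28.139]
[ 0.495 -0.182 25.669]
[ 0.562 -0.169 11.425]
[ 0.476  0.322 28.94 ]
[ 0.524  0.329 21.133]
[ 0.574  0.366 24.422]
side (array([0.56193865, 0.34727794]), array([-0.96440193, -0.26444078]))
[ 0.323 -0.394 26.673]
[ 0.514 -0.318 14.998]
[ 0.572 -0.305 22.455]
[ 0.564 -0.241 30.199]
[ 0.494 -0.188 30.117]
[ 0.562 -0.176 14.197]
[ 0.476  0.322 27.343]
[ 0.523  0.33  16.879]
[ 0.576  0.408 20.779]
[-0.19   0.837 20.69 ]
[-0.199  0.916 12.38 ]
[0.46167862 0.31745224 0.24312576]
t [-62.65  -6.15  -0.7 ] w [ 0.   -0.    1.15]
```

View pics/c12.png

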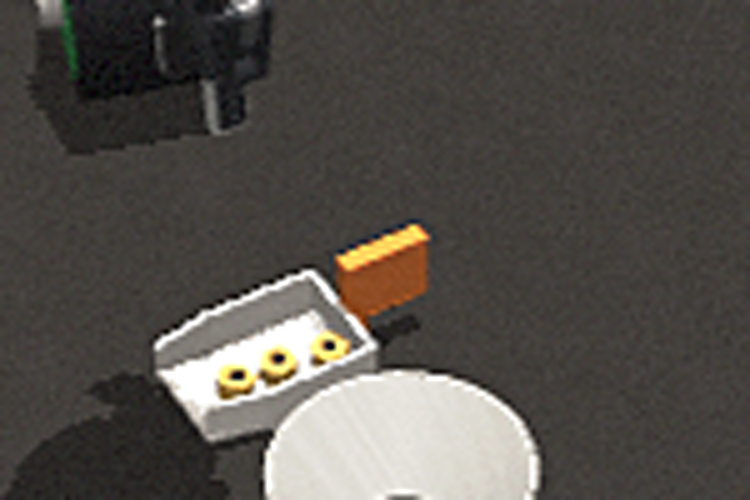

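Call:
step_arm:
  commands:
    - {"gripper": 120, "tx": -62.6, "ty": -6.1, "tz": -0.7, "wx": 0, "wy": 0, "wz": 1.15}
    - {"gripper": 120, "tx": -62.6, "ty": -6.1, "tz": -0.7, "wx": 0, "wy": 0, "wz": 1.15}
    - {"gripper": 120, "tx": -62.6, "ty": -6.1, "tz": -0.7, "wx": 0, "wy": 0, "wz": 1.15}
    - {"gripper": 120, "tx": -62.6, "ty": -6.1, "tz": -0.7, "wx": 0, "wy": 0, "wz": 1.15}
    - {"gripper": 120, "tx": -62.6, "ty": -6.1, "tz": -0.7, "wx": 0, "wy": 0, "wz": 1.15}
    - {"gripper": 120, "tx": -62.6, "ty": -6.1, "tz": -0.7, "wx": 0, "wy": 0, "wz": 1.15}
    - {"gripper": 120, "tx": -62.6, "ty": -6.1, "tz": -0.7, "wx": 0, "wy": 0, "wz": 1.15}
    - {"gripper": 120, "tx": -62.6, "ty": -6.1, "tz": -0.7, "wx": 0, "wy": 0, "wz": 1.15}

```text
time_s: 23.22
ee_pos: [0.5506, -0.1756, 0.246]
tool_rot: [[0.766, 0.643, -0.004], [0.643, -0.766, 0.001], [-0.003, -0.004, -1.0]]
wrist_force: [1.0, -0.0, 0.4]
opening: 0.045
```

```bash
python3 -c "
from h import *
bot.camera('side');c=bot.camera('side');print([np.round(o,3) for o in brass(c) if o[1]<-.1])
calc((.574,-.302,.25),40)"
```

```text
[array([ 3.2300e-01, -3.9400e-01,  2.3400e+02,  4.0600e+02,  2.6673e+01]), array([ 5.1400e-01, -3.1800e-01,  3.1000e+02,  3.4800e+02,  1.4351e+01]), array([ 5.7200e-01, -3.0500e-01,  3.3250e+02,  3.3600e+02,  2.2455e+01]), array([ 5.6400e-01, -2.4100e-01,  3.2000e+02,  3.1200e+02,  3.0315e+01]), array([ 4.9500e-01, -1.8800e-01,  2.8550e+02,  2.9950e+02,  2.9755e+01]), array([ 5.6200e-01, -1.7600e-01,  3.1050e+02,  2.8850e+02,  1.3931e+01])]
t [-5.49 10.66 -0.3 ] w [ 0.003  0.008 -0.014]
```

Call:
step_arm:
  commands:
    - {"gripper": 120, "tx": -5.9, "ty": 10.7, "tz": 0, "wx": 0, "wy": 0, "wz": 0}
    - {"gripper": 120, "tx": -5.9, "ty": 10.7, "tz": 0, "wx": 0, "wy": 0, "wz": 0}
    - {"gripper": 120, "tx": -5.9, "ty": 10.7, "tz": 0, "wx": 0, "wy": 0, "wz": 0}
    - {"gripper": 120, "tx": -5.9, "ty": 10.7, "tz": 6, "wx": 0, "wy": 0, "wz": 0}
    - {"gripper": 120, "tx": -5.9, "ty": 10.7, "tz": 12, "wx": 0, "wy": 0, "wz": 0}
    - {"gripper": 120, "tx": -5.9, "ty": 10.7, "tz": 16, "wx": 0, "wy": 0, "wz": 0}
    - {"gripper": 120, "tx": -5.9, "ty": 10.7, "tz": 16, "wx": 0, "wy": 0, "wz": 0}
    - {"gripper": 120, "tx": -5.9, "ty": 10.7, "tz": 16, "wx": 0, "wy": 0, "wz": 0}

```text
time_s: 24.32
ee_pos: [0.5758, -0.2939, 0.0893]
tool_rot: [[0.766, 0.643, 0.001], [0.643, -0.766, -0.001], [0.0, 0.001, -1.0]]
wrist_force: [0.8, -0.3, 0.1]
opening: 0.0456
```

```bash
python3 -c "
from h import *
c=bot.camera('side');c=bot.camera('side');print([np.round(o,3) for o in brass(c) if o[1]<-.1])
calc((.574,-.302,.029),40)"
```

```text
[array([ 3.2300e-01, -3.9400e-01,  2.3400e+02,  4.0600e+02,  2.6261e+01]), array([ 5.1400e-01, -3.1800e-01,  3.1000e+02,  3.4800e+02,  1.5415e+01]), array([ 5.7100e-01, -3.0700e-01,  3.3250e+02,  3.3650e+02,  2.1623e+01]), array([ 5.6300e-01, -2.4000e-01,  3.1950e+02,  3.1150e+02,  2.7808e+01]), array([ 4.9400e-01, -1.8800e-01,  2.8500e+02,  2.9950e+02,  3.0117e+01]), array([ 5.6200e-01, -1.7600e-01,  3.1050e+02,  2.8850e+02,  1.4197e+01])]
t [-0.66  0.38  6.17] w [ 0.004 -0.002  0.   ]
```

Call:
step_arm:
  commands:
    - {"gripper": 120, "tx": -0.7, "ty": 0.4, "tz": 0, "wx": 0, "wy": 0, "wz": 0}
    - {"gripper": 120, "tx": -0.7, "ty": 0.4, "tz": 4, "wx": 0, "wy": 0, "wz": 0}
    - {"gripper": 120, "tx": -0.7, "ty": 0.4, "tz": 6.1, "wx": 0, "wy": 0, "wz": 0}
    - {"gripper": 120, "tx": -0.7, "ty": 0.4, "tz": 6.1, "wx": 0, "wy": 0, "wz": 0}
    - {"gripper": 200, "tx": -0.7, "ty": 0.4, "tz": 6.1, "wx": 0, "wy": 0, "wz": 0}
    - {"gripper": 200, "tx": -0.7, "ty": 0.4, "tz": 6.1, "wx": 0, "wy": 0, "wz": 0}
    - {"gripper": 200, "tx": -0.7, "ty": 0.4, "tz": 6.1, "wx": 0, "wy": 0, "wz": 0}
    - {"gripper": 200, "tx": -0.7, "ty": 0.4, "tz": 6.1, "wx": 0, "wy": 0, "wz": 0}

```text
time_s: 25.42
ee_pos: [0.5732, -0.3024, 0.0288]
tool_rot: [[0.766, 0.643, 0.003], [0.643, -0.766, -0.002], [0.001, 0.003, -1.0]]
wrist_force: [-0.5, -0.4, 5.5]
opening: 0.0211
```

Call:
step_arm:
  commands:
    - {"gripper": 200, "tx": 0, "ty": 0, "tz": -6, "wx": 0, "wy": 0, "wz": 0}
    - {"gripper": 200, "tx": 0, "ty": 0, "tz": -12, "wx": 0, "wy": 0, "wz": 0}
    - {"gripper": 200, "tx": 0, "ty": 0, "tz": -18, "wx": 0, "wy": 0, "wz": 0}
    - {"gripper": 200, "tx": 0, "ty": 0, "tz": -22, "wx": 0, "wy": 0, "wz": 0}
    - {"gripper": 200, "tx": 0, "ty": 0, "tz": -22, "wx": 0, "wy": 0, "wz": 0}

```text
time_s: 26.05
ee_pos: [0.5738, -0.3027, 0.2516]
tool_rot: [[0.766, 0.643, 0.007], [0.643, -0.766, -0.004], [0.003, 0.008, -1.0]]
wrist_force: [-0.5, 0.3, -0.4]
opening: 0.0212
```

```bash
python3 -c "
from h import *
r=snap(13);c=r['side']
for n in r: print([np.round(o,3)[[0,1,4]] for o in brass(r[n])])
print(fin(r['top'])[0][:2])
s=bot.sense();print(s['opening'],s['ee_pos'])
calc((.4902,.326,.25),106.4)"
```

```text
[array([ 0.325, -0.396, 24.68 ]), array([ 0.476,  0.321, 28.355]), array([ 0.495, -0.182, 25.669]), array([ 0.524,  0.329, 20.551]), array([ 0.562, -0.169, 11.635]), array([ 0.564, -0.235, 28.139]), array([ 0.574,  0.368, 25.021])]
[array([ 0.323, -0.394, 26.52 ]), array([ 0.514, -0.318, 15.104]), array([ 0.564, -0.241, 30.025]), array([ 0.494, -0.188, 30.236]), array([ 0.562, -0.176, 13.931]), array([ 0.645, -0.202, 12.806]), array([ 0.476,  0.322, 27.134]), array([ 0.523,  0.33 , 17.554])]
(array([0.56373112, 0.34881455]), array([-0.95967939, -0.28109691]))
0.021574558968809845 [ 0.57165371 -0.30120584  0.24669724]
t [ 34.08 -53.28  -0.26] w [-2.000e-03 -1.000e-03 -1.159e+00]
```

Call:
step_arm:
  commands:
    - {"gripper": 200, "tx": 34.1, "ty": -53.3, "tz": 0, "wx": 0, "wy": 0, "wz": -1.16}
    - {"gripper": 200, "tx": 34.1, "ty": -53.3, "tz": 0, "wx": 0, "wy": 0, "wz": -1.16}
    - {"gripper": 200, "tx": 34.1, "ty": -53.3, "tz": 0, "wx": 0, "wy": 0, "wz": -1.16}
    - {"gripper": 200, "tx": 34.1, "ty": -53.3, "tz": 0, "wx": 0, "wy": 0, "wz": -1.16}
    - {"gripper": 200, "tx": 34.1, "ty": -53.3, "tz": 0, "wx": 0, "wy": 0, "wz": -1.16}
    - {"gripper": 200, "tx": 34.1, "ty": -53.3, "tz": 0, "wx": 0, "wy": 0, "wz": -1.16}
    - {"gripper": 200, "tx": 34.1, "ty": -53.3, "tz": 0, "wx": 0, "wy": 0, "wz": -1.16}
    - {"gripper": 200, "tx": 34.1, "ty": -53.3, "tz": 0, "wx": 0, "wy": 0, "wz": -1.16}

```text
time_s: 27.15
ee_pos: [0.5063, 0.1954, 0.2452]
tool_rot: [[-0.283, 0.959, -0.004], [0.959, 0.283, -0.002], [-0.0, -0.005, -1.0]]
wrist_force: [0.5, 0.3, -0.8]
opening: 0.0218
```

```bash
python3 -c "
from h import *
bot.camera('side');bot.camera('side');c=bot.camera('top')
s=bot.sense();print(s['opening'],s['ee_pos'])
calc((.4902,.326,.25),106.4)"
```

```text
0.021401016680640397 [0.50506046 0.19914035 0.24514235]
t [12.57  2.29 -0.46] w [-0.005 -0.003  0.011]
```

Call:
step_arm:
  commands:
    - {"gripper": 200, "tx": 12.6, "ty": 2.3, "tz": 0, "wx": 0, "wy": 0, "wz": 0}
    - {"gripper": 200, "tx": 12.6, "ty": 2.3, "tz": 0, "wx": 0, "wy": 0, "wz": 0}
    - {"gripper": 200, "tx": 12.6, "ty": 2.3, "tz": 0, "wx": 0, "wy": 0, "wz": 0}
    - {"gripper": 200, "tx": 12.6, "ty": 2.3, "tz": 6, "wx": 0, "wy": 0, "wz": 0}
    - {"gripper": 200, "tx": 12.6, "ty": 2.3, "tz": 11, "wx": 0, "wy": 0, "wz": 0}
    - {"gripper": 200, "tx": 12.6, "ty": 2.3, "tz": 11, "wx": 0, "wy": 0, "wz": 0}
    - {"gripper": 200, "tx": 12.6, "ty": 2.3, "tz": 11, "wx": 0, "wy": 0, "wz": 0}

```text
time_s: 28.18
ee_pos: [0.4956, 0.3208, 0.1384]
tool_rot: [[-0.282, 0.959, 0.002], [0.959, 0.282, 0.0], [-0.0, 0.002, -1.0]]
wrist_force: [-0.5, 0.4, 0.9]
opening: 0.0213
```

```bash
python3 -c "
from h import *
r=snap(14)
for n in r: print(fin(r[n])[:1],[np.round(o,3) for o in brass(r[n]) if o[1]>.2])
s=bot.sense();print(s['opening'],s['ee_pos'])
calc((.4902,.326,.049),106.4)
crop(r['side'],180,80,150,100,'c14.png',5)
"
```

```text
[(array([0.57341834, 0.35073123]), array([-0.90715232, -0.42080241]), array([0.01283629, 0.03785295]), array([151, 195,   9,  14,  65], dtype=int32))] [array([  0.476,   0.321, 170.   , 239.5  ,  29.915]), array([  0.506,   0.352, 159.   , 228.5  ,  11.423]), array([  0.583,   0.37 , 154.   , 201.5  ,  20.007])]
[(array([0.56193865, 0.34727794]), array([-0.96440193, -0.26444078]), array([0.0143754 , 0.05711986]), array([247, 125,  19,   9,  62], dtype=int32))] [array([  0.475,   0.322, 230.5  , 154.   ,  29.161]), array([  0.523,   0.33 , 245.5  , 149.   ,  17.388]), array([  0.576,   0.408, 256.   , 129.   ,  20.779]), array([  0.506,   0.434, 232.5  , 127.5  ,  10.636])]
0.021486246866539965 [0.49593166 0.32181487 0.13969893]
t [ 0.55 -0.47  9.07] w [ 0.004 -0.001  0.   ]
```

View pics/c14.png

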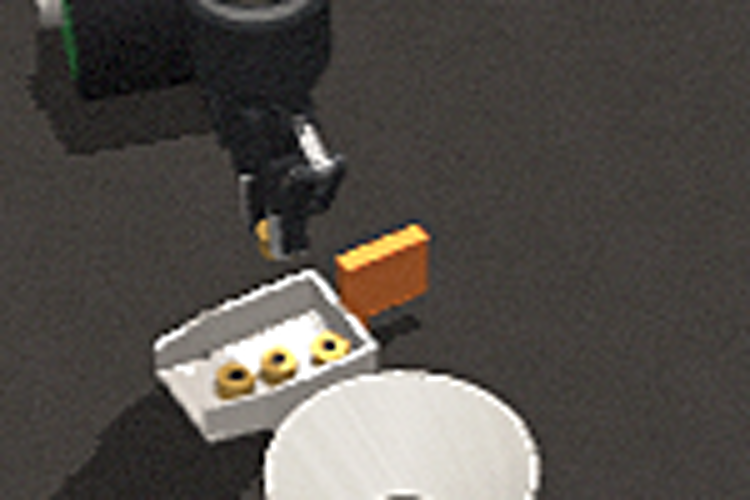

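Call:
step_arm:
  commands:
    - {"gripper": 200, "tx": 0.5, "ty": -0.5, "tz": 0, "wx": 0, "wy": 0, "wz": 0}
    - {"gripper": 200, "tx": 0.5, "ty": -0.5, "tz": 5, "wx": 0, "wy": 0, "wz": 0}
    - {"gripper": 200, "tx": 0.5, "ty": -0.5, "tz": 8, "wx": 0, "wy": 0, "wz": 0}
    - {"gripper": 200, "tx": 0.5, "ty": -0.5, "tz": 9.0, "wx": 0, "wy": 0, "wz": 0}
    - {"gripper": 200, "tx": 0.5, "ty": -0.5, "tz": 9.0, "wx": 0, "wy": 0, "wz": 0}
    - {"gripper": 155, "tx": 0.5, "ty": -0.5, "tz": 9.0, "wx": 0, "wy": 0, "wz": 0}
    - {"gripper": 155, "tx": 0.5, "ty": -0.5, "tz": 9.0, "wx": 0, "wy": 0, "wz": 0}
    - {"gripper": 155, "tx": 0.5, "ty": -0.5, "tz": 9.0, "wx": 0, "wy": 0, "wz": 0}

```text
time_s: 29.28
ee_pos: [0.4885, 0.325, 0.0481]
tool_rot: [[-0.283, 0.959, 0.001], [0.959, 0.283, 0.001], [0.0, 0.001, -1.0]]
wrist_force: [-0.1, 0.5, 0.1]
opening: 0.0333
```

Call:
step_arm:
  commands:
    - {"gripper": 155, "tx": 0, "ty": 0, "tz": -3, "wx": 0, "wy": 0, "wz": 0}
    - {"gripper": 155, "tx": 0, "ty": 0, "tz": -9, "wx": 0, "wy": 0, "wz": 0}
    - {"gripper": 120, "tx": 0, "ty": 0, "tz": -12, "wx": 0, "wy": 0, "wz": 0}
    - {"gripper": 120, "tx": 0, "ty": 0, "tz": -12, "wx": 0, "wy": 0, "wz": 0}
    - {"gripper": 120, "tx": 0, "ty": 0, "tz": -12, "wx": 0, "wy": 0, "wz": 0}

```text
time_s: 29.9
ee_pos: [0.4875, 0.3243, 0.1666]
tool_rot: [[-0.283, 0.959, -0.001], [0.959, 0.283, -0.001], [-0.001, -0.002, -1.0]]
wrist_force: [-0.9, 0.4, -0.5]
opening: 0.0449
```

```bash
python3 -c "
from h import *
r=snap(15)
for n in r: print(fin(r[n])[:1],[np.round(o,3) for o in brass(r[n])])
s=bot.sense();print(s['opening'],s['ee_pos'])
calc((.563,.3475,.13),106.4)
crop(r['side'],180,80,150,100,'c15.png',5)
crop(r['top'],120,170,150,100,'c15t.png',5)
"
```

```text
[(array([0.56637906, 0.34925101]), array([-0.94748299, -0.31980617]), array([0.0140696 , 0.04988904]), array([151, 195,  10,  18,  95], dtype=int32))] [array([ 3.2500e-01, -3.9600e-01,  4.3650e+02,  2.9400e+02,  2.4589e+01]), array([  0.476,   0.322, 169.5  , 239.5  ,  30.075]), array([ 4.9500e-01, -1.8200e-01,  3.5350e+02,  2.3100e+02,  2.5669e+01]), array([ 5.1400e-01, -3.1300e-01,  4.0150e+02,  2.2400e+02,  1.2324e+01]), array([ 5.6200e-01, -1.6900e-01,  3.4800e+02,  2.0700e+02,  1.1425e+01]), array([ 5.6400e-01, -2.3500e-01,  3.7200e+02,  2.0600e+02,  2.8139e+01]), array([  0.575,   0.368, 154.5  , 204.   ,  24.828])]
[(array([0.56193865, 0.34727794]), array([-0.96440193, -0.26444078]), array([0.0143754 , 0.05711986]), array([247, 125,  19,   9,  62], dtype=int32))] [array([ 3.2300e-01, -3.9400e-01,  2.3400e+02,  4.0600e+02,  1.8311e+01]), array([ 5.1400e-01, -3.1800e-01,  3.1000e+02,  3.4800e+02,  1.4786e+01]), array([ 5.6400e-01, -2.4100e-01,  3.2000e+02,  3.1200e+02,  3.0315e+01]), array([ 4.9400e-01, -1.8800e-01,  2.8500e+02,  2.9950e+02,  3.0117e+01]), array([ 5.6200e-01, -1.7600e-01,  3.1050e+02,  2.8850e+02,  1.3931e+01]), array([  0.476,   0.326, 230.5  , 153.   ,  31.84 ]), array([  0.523,   0.33 , 245.5  , 149.   ,  17.05 ]), array([  0.576,   0.408, 256.   , 129.   ,  20.476]), array([-9.5000e-02,  7.3400e-01,  3.3500e+01,  1.0100e+02,  4.3566e+01]), array([-0.191,  0.82 ,  4.   , 90.   , 24.246]), array([-0.205,  1.113,  4.5  , 42.5  , 20.485])]
0.0453638586142741 [0.48725713 0.32415099 0.16579484]
t [0.1  7.94 3.55] w [-0.003  0.001  0.001]
```

View pics/c15.png

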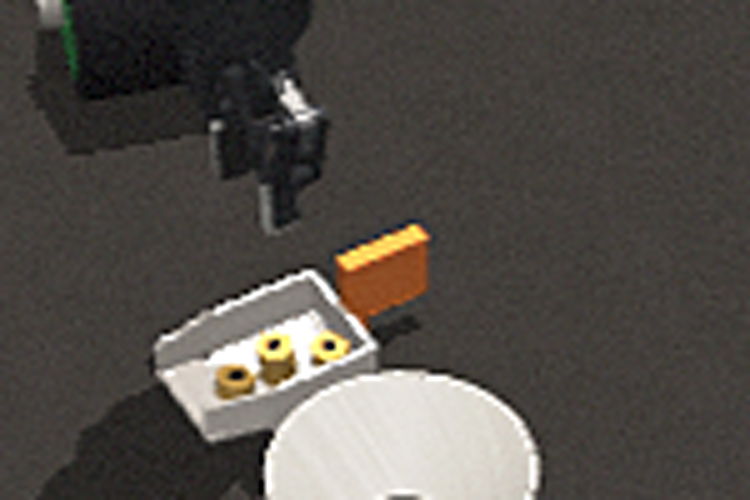

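View pics/c15t.png

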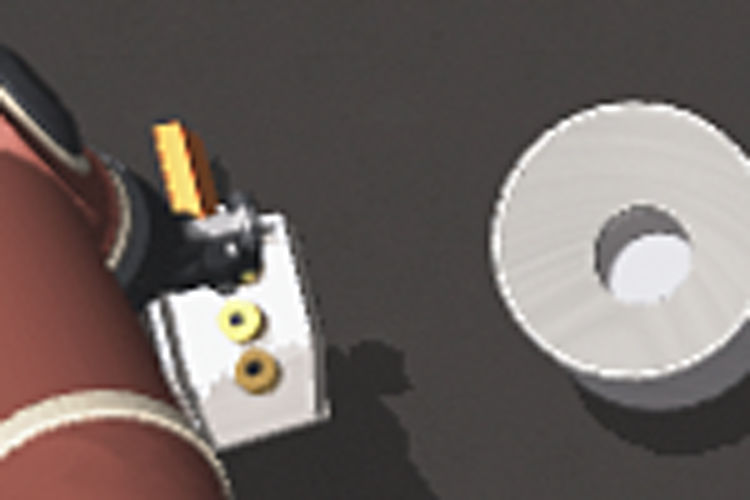

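Call:
step_arm:
  commands:
    - {"gripper": 120, "tx": 0.1, "ty": 4, "tz": 0, "wx": 0, "wy": 0, "wz": 0}
    - {"gripper": 120, "tx": 0.1, "ty": 8, "tz": 0, "wx": 0, "wy": 0, "wz": 0}
    - {"gripper": 120, "tx": 0.1, "ty": 8, "tz": 3.5, "wx": 0, "wy": 0, "wz": 0}
    - {"gripper": 120, "tx": 0.1, "ty": 8, "tz": 3.5, "wx": 0, "wy": 0, "wz": 0}

```text
time_s: 30.5
ee_pos: [0.5621, 0.3466, 0.1277]
tool_rot: [[-0.283, 0.959, -0.009], [0.959, 0.283, -0.006], [-0.003, -0.01, -1.0]]
wrist_force: [0.7, -0.1, -0.1]
opening: 0.0451
```

```bash
python3 -c "
from h import *
r=snap(16)
s=bot.sense();print(s['opening'],s['ee_pos'],s['qpos'])
calc((.5635,.3475,.052),106.4)
crop(r['side'],180,80,150,100,'c16.png',5)
"
```

```text
0.045458475001585244 [0.56379764 0.34837474 0.13157759] [-0.5228856   0.7604509  -0.11333093  1.50983051  0.10089666  0.87944025
  1.18865606]
t [-0.07 -0.03  7.96] w [-0.002  0.     0.001]
```

View pics/c16.png

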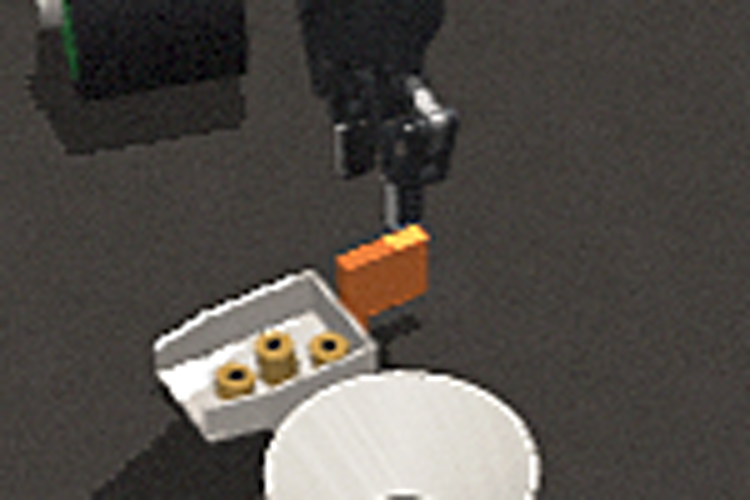

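Call:
step_arm:
  commands:
    - {"gripper": 120, "tx": -0.1, "ty": 0, "tz": 3, "wx": 0, "wy": 0, "wz": 0}
    - {"gripper": 120, "tx": -0.1, "ty": 0, "tz": 6, "wx": 0, "wy": 0, "wz": 0}
    - {"gripper": 120, "tx": -0.1, "ty": 0, "tz": 8, "wx": 0, "wy": 0, "wz": 0}
    - {"gripper": 120, "tx": -0.1, "ty": 0, "tz": 8, "wx": 0, "wy": 0, "wz": 0}
    - {"gripper": 230, "tx": -0.1, "ty": 0, "tz": 8, "wx": 0, "wy": 0, "wz": 0}
    - {"gripper": 230, "tx": -0.1, "ty": 0, "tz": 8, "wx": 0, "wy": 0, "wz": 0}
    - {"gripper": 230, "tx": -0.1, "ty": 0, "tz": 8, "wx": 0, "wy": 0, "wz": 0}
    - {"gripper": 230, "tx": -0.1, "ty": 0, "tz": 8, "wx": 0, "wy": 0, "wz": 0}
  squeeze: 120

```text
time_s: 31.6
ee_pos: [0.5657, 0.3488, 0.0542]
tool_rot: [[-0.284, 0.959, 0.003], [0.959, 0.284, 0.003], [0.002, 0.003, -1.0]]
wrist_force: [-0.4, 0.6, 6.1]
opening: 0.0123
```

```bash
python3 -c "
from h import *
r=snap(17)
s=bot.sense();print(s['opening'],s['ee_pos'],s['wrist_force'])
crop(r['side'],180,80,150,100,'c17.png',5)
"
```

```text
0.012821156250660373 [0.56573021 0.34879228 0.05426229] [-0.09093063  1.65699454  6.28985436]
```

View pics/c17.png

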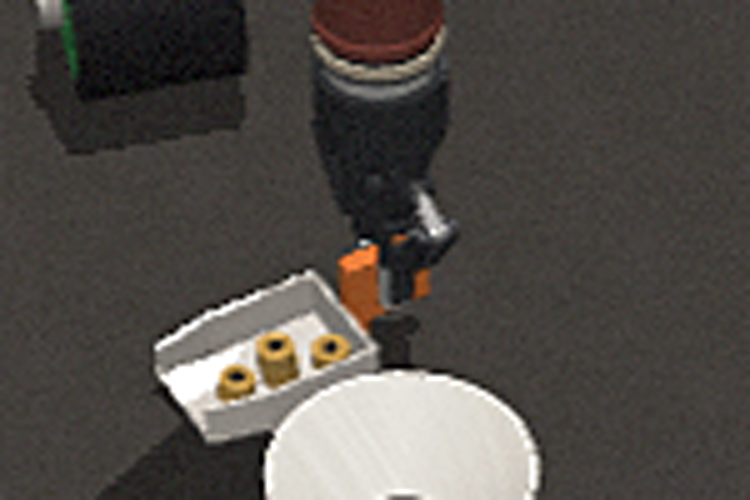

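Call:
step_arm:
  commands:
    - {"gripper": 230, "tx": 0, "ty": 0, "tz": -2, "wx": 0, "wy": 0, "wz": 0}
    - {"gripper": 230, "tx": 0, "ty": 0, "tz": -5, "wx": 0, "wy": 0, "wz": 0}
    - {"gripper": 230, "tx": 0, "ty": 0, "tz": -9, "wx": 0, "wy": 0, "wz": 0}
    - {"gripper": 230, "tx": 0, "ty": 0, "tz": -13, "wx": 0, "wy": 0, "wz": 0}
    - {"gripper": 230, "tx": 0, "ty": 0, "tz": -17, "wx": 0, "wy": 0, "wz": 0}
    - {"gripper": 230, "tx": 0, "ty": 0, "tz": -21, "wx": 0, "wy": 0, "wz": 0}
    - {"gripper": 230, "tx": 0, "ty": 0, "tz": -24, "wx": 0, "wy": 0, "wz": 0}
    - {"gripper": 230, "tx": 0, "ty": 0, "tz": -25, "wx": 0, "wy": 0, "wz": 0}

```text
time_s: 32.7
ee_pos: [0.5652, 0.3472, 0.3044]
tool_rot: [[-0.283, 0.959, 0.003], [0.959, 0.283, 0.001], [0.0, 0.003, -1.0]]
wrist_force: [0.9, 0.1, -4.6]
opening: 0.0125
```

```bash
python3 -c "
from h import *
r=snap(18)
s=bot.sense();print(s['opening'],s['ee_pos'],s['wrist_force'],s['wrist_torque']);print(repr(s['qpos']),s['tool_rot'])
crop(r['side'],160,40,180,130,'c18.png',4)
"
```

```text
0.012921930255767372 [0.56479923 0.34709413 0.30268613] [ 0.56323026 -0.52364861 -4.77792538] [ 0.12205928 -0.22623501 -0.0109484 ]
array([-0.51677783,  0.60374331, -0.12458614,  1.30339592,  0.07519847,
        1.23866633,  1.21373755]) [[-2.83067609e-01  9.59099820e-01  5.12792047e-04]
 [ 9.59099892e-01  2.83067747e-01 -2.17566688e-04]
 [-3.53823061e-04  4.30232715e-04 -9.99999845e-01]]
```

View pics/c18.png

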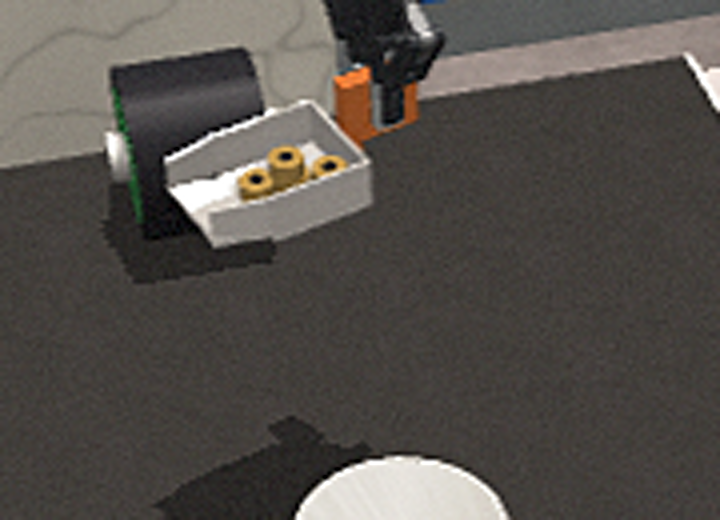

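Call:
step_arm:
  commands:
    - {"gripper": 230, "tx": 0, "ty": 0, "tz": 0, "wx": 0.08, "wy": 0, "wz": 0}
    - {"gripper": 230, "tx": 0, "ty": 0, "tz": 0, "wx": 0.16, "wy": 0, "wz": 0}
    - {"gripper": 230, "tx": 0, "ty": 0, "tz": 0, "wx": 0.2, "wy": 0, "wz": 0}
    - {"gripper": 230, "tx": 0, "ty": 0, "tz": 0, "wx": 0.2, "wy": 0, "wz": 0}

```text
time_s: 33.3
ee_pos: [0.565, 0.3468, 0.2992]
tool_rot: [[-0.283, 0.939, -0.194], [0.959, 0.277, -0.059], [-0.002, -0.202, -0.979]]
wrist_force: [-0.5, -0.9, -5.7]
opening: 0.0123
```

```bash
cat > kin.py <<'E'
import numpy as np
from scipy.spatial.transform import Rotation as Ro
from scipy.optimize import least_squares
def fk(q,P):
    a,b,L,h=P[:4]; 
    R=Ro.from_euler('z',-q[0]); p=np.array([0,0,h])
    R=R*Ro.from_euler('y',q[1]); R=R*Ro.from_euler('z',SG[0]*q[2]); p=p+R.apply([0,0,a])
    R=R*Ro.from_euler('y',q[3]); R=R*Ro.from_euler('z',SG[1]*q[4]); p=p+R.apply([0,0,b])
    R=R*Ro.from_euler('y',q[5]); R=R*Ro.from_euler('z',SG[2]*q[6]); p=p+R.apply([0,0,L])
    return p,R
SG=[1,1,1]
E
python3 - <<'E'
import kin,itertools
from h import *
from kin import *
s=bot.sense();print(np.round(s['qpos'],4),s['ee_pos'],s['tool_rot'])
import json;np.savez('tilt.npz',q=s['qpos'],p=s['ee_pos'],R=s['tool_rot'])
D=[([-1.27451808,0.61583458,-0.01262007,1.42471633,0.00813698,1.10340235,-0.04039728],[0.2059784,0.61584131,0.25225348]),
([0.10847553,0.75221346,0.12525357,2.0377174,-0.24439897,0.36067705,1.12714135],[0.49279371,-0.11743901,0.02653993]),
([0.47374496,0.79526598,0.22052693,1.61074257,-0.2264162,0.76606741,1.49254049],[0.51660551,-0.38048639,0.08877009]),
([-0.51677783,0.60374331,-0.12458614,1.30339592,0.07519847,1.23866633,1.21373755],[0.56479923,0.34709413,0.30268613]),
(s['qpos'],s['ee_pos'])]
Rt=np.array(s['tool_rot'])
best=[]
for sg in itertools.product([1,-1],repeat=3):
    kin.SG=list(sg)
    def f(P): return np.concatenate([fk(q,P)[0]-p for q,p in D])
    r=least_squares(f,[.55,.37,.2,.2])
    Rf=fk(s['qpos'],r.x)[1].as_matrix()
    best.append((r.cost,sg,r.x,np.abs(f(r.x)).max(), Ro.from_matrix(Rf.T@Rt).as_rotvec()))
for b in sorted(best,key=lambda b:b[0])[:4]: print(b)
E
```

```text
[-0.4973  0.7131 -0.1365  1.1176  0.0267  1.5099  1.2435] [0.56496912 0.34683319 0.29920024] [[-0.28274788  0.93944688 -0.19363157]
 [ 0.95919235  0.27652348 -0.05903216]
 [-0.0019139  -0.20242114 -0.9792967 ]]
(np.float64(0.001167345743108913), (-1, -1, -1), array([0.54614712, 0.37365341, 0.25114717, 0.22696043]), np.float64(0.021647417088836163), array([3.45057566e-16, 2.12489116e-16, 3.14159265e+00]))
(np.float64(0.0011673457431089136), (-1, -1, 1), array([0.54614712, 0.37365341, 0.25114717, 0.22696043]), np.float64(0.0216474170927074), array([ 1.74961408e-16, -1.20594296e-16,  6.54623654e-01]))
(np.float64(0.0015408013332700136), (-1, 1, 1), array([0.56104527, 0.35402099, 0.08634943, 0.03954231]), np.float64(0.027243774604735038), array([-7.64496531e-17, -5.42776687e-02,  6.51213605e-01]))
(np.float64(0.0015408013332700204), (-1, 1, -1), array([0.56104527, 0.35402099, 0.08634943, 0.03954231]), np.float64(0.027243774607553783), array([ 0.07922195, -0.02689776,  3.13722495]))
```

```bash
cat > kin.py <<'E'
import numpy as np
from scipy.spatial.transform import Rotation as Ro
from scipy.optimize import least_squares
def fk(q,P):
    a,b,L,h,c1,c2,d=P
    R=Ro.from_euler('z',-q[0]); p=np.array([0,0,h])
    R=R*Ro.from_euler('y',q[1]); R=R*Ro.from_euler('z',-q[2]); p=p+R.apply([c1,0,a])
    R=R*Ro.from_euler('y',q[3]); p=p+R.apply([c2,0,0]); R=R*Ro.from_euler('z',-q[4]); p=p+R.apply([0,0,b])
    R=R*Ro.from_euler('y',q[5]); p=p+R.apply([d,0,0]); R=R*Ro.from_euler('z',np.pi-q[6]); p=p+R.apply([0,0,L])
    return p,R
LO=np.array([-3.12,-.3,-1.34,.26,-1.36,.01,-2.84]);HI=np.array([3.12,2.06,1.32,2.42,4.5,1.98,2.84])
E
python3 - <<'E'
from kin import *
t=np.load('tilt.npz')
D=[([-1.27451808,0.61583458,-0.01262007,1.42471633,0.00813698,1.10340235,-0.04039728],[0.2059784,0.61584131,0.25225348]),
([0.10847553,0.75221346,0.12525357,2.0377174,-0.24439897,0.36067705,1.12714135],[0.49279371,-0.11743901,0.02653993]),
([0.47374496,0.79526598,0.22052693,1.61074257,-0.2264162,0.76606741,1.49254049],[0.51660551,-0.38048639,0.08877009]),
([-0.59729546,0.47984423,0.18080846,1.60537586,-0.09355947,1.06547161,0.30365977],[0.52207106,0.24755658,0.28016047]),
([-0.5228856,0.7604509,-0.11333093,1.50983051,0.10089666,0.87944025,1.18865606],[0.56379764,0.34837474,0.13157759]),
([0.04095408,0.52466462,0.21621229,1.95411335,-0.17241671,0.67750827,1.05936659],[0.49228256,-0.1160534,0.15947389]),
([-0.51677783,0.60374331,-0.12458614,1.30339592,0.07519847,1.23866633,1.21373755],[0.56479923,0.34709413,0.30268613]),
(t['q'],t['p'])]
f=lambda P: np.concatenate([fk(q,P)[0]-p for q,p in D])
r=least_squares(f,[.55,.37,.2,.2,.0,.0,.0]); print(r.x,np.abs(r.fun).max(),np.linalg.svd(r.jac)[1])
# also with c2=-c1 constraint
np.save('P.npy',r.x)
E
```

```text
[ 0.49836928  0.37094843  0.22112973  0.20231749 -0.03481731 -0.01495698
 -0.05091879] 0.0216332902142696 [5.59605673 4.83692557 0.77352859 0.71445499 0.34011436 0.22770265
 0.10945992]
```

```bash
cat > data.py <<'E'
import numpy as np
t=np.load('tilt.npz')
D=[([-1.27451808,0.61583458,-0.01262007,1.42471633,0.00813698,1.10340235,-0.04039728],[0.2059784,0.61584131,0.25225348]),
([0.10847553,0.75221346,0.12525357,2.0377174,-0.24439897,0.36067705,1.12714135],[0.49279371,-0.11743901,0.02653993]),
([0.47374496,0.79526598,0.22052693,1.61074257,-0.2264162,0.76606741,1.49254049],[0.51660551,-0.38048639,0.08877009]),
([-0.59729546,0.47984423,0.18080846,1.60537586,-0.09355947,1.06547161,0.30365977],[0.52207106,0.24755658,0.28016047]),
([-0.5228856,0.7604509,-0.11333093,1.50983051,0.10089666,0.87944025,1.18865606],[0.56379764,0.34837474,0.13157759]),
([0.04095408,0.52466462,0.21621229,1.95411335,-0.17241671,0.67750827,1.05936659],[0.49228256,-0.1160534,0.15947389]),
([-0.51677783,0.60374331,-0.12458614,1.30339592,0.07519847,1.23866633,1.21373755],[0.56479923,0.34709413,0.30268613]),
(t['q'],t['p'])]
E
python3 - <<'E'
from kin import *; from data import D
import itertools
for ss in itertools.product([1,-1],repeat=3):
  def fk2(q,P):
    q=np.array(q); 
    v=P[:21].reshape(7,3)
    R=Ro.identity();p=np.zeros(3)
    ax='zyzyzyz';sg=[-1,1,-ss[0],1,-ss[1],1,-1]
    p=np.array([0,0,P[0]])
    offs=[[0,P[7],0],[P[1],P[8],P[2]],[0,0,0],[P[3],P[9],0],[0,0,P[4]],[P[5],0,0],[0,0,P[6]]]
    for i in range(7):
        R=R*Ro.from_euler(ax[i],sg[i]*q[i]); 
        if i==6: pass
        # offsets after roll joints
        p=p+R.apply(offs[i] if i not in(1,) else [0,0,0])
        if i==2: p=p+R.apply(offs[1])
    return p
  f=lambda P: np.concatenate([fk2(q,P)-p for q,p in D])
  r=least_squares(f,[.2,0,.5,0,.37,0,.22,0,0,0]); print(ss,np.round(r.x,3),np.abs(r.fun).max()); 
  if ss==(1,1,1): print(np.round(r.fun.reshape(-1,3)*1000,1))
E
```

```text
Traceback (most recent call last):
ValueError: cannot reshape array of size 10 into shape (7,3)
```

```bash
python3 - <<'E'
from kin import *; from data import D
f=lambda P: np.concatenate([fk(q,P)[0]-p for q,p in D])
r=least_squares(f,[.55,.37,.2,.2,.0,.0,.0]);print(np.round(r.fun.reshape(-1,3)*1000,1))
for drop in range(8):
    E=[d for i,d in enumerate(D) if i!=drop]
    f=lambda P: np.concatenate([fk(q,P)[0]-p for q,p in E])
    r=least_squares(f,[.55,.37,.2,.2,.0,.0,.0]); print(drop,np.round(r.x,3),np.abs(r.fun).max())
E
```

```text
[[-21.6   4.8   1.2]
 [  2.9   9.1   1.1]
 [  5.7  12.    6.7]
 [ -7.2  16.6  -7.8]
 [-14.6  20.5   8.7]
 [  6.   11.8  -8.9]
 [-15.5  18.    1.6]
 [ -6.1  18.9  -2.6]]
0 [ 0.497  0.371  0.217  0.199 -0.034 -0.016 -0.051] 0.02027264485881125
1 [ 0.509  0.368  0.221  0.201 -0.022 -0.014 -0.037] 0.021625673429523262
2 [ 0.509  0.37   0.225  0.194 -0.042 -0.015 -0.05 ] 0.02174034257737273
3 [ 0.507  0.373  0.23   0.192 -0.055 -0.015 -0.06 ] 0.02172276565125275
4 [ 0.481  0.371  0.208  0.2   -0.039 -0.018 -0.063] 0.021878054916643463
5 [ 0.497  0.376  0.22   0.191 -0.047 -0.021 -0.054] 0.02162684305257087
6 [ 0.487  0.369  0.206  0.198 -0.026 -0.017 -0.05 ] 0.021933310363288855
7 [ 0.504  0.372  0.559  0.547 -0.031 -0.005 -0.051] 0.021206406703657532
```

```bash
cat > kin.py <<'E'
import numpy as np
from scipy.spatial.transform import Rotation as Ro
from scipy.optimize import least_squares
def fk(q,P):
    a,b,L,h,c1,e1,e2=P
    R=Ro.from_euler('z',-q[0]); p=np.array([0,0,h])
    R=R*Ro.from_euler('y',q[1]); R=R*Ro.from_euler('z',-q[2]); p=p+R.apply([c1,e1,a])
    R=R*Ro.from_euler('y',q[3]); p=p+R.apply([-c1,0,0]); R=R*Ro.from_euler('z',-q[4]); p=p+R.apply([0,e2,b])
    R=R*Ro.from_euler('y',q[5]);  R=R*Ro.from_euler('z',np.pi-q[6]); p=p+R.apply([0,0,L])
    return p,R
LO=np.array([-3.12,-.3,-1.34,.26,-1.36,.01,-2.84]);HI=np.array([3.12,2.06,1.32,2.42,4.5,1.98,2.84])
E
python3 - <<'E'
from kin import *; from data import D
f=lambda P: np.concatenate([fk(q,P)[0]-p for q,p in D])
r=least_squares(f,[.55,.37,.2,.2,0.,.0,.0]);print(np.round(r.fun.reshape(-1,3)*1000,1),np.round(r.x,4)); np.save('P.npy',r.x)
E
```

```text
[[-0.2  0.3  0. ]
 [ 0.3 -0.2 -0.6]
 [-1.9  0.9  1.2]
 [-0.5 -0.5  0.9]
 [ 0.8  1.1 -0.6]
 [ 0.1 -0.4  0.5]
 [ 0.5  0.8 -0.5]
 [-0.1  0.3 -0.9]] [ 0.5434  0.3703  0.2813  0.2563  0.0045 -0.0178 -0.0038]
```

```bash
cat >> kin.py <<'E'
P=np.load('P.npy') if __import__('os').path.exists('P.npy') else None
def pan_tool(th,tau):
    h=np.array([np.cos(th),np.sin(th),0]);z=np.array([0,0,1.])
    x=np.cos(tau)*h-np.sin(tau)*z; y=np.cross(z,h); zz=np.cross(x,y)
    return np.c_[x,y,zz], np.c_[-y,-x,-zz]
def lip2tcp(lip,th,tau,d=(-.142,0,.041)):
    Rp,Rt=pan_tool(th,tau); return np.array(lip)+Rp@np.array(d),Rt
def ik(p,R,q0,reg=.02):
    Rm=Ro.from_matrix(R)
    def f(q):
        pp,RR=fk(q,P); return np.r_[(pp-p)*10,(Rm.inv()*RR).as_rotvec()*2,reg*(q-q0)]
    r=least_squares(f,np.clip(q0,LO+.02,HI-.02),bounds=(LO+.015,HI-.015)); pp,RR=fk(r.x,P)
    return r.x,np.linalg.norm(pp-p),(Rm.inv()*RR).magnitude()
E
python3 - <<'E'
from kin import *
q0=np.load('tilt.npz')['q']; F=[.510,.0965,.17]
for deg in range(100,300,10):
  for tau in (65,75):
    # continuation in tilt
    q=q0; th=np.radians(deg)
    for k in np.linspace(0,1,8):
        p,R=lip2tcp([*F[:2],.22+(F[2]-.22)*k],th,np.radians(tau)*k); q,e,w=ik(p,R,q,.01)
    print(deg,tau,np.round(p,2),round(e,4),round(w,3),np.round(q,2)) if e<.02 and w<.1 else print(deg,tau,'x',round(e,3),round(w,2))
E
```

```text
100 65 [0.51 0.07 0.32] 0.0 0.0 [-1.18  0.81  0.93  1.78  0.55  1.12 -0.49]
100 75 [0.51 0.1  0.32] 0.0 0.0 [-1.23  0.92  0.96  1.76  0.59  1.19 -0.55]
110 65 [0.52 0.08 0.32] 0.0 0.0 [-1.25  0.78  0.98  1.89  0.64  0.94 -0.5 ]
110 75 [0.51 0.1  0.32] 0.0 0.0 [-1.32  0.9   1.01  1.89  0.69  1.   -0.59]
120 65 [0.52 0.08 0.32] 0.0 0.0 [-1.33  0.77  1.06  2.    0.75  0.74 -0.51]
120 75 [0.51 0.1  0.32] 0.0 0.0 [-1.41  0.9   1.1   2.02  0.81  0.78 -0.64]
130 65 [0.52 0.08 0.32] 0.0 0.0 [-1.41  0.81  1.21  2.11  0.83  0.48 -0.49]
130 75 [0.51 0.1  0.32] 0.0 0.0 [-1.5   0.99  1.29  2.15  0.89  0.46 -0.65]
140 65 [0.53 0.08 0.32] 0.0 0.0 [-1.45  0.82  1.3   2.21  1.19  0.25 -0.75]
140 75 [0.51 0.1  0.32] 0.0 0.0 [-1.53  0.94  1.3   2.27  1.5   0.34 -1.18]
150 65 [0.53 0.09 0.32] 0.0 0.0 [-1.34  0.58  1.02  2.3   1.86  0.48 -1.26]
150 75 [0.51 0.1  0.32] 0.0 0.0 [-1.34  0.62  0.87  2.39  1.9   0.77 -1.45]
160 65 [0.53 0.09 0.32] 0.0 0.0 [-0.97  0.37  0.51  2.39  2.08  0.74 -1.27]
160 75 [0.51 0.1  0.32] 0.0121 0.08 [-1.49  0.81  1.3   2.4   2.55  0.44 -1.98]
170 65 [0.53 0.09 0.32] 0.0052 0.033 [-1.35  0.63  1.3   2.4   3.23  0.48 -2.3 ]
170 75 x 0.025 0.16
180 65 [0.53 0.1  0.32] 0.0111 0.071 [-1.27  0.56  1.3   2.4   3.56  0.58 -2.41]
180 75 x 0.034 0.22
190 65 [0.53 0.1  0.32] 0.0132 0.084 [-1.14  0.53  1.3   2.4   3.87  0.78 -2.48]
190 75 x 0.038 0.49
200 65 x 0.025 0.32
200 75 x 0.034 0.47
210 65 x 0.02 0.27
210 75 x 0.027 0.44
220 65 x 0.014 0.23
220 75 x 0.03 0.4
230 65 x 0.017 0.21
230 75 x 0.031 0.39
240 65 x 0.017 0.21
240 75 x 0.028 0.39
250 65 x 0.016 0.22
250 75 x 0.025 0.39
260 65 x 0.016 0.25
260 75 x 0.022 0.39
270 65 x 0.015 0.28
270 75 x 0.019 0.4
280 65 x 0.015 0.32
280 75 x 0.018 0.41
290 65 x 0.015 0.36
290 75 x 0.017 0.43
```

```bash
python3 - <<'E'
from kin import *
q0=np.load('tilt.npz')['q']; F=[.510,.0965,.17]
for deg in (60,70,80,90,100,110):
    q=q0.copy(); ok=[]
    A=np.array([.565,.347,.30]); B,_=lip2tcp([*F[:2],.25],np.radians(deg),-.2); 
    for k in np.linspace(0,1,12):
        th=np.radians(196.4+(deg-196.4)*k); _,R=pan_tool(th,-.2); q,e,w=ik(A+(B-A)*k,R,q,.05); ok.append(e)
    qa=q.copy()
    for k in np.linspace(0,1,12):
        tau=-.2+k*(np.radians(80)+.2); p,R=lip2tcp([*F[:2],.25-.08*k],np.radians(deg),tau); q,e,w=ik(p,R,q,.05); ok.append(e)
    print(deg,np.round(B,3),np.round(p,3),round(max(ok),4),np.round(qa,2),np.round(q,2))
E
```

```text
60 [ 0.436 -0.031  0.262] [0.518 0.11  0.317] 0.0 [-0.23  0.28  0.47  2.05 -0.44  0.83 -0.01] [-0.83  1.05  0.72  1.26  0.42  1.96 -0.63]
70 [ 0.46  -0.042  0.262] [0.515 0.111 0.317] 0.0 [-0.16  0.33  0.43  1.97 -0.43  0.9   0.18] [-0.92  1.01  0.73  1.37  0.49  1.81 -0.62]
80 [ 0.484 -0.049  0.262] [0.513 0.112 0.317] 0.0 [-0.11  0.38  0.38  1.88 -0.42  0.96  0.33] [-1.01  0.98  0.76  1.49  0.55  1.65 -0.62]
90 [ 0.51  -0.051  0.262] [0.51  0.112 0.317] 0.0 [-0.07  0.43  0.34  1.79 -0.39  1.03  0.46] [-1.11  0.95  0.79  1.62  0.62  1.48 -0.64]
100 [ 0.536 -0.049  0.262] [0.507 0.112 0.317] 0.0 [-0.04  0.48  0.29  1.7  -0.36  1.09  0.58] [-1.19  0.91  0.82  1.75  0.71  1.31 -0.67]
110 [ 0.56  -0.042  0.262] [0.505 0.111 0.317] 0.0 [-0.03  0.52  0.24  1.61 -0.32  1.15  0.69] [-1.28  0.88  0.87  1.89  0.82  1.13 -0.74]
```

```bash
python3 - <<'E'
from h import *; from kin import *
bot.camera('top')
for p,d in (((.565,.25,.32),148),((.54,.1,.32),110)):
    calc(p,0,R=pan_tool(np.radians(d),-.2)[1])
E
```

```text
t [-9.32 -3.06 -1.4 ] w [-0.002  0.17   0.828]
t [-23.    -9.56  -0.04] w [-1.000e-03  3.030e-01  1.478e+00]
```

Call:
step_arm:
  commands:
    - {"gripper": 230, "tx": -0.8, "ty": -0.3, "tz": -0.3, "wx": 0, "wy": 0.02, "wz": 0.08}
    - {"gripper": 230, "tx": -2.5, "ty": -0.8, "tz": -0.6, "wx": 0, "wy": 0.05, "wz": 0.22}
    - {"gripper": 230, "tx": -4.5, "ty": -1.5, "tz": -0.9, "wx": 0, "wy": 0.08, "wz": 0.38}
    - {"gripper": 230, "tx": -6.5, "ty": -2.1, "tz": -1.1, "wx": 0, "wy": 0.11, "wz": 0.54}
    - {"gripper": 230, "tx": -8.2, "ty": -2.7, "tz": -1.3, "wx": 0, "wy": 0.14, "wz": 0.7}
    - {"gripper": 230, "tx": -9.3, "ty": -3.1, "tz": -1.4, "wx": 0, "wy": 0.16, "wz": 0.8}
    - {"gripper": 230, "tx": -9.3, "ty": -3.1, "tz": -1.4, "wx": 0, "wy": 0.17, "wz": 0.83}
    - {"gripper": 230, "tx": -9.3, "ty": -3.1, "tz": -1.4, "wx": 0, "wy": 0.17, "wz": 0.83}

```text
time_s: 34.35
ee_pos: [0.5641, 0.2512, 0.322]
tool_rot: [[0.529, 0.831, -0.169], [0.848, -0.518, 0.107], [0.002, -0.2, -0.98]]
wrist_force: [0.2, -0.3, -4.3]
opening: 0.0126
```

```bash
python3 - <<'E'
from h import *; from kin import *
r=snap(20);crop(r['side'],150,30,200,150,'c20.png',4)
s=bot.sense();print(s['opening'],s['ee_pos'],np.round(s['qpos'],2),s['wrist_force'])
B,R=lip2tcp([.51,.0965,.25],np.radians(100),-.2)
print(B);calc(B,0,R=R)
E
```

```text
0.012882233655559228 [0.56417581 0.25170101 0.32188473] [-0.4   0.57  0.04  1.32 -0.18  1.37  0.69] [-0.20947495  0.28951761 -4.6016635 ]
[ 0.53558096 -0.04857685  0.26197168]
t [-27.01  14.37   3.14] w [-0.002  0.166  0.823]
```

View pics/c20.png

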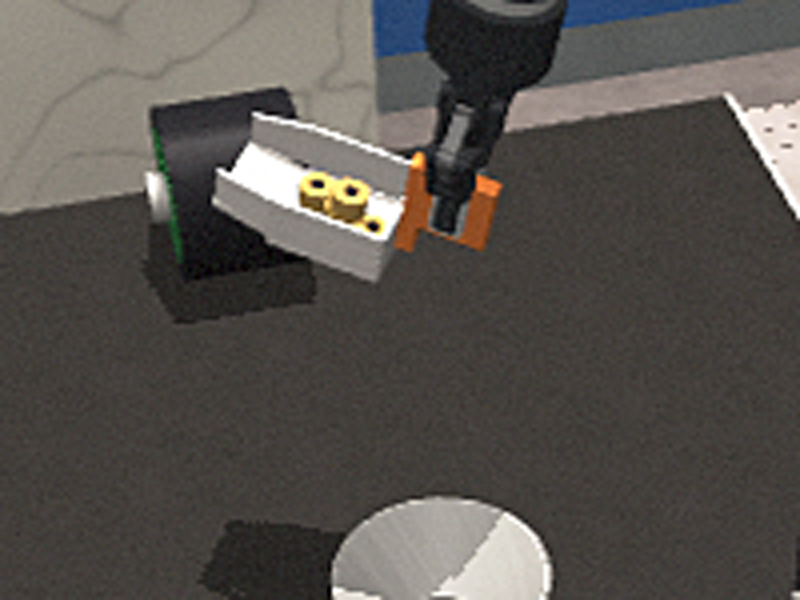

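Call:
step_arm:
  commands:
    - {"gripper": 230, "tx": -1.5, "ty": 0.8, "tz": 0.2, "wx": 0, "wy": 0.01, "wz": 0.05}
    - {"gripper": 230, "tx": -5, "ty": 2.7, "tz": 0.6, "wx": 0, "wy": 0.03, "wz": 0.16}
    - {"gripper": 230, "tx": -9.5, "ty": 5, "tz": 1.1, "wx": 0, "wy": 0.06, "wz": 0.29}
    - {"gripper": 230, "tx": -14, "ty": 7.4, "tz": 1.6, "wx": 0, "wy": 0.09, "wz": 0.43}
    - {"gripper": 230, "tx": -18.5, "ty": 9.8, "tz": 2.1, "wx": 0, "wy": 0.12, "wz": 0.57}
    - {"gripper": 230, "tx": -22.7, "ty": 12.1, "tz": 2.6, "wx": 0, "wy": 0.14, "wz": 0.7}
    - {"gripper": 230, "tx": -25.8, "ty": 13.8, "tz": 3, "wx": 0, "wy": 0.16, "wz": 0.79}
    - {"gripper": 230, "tx": -27, "ty": 14.4, "tz": 3.1, "wx": 0, "wy": 0.17, "wz": 0.82}

```text
time_s: 35.45
ee_pos: [0.5344, -0.0539, 0.2623]
tool_rot: [[0.986, 0.162, -0.031], [0.165, -0.966, 0.197], [0.002, -0.2, -0.98]]
wrist_force: [-0.6, 0.6, -4.7]
opening: 0.0127
```

```bash
python3 - <<'E'
from h import *; from kin import *
r=snap(21);crop(r['side'],150,80,200,150,'c21.png',4)
s=bot.sense();print(s['opening'],s['ee_pos'],np.round(s['qpos'],2),s['wrist_force'])
B,R=lip2tcp([.51,.0965,.25],np.radians(100),-.2)
print(B);calc(B,0,R=R)
T=np.array(s['tool_rot']);Rp=np.c_[-T[:,1],-T[:,0],-T[:,2]]; print("lip",np.array(s['ee_pos'])+Rp@np.array([.142,0,-.041]))
E
```

```text
0.01248980437275128 [ 0.53497327 -0.05190785  0.26263706] [-0.02  0.47  0.27  1.71 -0.35  1.08  0.58] [-0.11402071  0.25782015 -4.20880044]
[ 0.53558096 -0.04857685  0.26197168]
t [ 0.12 -0.3   0.13] w [-0.002 -0.004 -0.004]
lip [0.51012189 0.09332316 0.2510025 ]
```

View pics/c21.png

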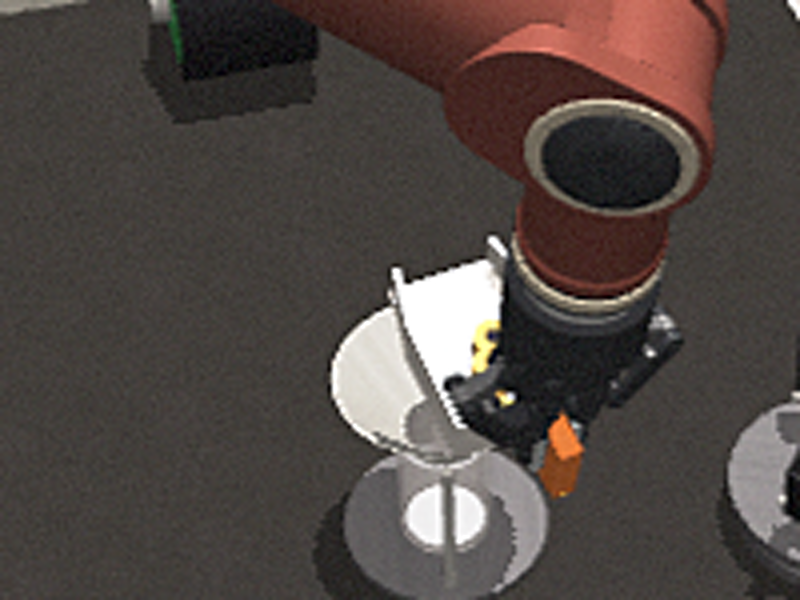

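View pics/top21.png

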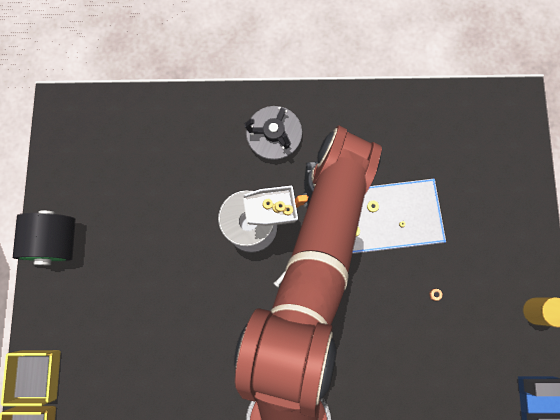

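```bash
cat > way.py <<'E'
from h import *; from kin import *
def way(taus,lips,th=100):
    s=bot.sense(); 
    for t,l in zip(taus,lips):
        p,R=lip2tcp(l,np.radians(th),t); calc(p,0,s=s,R=R)
E
python3 - <<'E'
from way import *
n=8; k=np.array([.1,.25,.4,.55,.7,.85,1,1])
way(-.2+.65*k,[np.array([.51,.0933,.251])+np.array([0,-.015,-.051])*a for a in k])
E
```

```text
t [ 0.04 -0.06 -0.48] w [-0.067 -0.004 -0.004]
t [ 0.   -0.25 -1.1 ] w [-0.165 -0.003 -0.004]
t [-0.04 -0.56 -1.66] w [-0.262 -0.003 -0.005]
t [-0.08 -0.99 -2.15] w [-0.36  -0.003 -0.005]
t [-0.12 -1.54 -2.56] w [-0.457 -0.003 -0.005]
t [-0.16 -2.19 -2.87] w [-0.555 -0.003 -0.005]
t [-0.2  -2.93 -3.08] w [-0.652 -0.002 -0.005]
t [-0.2  -2.93 -3.08] w [-0.652 -0.002 -0.005]
```

Call:
step_arm:
  commands:
    - {"gripper": 230, "tx": 0, "ty": -0.1, "tz": -0.5, "wx": -0.065, "wy": 0, "wz": 0}
    - {"gripper": 230, "tx": 0, "ty": -0.2, "tz": -1.1, "wx": -0.165, "wy": 0, "wz": 0}
    - {"gripper": 230, "tx": 0, "ty": -0.6, "tz": -1.7, "wx": -0.26, "wy": 0, "wz": 0}
    - {"gripper": 230, "tx": -0.1, "ty": -1.0, "tz": -2.1, "wx": -0.36, "wy": 0, "wz": 0}
    - {"gripper": 230, "tx": -0.1, "ty": -1.5, "tz": -2.6, "wx": -0.46, "wy": 0, "wz": 0}
    - {"gripper": 230, "tx": -0.2, "ty": -2.2, "tz": -2.9, "wx": -0.55, "wy": 0, "wz": 0}
    - {"gripper": 230, "tx": -0.2, "ty": -2.9, "tz": -3.1, "wx": -0.65, "wy": 0, "wz": 0}
    - {"gripper": 230, "tx": -0.2, "ty": -2.9, "tz": -3.1, "wx": -0.65, "wy": 0, "wz": 0}

```text
time_s: 36.55
ee_pos: [0.5296, -0.0218, 0.2975]
tool_rot: [[0.983, 0.164, 0.079], [0.182, -0.889, -0.42], [0.002, 0.427, -0.904]]
wrist_force: [0.6, 0.5, -5.2]
opening: 0.0125
```

```bash
python3 - <<'E'
from way import *
r=snap(22);crop(r['side'],180,100,160,120,'c22.png',5);crop(r['top'],200,160,160,120,'c22t.png',5)
s=bot.sense();print(s['opening'],s['ee_pos'],np.round(s['qpos'],2),s['wrist_force'],s['wrist_torque'])
T=np.array(s['tool_rot']);Rp=np.c_[-T[:,1],-T[:,0],-T[:,2]]; lip=np.array(s['ee_pos'])+Rp@np.array([.142,0,-.041]);print("lip",lip,np.degrees(np.arccos(Rp[2,2])))
k=np.array([.13,.27,.41,.55,.7,.85,1,1])
way(.45+.91*k,[lip+(np.array([.51,.072,.178])-lip)*a for a in k])
E
```

```text
0.012431328824019617 [ 0.52962483 -0.02688499  0.29878637] [-0.6   0.43  0.55  1.79  0.27  0.96 -0.08] [ 1.13973893 -1.2471411  -4.15642139] [0.5711997  0.08528689 0.01474563]
lip [0.51063097 0.08205884 0.20072784] 25.45938651725394
t [-0.01 -0.63 -1.4 ] w [-0.124 -0.003 -0.001]
t [-0.03 -1.49 -2.74] w [-0.251 -0.003 -0.001]
t [-0.06 -2.56 -3.95] w [-0.379 -0.003 -0.001]
t [-0.09 -3.82 -5.01] w [-0.506 -0.003 -0.001]
t [-0.13 -5.35 -5.96] w [-0.643 -0.003 -0.002]
t [-0.16 -7.06 -6.69] w [-0.779 -0.003 -0.002]
t [-0.2  -8.89 -7.19] w [-0.916 -0.003 -0.002]
t [-0.2  -8.89 -7.19] w [-0.916 -0.003 -0.002]
```

View pics/c22.png

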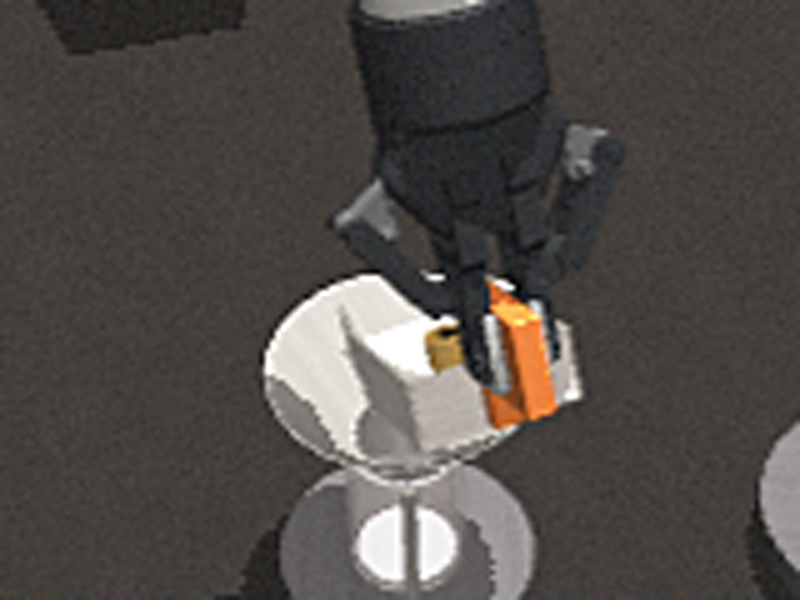

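View pics/c22t.png

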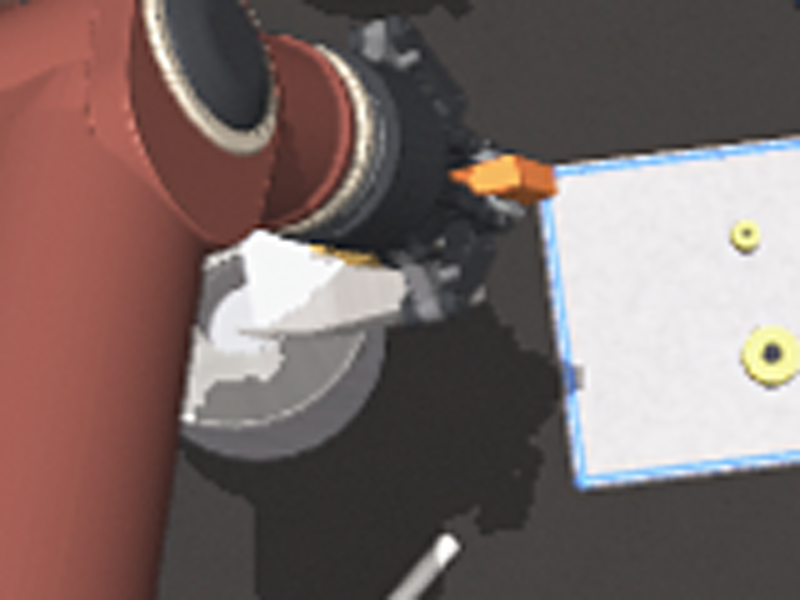

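Call:
step_arm:
  commands:
    - {"gripper": 230, "tx": 0, "ty": -0.6, "tz": -1.4, "wx": -0.125, "wy": 0, "wz": 0}
    - {"gripper": 230, "tx": 0, "ty": -1.5, "tz": -2.7, "wx": -0.25, "wy": 0, "wz": 0}
    - {"gripper": 230, "tx": -0.1, "ty": -2.6, "tz": -4.0, "wx": -0.38, "wy": 0, "wz": 0}
    - {"gripper": 230, "tx": -0.1, "ty": -3.8, "tz": -5.0, "wx": -0.505, "wy": 0, "wz": 0}
    - {"gripper": 230, "tx": -0.1, "ty": -5.3, "tz": -6.0, "wx": -0.64, "wy": 0, "wz": 0}
    - {"gripper": 230, "tx": -0.2, "ty": -7.1, "tz": -6.7, "wx": -0.78, "wy": 0, "wz": 0}
    - {"gripper": 230, "tx": -0.2, "ty": -8.9, "tz": -7.2, "wx": -0.915, "wy": 0, "wz": 0}
    - {"gripper": 230, "tx": -0.2, "ty": -8.9, "tz": -7.2, "wx": -0.915, "wy": 0, "wz": 0}

```text
time_s: 37.65
ee_pos: [0.5093, 0.084, 0.3217]
tool_rot: [[0.984, 0.038, 0.173], [0.177, -0.208, -0.962], [-0.0, 0.977, -0.211]]
wrist_force: [0.4, -0.6, -3.3]
opening: 0.0129
```

```bash
python3 - <<'E'
from way import *
r=snap(23);crop(r['side'],180,100,160,120,'c23.png',5);crop(r['top'],200,160,160,120,'c23t.png',5)
s=bot.sense();print(s['opening'],s['ee_pos'],np.round(s['qpos'],2),s['wrist_force'],s['wrist_torque'])
T=np.array(s['tool_rot']);Rp=np.c_[-T[:,1],-T[:,0],-T[:,2]]; lip=np.array(s['ee_pos'])+Rp@np.array([.142,0,-.041]);print("lip",lip,np.degrees(np.arccos(Rp[2,2])))
E
```

```text
0.012901414126291005 [0.50904319 0.07957109 0.32613043] [-1.16  0.84  0.81  1.8   0.75  1.28 -0.69] [ 0.18089319 -0.67799283 -2.62226752] [ 1.61403522  0.27719214 -0.00392224]
lip [0.51157236 0.0695918  0.17868886] 77.8771329802604
```

View pics/c23.png

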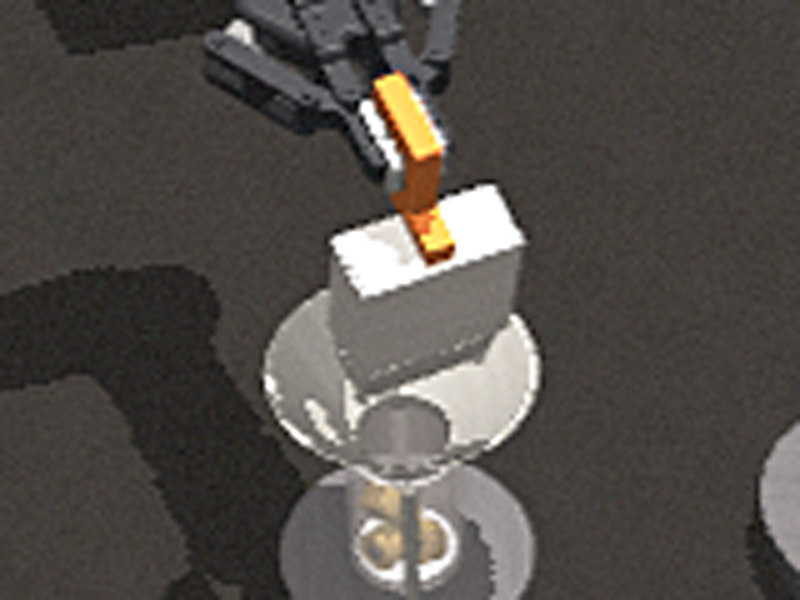

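View pics/c23t.png

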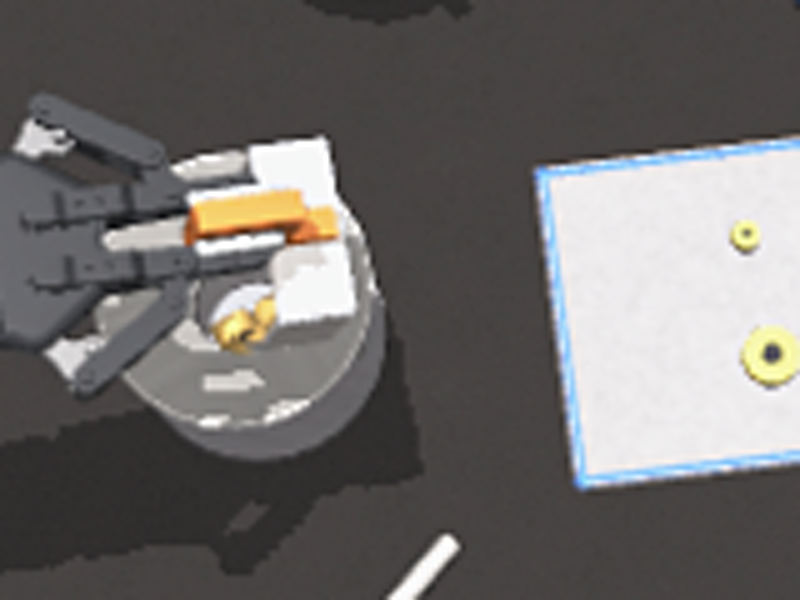

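Call:
step_arm:
  commands:
    - {"gripper": 230, "tx": 0, "ty": 0, "tz": 0, "wx": -0.05, "wy": 0, "wz": 0}
    - {"gripper": 230, "tx": 0, "ty": 0, "tz": 0, "wx": -0.05, "wy": 0, "wz": 0}
    - {"gripper": 230, "tx": 0, "ty": 0, "tz": 0, "wx": 0, "wy": 0, "wz": 0}
    - {"gripper": 230, "tx": 0, "ty": 0, "tz": 0, "wx": 0, "wy": 0, "wz": 0}

```text
time_s: 38.25
ee_pos: [0.5087, 0.08, 0.3269]
tool_rot: [[0.985, 0.029, 0.169], [0.171, -0.208, -0.963], [0.007, 0.978, -0.21]]
wrist_force: [0.3, 0.4, -2.8]
opening: 0.0129
```

```bash
python3 - <<'E'
from way import *
r=snap(24);crop(r['side'],220,160,80,70,'c24.png',8);crop(r['top'],200,160,160,120,'c24t.png',5)
s=bot.sense();print(s['opening'],s['wrist_force'],s['wrist_torque'])
T=np.array(s['tool_rot']);Rp=np.c_[-T[:,1],-T[:,0],-T[:,2]]; lip=np.array(s['ee_pos'])+Rp@np.array([.142,0,-.041]);print("lip",lip,np.degrees(np.arccos(Rp[2,2])))
k=np.array([.1,.25,.4,.55,.7,.85,1,1])
way(1.36-.9*k,[lip+(np.array([.51,.08,.21])-lip)*a for a in k])
E
```

```text
0.012708160375516697 [-0.01253567 -0.81261179 -3.34537308] [1.68478596 0.35326078 0.00971753]
lip [0.51100755 0.07040121 0.17849284] 77.9560516958167
t [0.08 0.6  1.14] w [ 0.091  0.    -0.005]
t [0.1  1.28 2.88] w [ 0.226  0.    -0.005]
t [0.11 1.69 4.63] w [ 0.361 -0.    -0.005]
t [0.12 1.83 6.37] w [ 0.496 -0.001 -0.005]
t [0.13 1.7  8.04] w [ 0.631 -0.001 -0.005]
t [0.14 1.33 9.62] w [ 0.766 -0.001 -0.005]
t [ 0.15  0.71 11.08] w [ 0.901 -0.002 -0.005]
t [ 0.15  0.71 11.08] w [ 0.901 -0.002 -0.005]
```

View pics/c24.png

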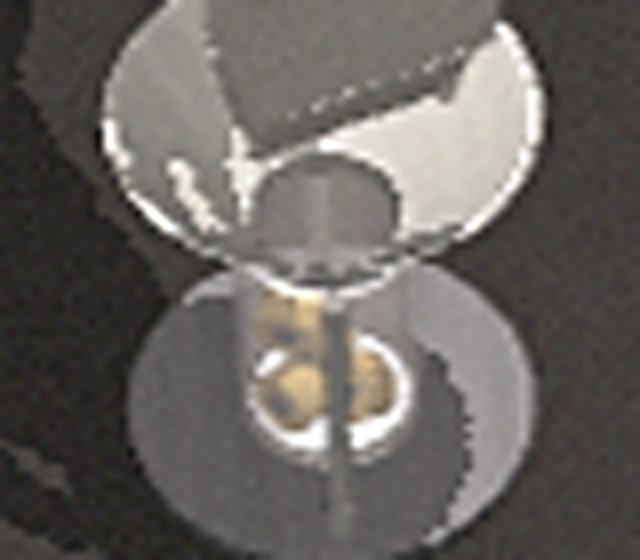

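View pics/c24t.png

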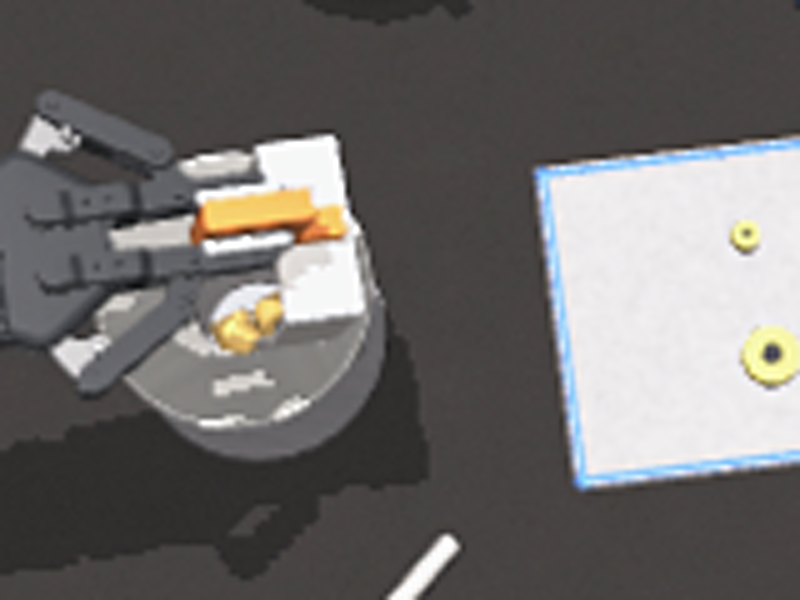

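Call:
step_arm:
  commands:
    - {"gripper": 230, "tx": 0.1, "ty": 0.6, "tz": 1.1, "wx": 0.09, "wy": 0, "wz": 0}
    - {"gripper": 230, "tx": 0.1, "ty": 1.3, "tz": 2.9, "wx": 0.225, "wy": 0, "wz": 0}
    - {"gripper": 230, "tx": 0.1, "ty": 1.7, "tz": 4.6, "wx": 0.36, "wy": 0, "wz": 0}
    - {"gripper": 230, "tx": 0.1, "ty": 1.8, "tz": 6.4, "wx": 0.495, "wy": 0, "wz": 0}
    - {"gripper": 230, "tx": 0.1, "ty": 1.7, "tz": 8.0, "wx": 0.63, "wy": 0, "wz": 0}
    - {"gripper": 230, "tx": 0.1, "ty": 1.3, "tz": 9.6, "wx": 0.765, "wy": 0, "wz": 0}
    - {"gripper": 230, "tx": 0.1, "ty": 0.7, "tz": 11.1, "wx": 0.9, "wy": 0, "wz": 0}
    - {"gripper": 230, "tx": 0.1, "ty": 0.7, "tz": 11.1, "wx": 0.9, "wy": 0, "wz": 0}

```text
time_s: 39.35
ee_pos: [0.5269, -0.0337, 0.3107]
tool_rot: [[0.987, 0.143, 0.075], [0.162, -0.882, -0.442], [0.003, 0.449, -0.894]]
wrist_force: [-0.1, 0.2, -2.9]
opening: 0.0126
```

```bash
python3 - <<'E'
from way import *
r=snap(25);crop(r['side'],180,110,160,120,'c25.png',5);crop(r['top'],200,160,160,120,'c25t.png',5)
s=bot.sense();print(s['opening'],s['wrist_force'],s['wrist_torque'],np.round(s['qpos'],2))
T=np.array(s['tool_rot']);Rp=np.c_[-T[:,1],-T[:,0],-T[:,2]]; lip=np.array(s['ee_pos'])+Rp@np.array([.142,0,-.041]);print("lip",lip,np.degrees(np.arccos(Rp[2,2])))
k=np.array([.1,.25,.4,.55,.7,.85,1,1])
way(.45-.45*k,[lip+(np.array([.52,.05,.27])-lip)*a for a in k])
E
```

```text
0.012860629839452825 [-0.14374872  1.39771338 -2.60312539] [0.70194638 0.11641708 0.01696603] [-0.62  0.42  0.56  1.79  0.29  0.98 -0.09]
lip [0.50922287 0.0791125  0.20889294] 26.544810738873984
t [0.11 0.76 0.42] w [ 0.058 -0.    -0.003]
t [0.19 1.77 0.79] w [ 0.126 -0.    -0.003]
t [0.28 2.71 1.16] w [ 0.193 -0.    -0.003]
t [0.37 3.58 1.54] w [ 0.261 -0.001 -0.003]
t [0.45 4.39 1.93] w [ 0.328 -0.001 -0.003]
t [0.54 5.12 2.31] w [ 0.396 -0.001 -0.003]
t [0.62 5.8  2.68] w [ 0.463 -0.001 -0.003]
t [0.62 5.8  2.68] w [ 0.463 -0.001 -0.003]
```

View pics/c25.png

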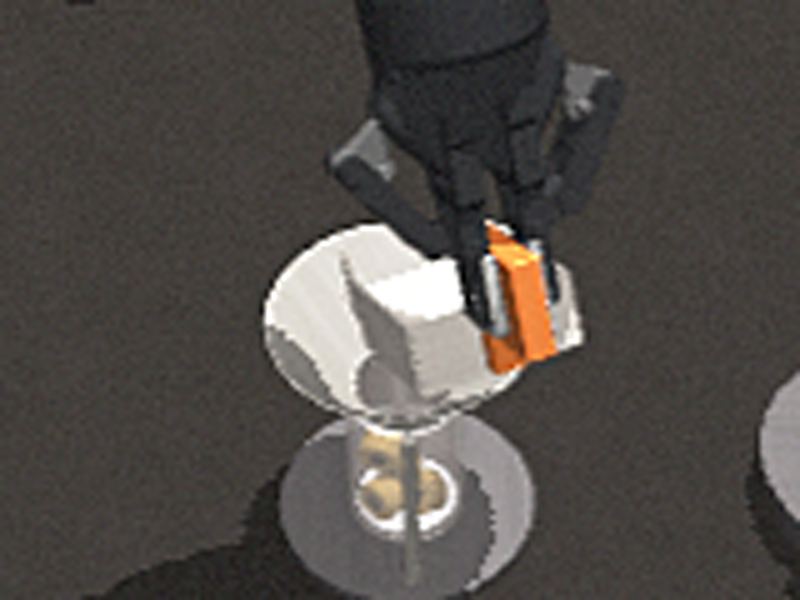

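View pics/c25t.png

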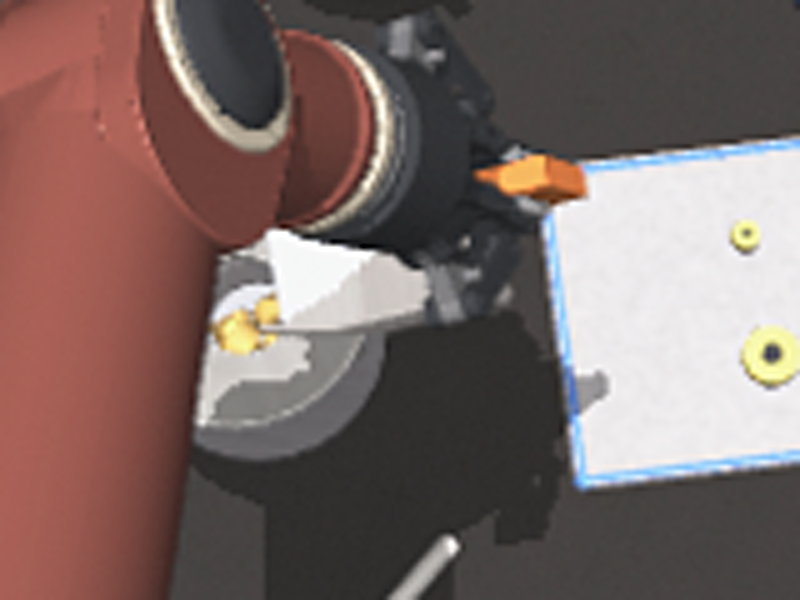

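Call:
step_arm:
  commands:
    - {"gripper": 230, "tx": 0.1, "ty": 0.8, "tz": 0.4, "wx": 0.06, "wy": 0, "wz": 0}
    - {"gripper": 230, "tx": 0.2, "ty": 1.8, "tz": 0.8, "wx": 0.125, "wy": 0, "wz": 0}
    - {"gripper": 230, "tx": 0.3, "ty": 2.7, "tz": 1.2, "wx": 0.195, "wy": 0, "wz": 0}
    - {"gripper": 230, "tx": 0.4, "ty": 3.6, "tz": 1.5, "wx": 0.26, "wy": 0, "wz": 0}
    - {"gripper": 230, "tx": 0.5, "ty": 4.4, "tz": 1.9, "wx": 0.33, "wy": 0, "wz": 0}
    - {"gripper": 230, "tx": 0.5, "ty": 5.1, "tz": 2.3, "wx": 0.395, "wy": 0, "wz": 0}
    - {"gripper": 230, "tx": 0.6, "ty": 5.8, "tz": 2.7, "wx": 0.465, "wy": 0, "wz": 0}
    - {"gripper": 230, "tx": 0.6, "ty": 5.8, "tz": 2.7, "wx": 0.465, "wy": 0, "wz": 0}

```text
time_s: 40.45
ee_pos: [0.5451, -0.0903, 0.31]
tool_rot: [[0.985, 0.172, 0.0], [0.172, -0.985, 0.0], [0.0, -0.0, -1.0]]
wrist_force: [0.3, -0.1, -3.6]
opening: 0.0129
```

```bash
python3 - <<'E'
from way import *
r=snap(26);crop(r['side'],180,110,160,120,'c26.png',5);crop(r['top'],200,160,160,120,'c26t.png',5)
s=bot.sense();print(s['opening'],s['ee_pos'],s['wrist_force'],np.round(s['qpos'],2))
calc((.565,.12,.32),0,R=pan_tool(np.radians(150),0)[1])
calc((.565,.347,.30),0,R=pan_tool(np.radians(196.4),0)[1])
E
```

```text
0.01258399501259094 [ 0.54523095 -0.0874904   0.31006704] [ 1.10827856  0.80435981 -2.91445148] [-0.13  0.43  0.37  1.63 -0.17  1.11  0.47]
t [  5.58 -20.08  -0.93] w [-0.002 -0.002 -0.871]
t [  9.56 -42.43   1.13] w [-1.000e-03 -3.000e-03 -1.681e+00]
```

View pics/c26.png

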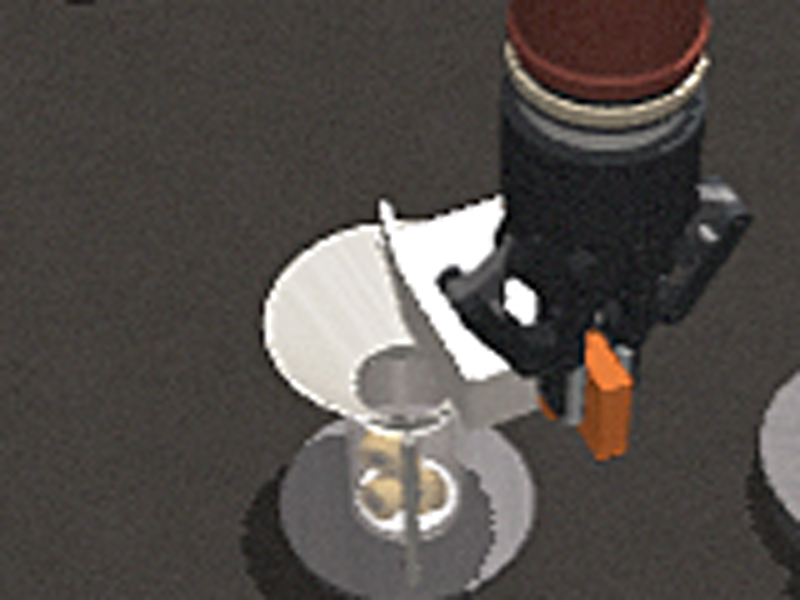

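View pics/c26t.png

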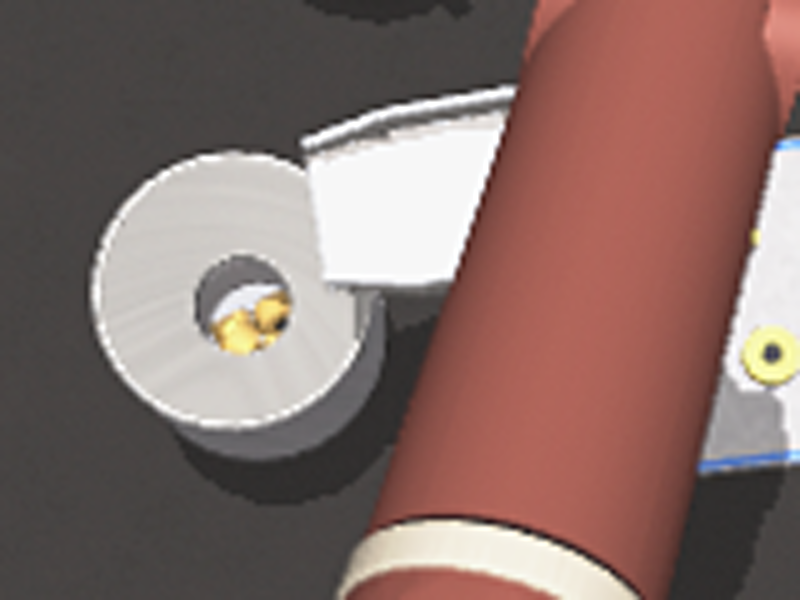

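Call:
step_arm:
  commands:
    - {"gripper": 230, "tx": 0.8, "ty": -2.5, "tz": -0.1, "wx": 0, "wy": 0, "wz": -0.11}
    - {"gripper": 230, "tx": 1.6, "ty": -6, "tz": -0.3, "wx": 0, "wy": 0, "wz": -0.26}
    - {"gripper": 230, "tx": 2.6, "ty": -9.5, "tz": -0.5, "wx": 0, "wy": 0, "wz": -0.41}
    - {"gripper": 230, "tx": 3.6, "ty": -13, "tz": -0.7, "wx": 0, "wy": 0, "wz": -0.56}
    - {"gripper": 230, "tx": 4.6, "ty": -16.5, "tz": -0.8, "wx": 0, "wy": 0, "wz": -0.71}
    - {"gripper": 230, "tx": 5.3, "ty": -19, "tz": -0.9, "wx": 0, "wy": 0, "wz": -0.83}
    - {"gripper": 230, "tx": 5.6, "ty": -20, "tz": -0.9, "wx": 0, "wy": 0, "wz": -0.87}
    - {"gripper": 230, "tx": 5.6, "ty": -20, "tz": -0.9, "wx": 0, "wy": 0, "wz": -0.87}

```text
time_s: 41.55
ee_pos: [0.5656, 0.1185, 0.3204]
tool_rot: [[0.502, 0.865, 0.002], [0.865, -0.502, 0.003], [0.004, 0.001, -1.0]]
wrist_force: [0.5, -1.0, -2.9]
opening: 0.0125
```

```bash
python3 - <<'E'
from way import *
bot.camera('top');bot.camera('top')
calc((.565,.347,.30),0,R=pan_tool(np.radians(196.4),0)[1])
E
```

```text
t [ 19.88 -11.76   2.1 ] w [ 0.003 -0.002 -0.816]
```

Call:
step_arm:
  commands:
    - {"gripper": 230, "tx": 2, "ty": -1.2, "tz": 0, "wx": 0, "wy": 0, "wz": -0.1}
    - {"gripper": 230, "tx": 5.5, "ty": -3.3, "tz": 0, "wx": 0, "wy": 0, "wz": -0.24}
    - {"gripper": 230, "tx": 9.5, "ty": -5.6, "tz": 0, "wx": 0, "wy": 0, "wz": -0.39}
    - {"gripper": 230, "tx": 13.5, "ty": -8, "tz": 1, "wx": 0, "wy": 0, "wz": -0.54}
    - {"gripper": 230, "tx": 17, "ty": -10, "tz": 2, "wx": 0, "wy": 0, "wz": -0.69}
    - {"gripper": 230, "tx": 19, "ty": -11.3, "tz": 2, "wx": 0, "wy": 0, "wz": -0.78}
    - {"gripper": 230, "tx": 19.9, "ty": -11.8, "tz": 2.1, "wx": 0, "wy": 0, "wz": -0.82}
    - {"gripper": 230, "tx": 19.9, "ty": -11.8, "tz": 2.1, "wx": 0, "wy": 0, "wz": -0.82}

```text
time_s: 42.65
ee_pos: [0.5648, 0.3477, 0.3004]
tool_rot: [[-0.286, 0.958, 0.003], [0.958, 0.286, 0.002], [0.001, 0.004, -1.0]]
wrist_force: [-0.4, -0.0, -4.4]
opening: 0.0128
```

```bash
python3 - <<'E'
from way import *
r=snap(27);crop(r['side'],150,40,180,130,'c27.png',4)
s=bot.sense();print(s['ee_pos'],s['wrist_force'],s['tool_rot'])
calc((.565,.347,.058),0,R=pan_tool(np.radians(196.4),0)[1])
E
```

```text
[0.56531757 0.34647486 0.30075602] [ 0.01610745 -0.57141665 -3.68636487] [[-2.84707010e-01  9.58606022e-01  4.05128496e-03]
 [ 9.58614484e-01  2.84702518e-01  1.65748403e-03]
 [ 4.35463145e-04  4.35551776e-03 -9.99990420e-01]]
t [ 0.05 -0.12 24.28] w [ 0.004 -0.     0.002]
```

View pics/c27.png

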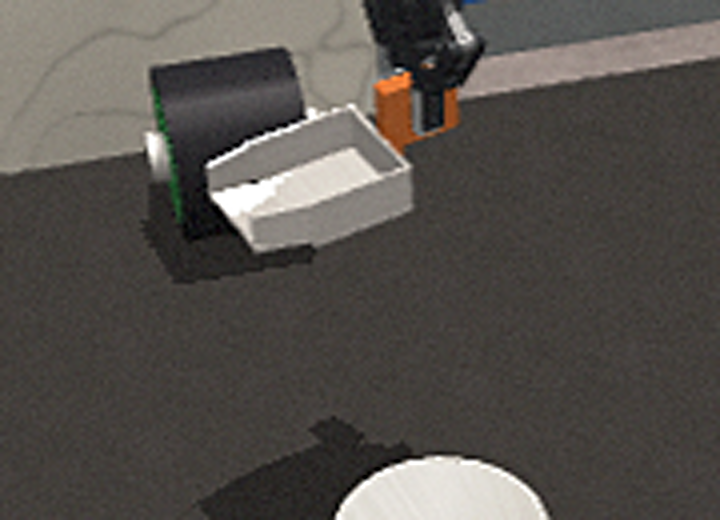

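Call:
step_arm:
  commands:
    - {"gripper": 230, "tx": 0, "ty": -0.1, "tz": 4, "wx": 0, "wy": 0, "wz": 0}
    - {"gripper": 230, "tx": 0, "ty": -0.1, "tz": 9, "wx": 0, "wy": 0, "wz": 0}
    - {"gripper": 230, "tx": 0, "ty": -0.1, "tz": 14, "wx": 0, "wy": 0, "wz": 0}
    - {"gripper": 230, "tx": 0, "ty": -0.1, "tz": 18, "wx": 0, "wy": 0, "wz": 0}
    - {"gripper": 230, "tx": 0, "ty": -0.1, "tz": 21, "wx": 0, "wy": 0, "wz": 0}
    - {"gripper": 230, "tx": 0, "ty": -0.1, "tz": 23, "wx": 0, "wy": 0, "wz": 0}
    - {"gripper": 230, "tx": 0, "ty": -0.1, "tz": 23.7, "wx": 0, "wy": 0, "wz": 0}
    - {"gripper": 230, "tx": 0, "ty": -0.1, "tz": 23.7, "wx": 0, "wy": 0, "wz": 0}

```text
time_s: 43.75
ee_pos: [0.5647, 0.3493, 0.0642]
tool_rot: [[-0.288, 0.958, 0.004], [0.958, 0.288, 0.004], [0.003, 0.005, -1.0]]
wrist_force: [0.4, 0.4, -2.6]
opening: 0.0122
```

Call:
step_arm:
  commands:
    - {"gripper": 230, "tx": 0, "ty": 0, "tz": 0.4, "wx": 0, "wy": 0, "wz": 0}
    - {"gripper": 230, "tx": 0, "ty": 0, "tz": 0.7, "wx": 0, "wy": 0, "wz": 0}
    - {"gripper": 230, "tx": 0, "ty": 0, "tz": 0.7, "wx": 0, "wy": 0, "wz": 0}

```text
time_s: 44.12
ee_pos: [0.5641, 0.3494, 0.0567]
tool_rot: [[-0.288, 0.957, 0.003], [0.957, 0.288, 0.004], [0.002, 0.004, -1.0]]
wrist_force: [-0.4, 0.3, -2.8]
opening: 0.0127
```

```bash
python3 - <<'E'
from way import *
r=snap(28);crop(r['side'],150,60,180,130,'c28.png',4)
s=bot.sense();print(s['ee_pos'],s['wrist_force'])
E
```

```text
[0.56419907 0.34948867 0.05679558] [ 0.18489874  0.33393423 -3.48261522]
```

View pics/c28.png

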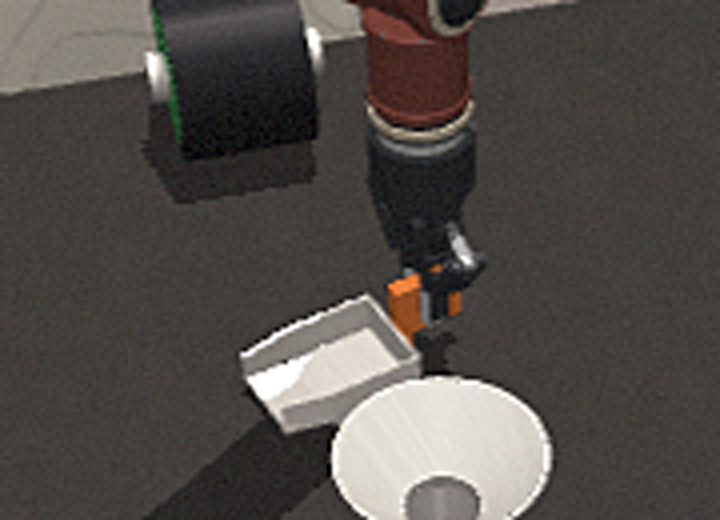

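Still about 2 mm up. I'll ease it down until the force shows contact.

Call:
step_arm:
  commands:
    - {"gripper": 230, "tx": 0, "ty": 0, "tz": 0.15, "wx": 0, "wy": 0, "wz": 0}
    - {"gripper": 230, "tx": 0, "ty": 0, "tz": 0.3, "wx": 0, "wy": 0, "wz": 0}
    - {"gripper": 230, "tx": 0, "ty": 0, "tz": 0.3, "wx": 0, "wy": 0, "wz": 0}

```text
time_s: 44.6
ee_pos: [0.5644, 0.3496, 0.0543]
tool_rot: [[-0.288, 0.957, 0.004], [0.957, 0.288, 0.004], [0.003, 0.005, -1.0]]
wrist_force: [0.2, -0.1, 2.0]
opening: 0.0129
```

Call:
step_arm:
  commands:
    - {"gripper": 120, "tx": 0, "ty": 0, "tz": 0, "wx": 0, "wy": 0, "wz": 0}
    - {"gripper": 120, "tx": 0, "ty": 0, "tz": 0, "wx": 0, "wy": 0, "wz": 0}
    - {"gripper": 120, "tx": 0, "ty": 0, "tz": 0, "wx": 0, "wy": 0, "wz": 0}
    - {"gripper": 120, "tx": 0, "ty": 0, "tz": -4, "wx": 0, "wy": 0, "wz": 0}
    - {"gripper": 120, "tx": 0, "ty": 0, "tz": -10, "wx": 0, "wy": 0, "wz": 0}
    - {"gripper": 120, "tx": 0, "ty": 0, "tz": -16, "wx": 0, "wy": 0, "wz": 0}
    - {"gripper": 120, "tx": 0, "ty": 0, "tz": -22, "wx": 0, "wy": 0, "wz": 0}
    - {"gripper": 120, "tx": 0, "ty": 0, "tz": -22, "wx": 0, "wy": 0, "wz": 0}

```text
time_s: 45.6
ee_pos: [0.5659, 0.3504, 0.2805]
tool_rot: [[-0.288, 0.957, 0.015], [0.958, 0.288, 0.011], [0.007, 0.017, -1.0]]
wrist_force: [-0.9, 0.4, 0.6]
opening: 0.0452
```

```bash
python3 - <<'E'
from way import *
r=snap(29);crop(r['side'],180,100,160,120,'c29.png',5);crop(r['top'],120,170,160,120,'c29t.png',5)
s=bot.sense();print(s['ee_pos'],s['wrist_force'],s['opening'],s['time_s'])
for n in r:
  print(n,fin(r[n])[0][:2])
  for o in sorted(brass(r[n]),key=lambda o:o[1]): print(np.round(o,3)[[0,1,4]])
E
```

```text
[0.56331434 0.34853233 0.27400891] [-0.57060702  0.11730698 -0.22797212] 0.045180610476557886 45.7
top (array([0.56326021, 0.34777804]), array([-0.96407148, -0.26564297]))
[ 0.325 -0.396 24.68 ]
[ 0.514 -0.313 12.324]
[ 0.564 -0.235 28.139]
[ 0.495 -0.182 26.397]
[ 0.562 -0.169 11.425]
[ 0.516  0.103 29.422]
[ 0.575  0.365 23.813]
side (array([0.56030564, 0.34628057]), array([-0.96271288, -0.27052525]))
[ 0.323 -0.394 26.52 ]
[ 0.514 -0.318 14.351]
[ 0.564 -0.241 30.083]
[ 0.494 -0.188 30.177]
[ 0.562 -0.176 14.197]
[ 0.574  0.408 18.552]
[-0.191  0.848 29.994]
[-0.221  1.203 16.371]
```

View pics/c29.png

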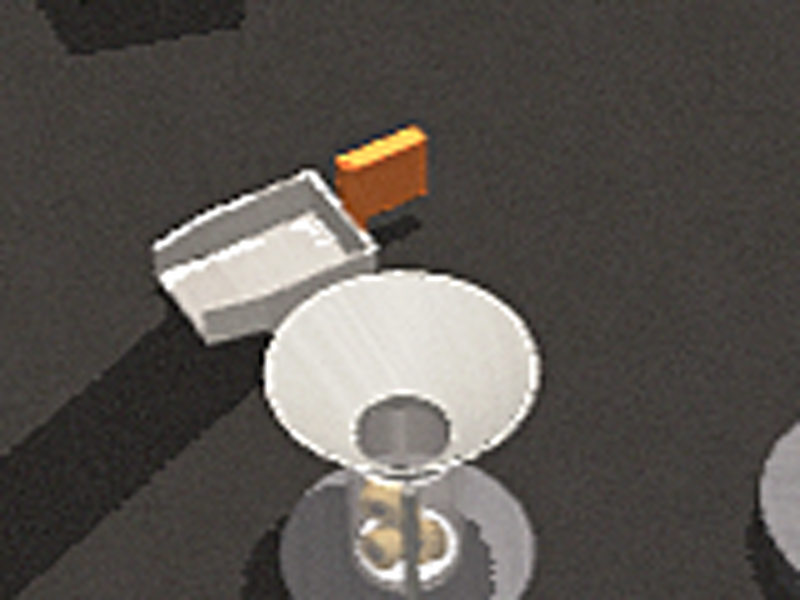

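View pics/c29t.png

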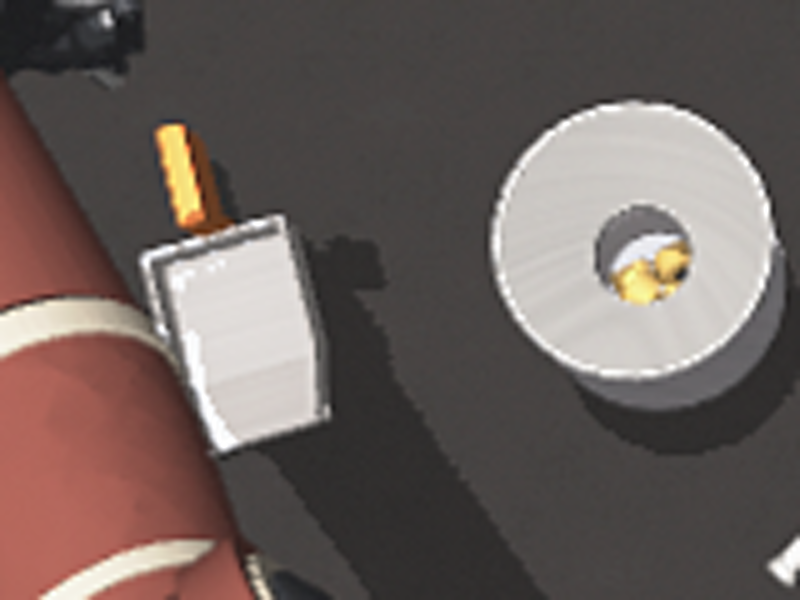

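View pics/side29.png

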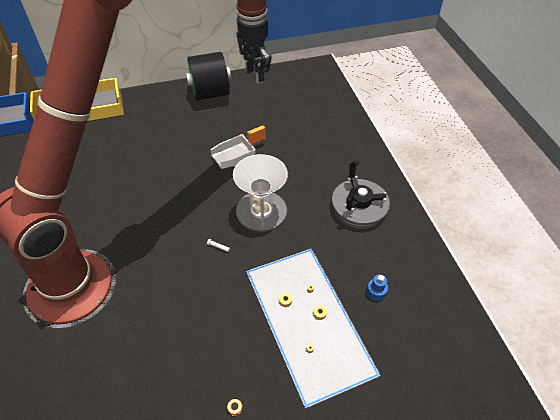

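```bash
python3 - <<'E'
from h import *
c=load('side',29);crop(c,235,185,55,50,'z1.png',14)
c=load('top',29);crop(c,225,195,60,60,'z2.png',10)
c=load('side',29); print(proj(c,[.51,.0965,.012]),proj(c,[.51,.0965,.098]))
E
```

```text
[261.02786845 208.6987518 ] [260.34367896 188.13300868]
```

View pics/z1.png

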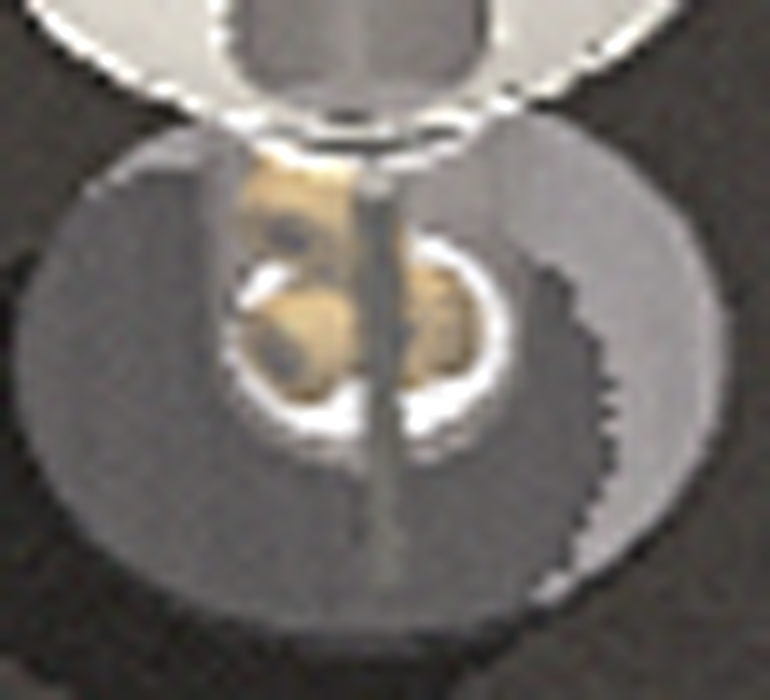

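View pics/z2.png

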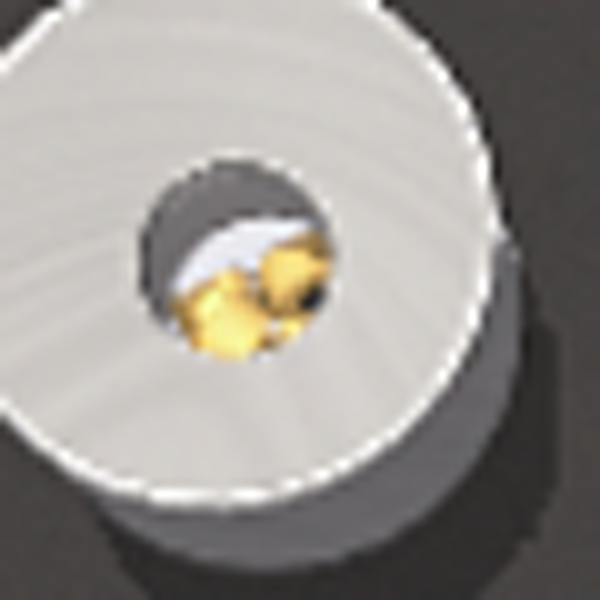

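Call:
step_arm:
  commands:
    - {"gripper": 120, "tx": 0, "ty": 0, "tz": 0, "wx": 0, "wy": 0, "wz": 0}
    - {"gripper": 120, "tx": 0, "ty": 0, "tz": 0, "wx": 0, "wy": 0, "wz": 0}

```text
time_s: 45.95
ee_pos: [0.5629, 0.3482, 0.2716]
tool_rot: [[-0.288, 0.957, 0.0], [0.957, 0.288, 0.002], [0.001, 0.0, -1.0]]
wrist_force: [-0.0, 0.3, -0.6]
opening: 0.0453
```

```bash
python3 -c "
from cell import bot
print(bot.hand_in())"
```

```text
the job is handed in; nothing more can be done
None
```

I put the four 24 mm spacers that were present into the pan and lifted it by the fin. I then poured at about 78° over the funnel, stood the pan back on the bench empty, and handed in at about 46 s. The pan got knocked a few centimetres partway through, so I measured its position again before placing the third spacer.

**Last checks:**
- **Pan:** it stands upright and empty at about its previous spot, and the gripper is clear above it.
- **Other spacers:** both 16 mm and both 32 mm spacers are still where they started on the sheet.
- **Bystanders:** nothing came near the claw, adaptor, washers or clevis pin, and none looks moved in the last pictures.
- **Jar:** brass spacers lie in the jar, but I could only tell three apart for certain. The fourth is probably behind the funnel rim or the rod, because none is in the pan or funnel, and I saw none on the bench.

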